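# Lock a specimen grip into a tester's coupling with a ball-lock pin

## Robot

A 7-joint arm with a two-finger parallel gripper is mounted at the origin on the work surface. World frame = base frame: x ahead of the robot, y to its left, z up, the work surface at z = 0. Lengths are in m, angles in rad, forces in N, time in s.
With the tool pointing down it reaches from about 0.4 to 0.85 m from the base axis. Payload 4.5 kg.
Tool frame: the origin (TCP) lies midway between the tips of the shut fingers; the grasp point (between the pads) lies 19 mm behind it; z points along the fingers, y is the direction in which the jaws open and shut (so a half turn about z gives the same grasp; the last joint's range is limited). The gripper opens to 88 mm and grips with 3 to 60 N. Pads are 18 mm wide; open, the fingers measure 123 mm over their backs; the gripper's body (75 mm by 187 mm) begins 45 mm behind the grasp point.
Start: joints at [-1.119, 0.689, -0.195, 1.565, 0.157, 0.902, -0.215], TCP at [0.254, 0.571, 0.239] pointing down, gripper open.
Joint ranges: [-3.01, 3.01], [-0.46, 2.08], [-1.47, 1.51], [0.13, 2.56], [-1, 4.14], [0.04, 2.09], [-2.66, 2.66]. Speed limits (rad/s): [2.57, 2.57, 3.14, 3.14, 3.14, 3.14, 3.14].

## Interface

Orientations are given as a rotation vector (axis times angle).
In Python, from station import r gives the robot as it stands.
- The arm moves only by the tool move_arm, never from a script. Its argument "series" is a list of rows, each a list of 5 numbers: the closure, from -1 (fully open) to 1 (shut), then the shift along the tool's x, y, z in mm, then the turn about the tool's z in degrees. A call has 1 to 20 rows; each row is the pose to reach, as a shift and turn from the pose measured when the call began, along the tool's axes at that moment; what a row does not reach only later rows make up. A row lasts 1/12 s, in which the tool goes at most 41.7 mm and 7.16 degrees, less where a joint would pass 70% of its speed; a pose out of reach is approached as far as the arm can. A call with a gripper value outside its range is refused whole. The fingers move at their own pace and stop on an object; the grip force is fixed at half the most. Time passes only in rows, so rows that repeat a pose let the fingers close. It gives the time, the measured TCP pose, the force and the opening at its end, in the units of the state.
- r.state(): the state, without advancing time (a new reading comes with each control period).
- r.camera(name): name is "scene" or "side" or "wrist"; returns the picture (400x640x3 uint8, red, green, blue); there is no depth.
- r.camera_model(name): a dict with "fx", "fy", "cx", "cy" (pixels), "dist_coeffs" ([k1, k2, p1, p2, k3] as OpenCV has them; the pictures are not rectified), "extrinsics" (4x4, takes a point from world to camera coordinates). Camera axes: x right, y down, z forward; pixel columns grow to the right and rows downward; lengths in m; the calibration is good to about 2 mm. A picture is of the moment at which its call begins: read the wrist's pose just before it. camera_model takes no time and is no camera call; for the wrist camera it gives the pose at the moment of the call.
- r.sign_off(): hands the job in, once; it reports no verdict.
The state is a dict: "t": time; "joint_pos": joint angles; "qd": joint speeds; "tau": joint torques, N m; "eef_pos": TCP position; "tcp_rot": TCP orientation; "wrist_force": force on the tool from outside, world axes, zero at the start; "torque": the same for the moment, N m; "grip_width": finger opening in m.
Only numpy, scipy, OpenCV 4.12 (cv2) and the standard library are available. Lean on these libraries where they do the work, as an engineer would, in place of code of your own. Each camera call takes 0.05 s, during which the arm holds its last target.

## Task

Lock the specimen grip into the tester's lower coupling: turn it clockwise, seen from above, until you feel it come up against its stop, without twisting it round on its lock nut. Then take the ball-lock pin from its rack with its thumb button squeezed in, push it gently through the coupling and the grip's shank until its shoulder is fully home against the coupling, and let go so that the button springs out and the pin locks. Leave the two specimens, the brush and the loose jaw insert where they lie.

Things in the scene. Friction and masses are not known exactly. Their poses are not given: they have to be found in the camera images.
- coupling: Grey coupling on a dark bed plate (150 x 110 x 16 mm), fixed. Origin: centre of the plate's underside, on the upright axis of the socket; z up, x level, the way the pin goes in. Socket block 54 (x) by 60 (y), from 26 to 78 mm high. A level cross hole, 13.5 mm wide, runs along x through front wall (9 mm), the grip's shank inside, and back wall: 54 mm from outer face to outer face.
- hole (a point): Centre of the hole's mouth in the coupling's front face (the -x face, red mark above the hole): 27 mm from the socket's axis, 58 mm above the table. Axes as the coupling's. Pin home = its origin here.
- grip_mid (a point): Centre of the body of the blue specimen grip standing in the socket: 36 mm (x, between the flat sides to take hold of) x 50 (y) x 42 tall, 84 to 126 mm above the table, on the socket's upright axis. A black clamp knob (18 mm wide, 108 mm high, out to 40 mm from the axis) at each y end. It turns about the upright axis with its shank (see socket_top).
- socket_top (a point): Centre of the socket's top, 78 mm high, axes as the coupling's. The grip's shank turns in the socket (friction 0.05 Nm, stays where left). Clockwise it meets a hard stop, 35 to 65 degrees from its start; only there (to 5 degrees) is its cross hole in line. The body is set on the shank at an angle that differs each time and is not measured: feel for the stop (moment rising over 0.3 Nm).
- grip (a joint): Slip of the grip's body on its lock nut (rad), 0 = as found (yellow paint lines on nut and body in line), negative = clockwise. It holds up to 1 Nm about the upright axis; forced on past the stop it slips, and over 0.15 rad is spoilt.
- pin: Steel ball-lock pin, 0.16 kg, level in its rack. Origin: on its axis, at the front face of the shoulder; x to the nose, z up as it lies. Ahead: shank 12 mm thick, 68 long, last 4 mm tapering to 9. Two brass balls, 58.5 mm ahead, stand out 2.5 mm at +y and -y and bar it from any hole unless the button is 4.5 mm in; home, they are 1.2 mm past the back wall. Shoulder 18 mm wide, 5 thick.
- plate (a point): Middle of the front of the pin's black finger plate, on the axis 60 mm behind the pin's origin; axes as the pin's. Plate 40 (y) x 44 (z) x 6 mm. A slim neck, 10 mm thick, runs 55 mm from it to the shoulder. Hold: one finger on the plate's front, above the neck, the other on the button, closing along the pin's axis, from 19 mm (button out) to 14 (in).
- button (a joint): Travel of the pin's red thumb button (m): 0 = out, balls out; 0.005 = fully in, balls in. 30 mm (y) x 34 (z), on the axis; its rear face is 79 mm behind the pin's origin when out, 74 when in. Spring: 5 N to start, 11 N fully in. With the balls inside a hole it cannot come out fully.
- nose (a point): Tip of the pin's nose, on its axis, 68 mm ahead of the pin's origin.
- rack: Plywood pin rack, fixed: foot 120 x 60 x 8 mm, two posts (10 mm thick, 34 wide, tops 53 mm high) with open-topped notches under the shank, 40 mm ahead of the pin's origin, and the neck, 12 mm behind it; pin axis 50 mm above the table. Origin on the table below the pin's origin, x to its nose. The pin lifts straight up.
- specimen_a: Loose flat steel tensile specimen, 154 x 20 x 4 mm, on the table; origin at the centre of its underside. To be left alone.
- specimen_b: A second specimen, the same. To be left alone.
- brush: Loose flat brush with a wooden handle, 170 mm long, on the table; origin under its middle. To be left alone.
- jaw_insert: Loose dark steel jaw insert, 26 x 30 x 12 mm, on the table; origin at the centre of its underside. To be left alone.
There are look-alikes about, which are no part of the job. Leave any orange or purple look-alike of the pin alone.

How it is judged:
On the way:
1. the pin's nose is 25 mm or more inside the coupling, in the hole, with the button held in at least 3 mm (x of nose in the frame of hole above 0.025 m and angle between the x axis of pin and the x axis of coupling, either way round below 0.09 rad and distance between pin and hole below 0.046 m and value of joint button above 0.003 m), for 0.1 s.
At the end, for the whole second after the job is handed in: the pin is through the coupling and the shank, its shoulder home against the coupling's front face (within 2 mm) with its axis along the hole (origin within 2.8 mm of the hole's mouth, direction within 0.06 rad), its button out (under 1.5 mm in, so the balls are locked), and at rest (distance between pin and hole below 0.0028 m and x of pin in the frame of hole above -0.002 m and angle between the x axis of pin and the x axis of coupling, either way round below 0.06 rad and value of joint button below 0.0015 m and linear speed of pin below 0.01 m/s); the robot touches nothing.
It fails at once if the pin is forced: it presses on the coupling or the grip with over 30 N (contact force between pin and coupling above 30 N).
It fails at once if the grip is twisted round on its lock nut by over 0.15 rad (value of joint grip above 0.15 rad or value of joint grip below -0.15 rad).
It fails at once if a specimen, the brush or the loose jaw insert is moved by over 15 mm (distance of any of specimen_a, specimen_b, brush, jaw_insert from where it was at the start of the episode above 0.015 m).
It also fails if it takes over 72 s, if anything falls off the work surface, if the arm or the gripper's body presses on something with over 40 N, if the wrist force passes 120 N, or if a joint passes its speed limit or range.

## Working session

There is one attempt and no reset: what is moved stays moved. The work goes in short steps, Python scripts to look and compute and a tool call to move; the robot and the scene stay as the last step left them, time stands still between calls to the robot, and variables do not carry over. Pictures are saved under pics/ and viewed, and the job is handed in when it is done.

Besides the shell and the picture viewer there is one more tool, called after "Emit:" as name(argument=value, ...), one argument or row to a line, values as JSON. move_arm: Moves the arm, as the interface text tells. Its arguments: {"type":"object","properties":{"series":{"type":"array"}},"required":["series"]}

```bash
mkdir -p pics; cat > h.py <<'E'
import numpy as np, cv2
from station import r
from scipy.spatial.transform import Rotation as R
def save(name,fn,crop=None,scale=1):
    im=r.camera(name)
    np.save('pics/'+fn+'.npy',im)
    if crop: im=im[crop[1]:crop[3],crop[0]:crop[2]]
    im=cv2.resize(im,None,fx=scale,fy=scale,interpolation=cv2.INTER_CUBIC)
    cv2.imwrite('pics/'+fn+'.png',im[:,:,::-1])
def K(m): return np.array([[m['fx'],0,m['cx']],[0,m['fy'],m['cy']],[0,0,1.]])
def ray(m,uv):
    p=cv2.undistortPoints(np.array([[uv]],float),K(m),np.array(m['dist_coeffs'],float))[0,0]
    E=np.array(m['extrinsics']);Rt=E[:3,:3];t=E[:3,3]
    o=-Rt.T@t; d=Rt.T@np.array([p[0],p[1],1]); return o,d/np.linalg.norm(d)
def atz(m,uv,z):
    o,d=ray(m,uv); return o+d*(z-o[2])/d[2]
def tri(rays):
    A=0;b=0
    for o,d in rays:
        P=np.eye(3)-np.outer(d,d);A=A+P;b=b+P@o
    x=np.linalg.solve(A,b); return x,[np.linalg.norm((np.eye(3)-np.outer(d,d))@(x-o)) for o,d in rays]
def proj(m,p):
    E=np.array(m['extrinsics'])
    rv=cv2.Rodrigues(E[:3,:3])[0]
    return cv2.projectPoints(np.array(p,float).reshape(-1,3),rv,E[:3,3],K(m),np.array(m['dist_coeffs'],float))[0].reshape(-1,2)
def zoom(fn,crop,scale,out):
    im=np.load('pics/'+fn+'.npy')[crop[1]:crop[3],crop[0]:crop[2]]
    im=cv2.resize(im,None,fx=scale,fy=scale,interpolation=cv2.INTER_CUBIC)
    cv2.imwrite('pics/'+out+'.png',im[:,:,::-1])
E
python3 - <<'E'
from h import *
import json
s=r.state();print(s)
for c in ['scene','side','wrist']:
    m=r.camera_model(c);json.dump({k:np.array(v).tolist() for k,v in m.items()},open(f'pics/{c}0.json','w'))
    save(c,c+'0'); print(c,m['fx'],m['cx'],m['cy'],m['dist_coeffs'],np.round(np.array(m['extrinsics']),3).tolist())
E
```

```text
{'t': 0.0, 'joint_pos': array([-1.11922748,  0.68998895, -0.19451227,  1.56633747,  0.15732409,
        0.90253832, -0.21511057]), 'qd': array([ 0.00056803, -0.0004083 , -0.00047221,  0.00052445,  0.00164543,
        0.00098562,  0.00097094]), 'tau': array([-3.83696188e-04, -5.27547061e+01, -1.26674898e+00, -1.53432924e+01,
       -5.26176521e-02,  6.54520554e-03,  1.73083886e-04]), 'eef_pos': array([0.25336992, 0.57063598, 0.23790867]), 'tcp_rot': array([-6.51286792e-01, -3.07310493e+00,  2.92674542e-03]), 'wrist_force': array([ 0.22510916,  0.17232555, -0.20161285]), 'torque': array([ 0.03681129,  0.08287714, -0.01919477]), 'grip_width': 0.0881111780791415}
scene 424.4969185350887 321.3192381753227 196.8492482318335 [-0.06766071  0.          0.          0.          0.        ] [[-0.651, 0.759, -0.013, 0.355], [0.532, 0.445, -0.72, -0.205], [-0.541, -0.476, -0.694, 1.24], [0.0, 0.0, 0.0, 1.0]]
side 416.9192568437921 320.7467945418217 200.90743031982055 [-0.05893187  0.          0.          0.          0.        ] [[0.973, -0.229, 0.002, -0.517], [-0.119, -0.512, -0.851, 0.148], [0.196, 0.828, -0.526, 1.027], [0.0, 0.0, 0.0, 1.0]]
wrist 324.16108009423607 317.5839647650683 204.12310962277206 [-0.05573684  0.          0.          0.          0.        ] [[0.405, 0.914, -0.002, -0.624], [0.866, -0.383, 0.32, -0.044], [0.292, -0.132, -0.947, 0.391], [0.0, 0.0, 0.0, 1.0]]
```

View pics/scene0.png

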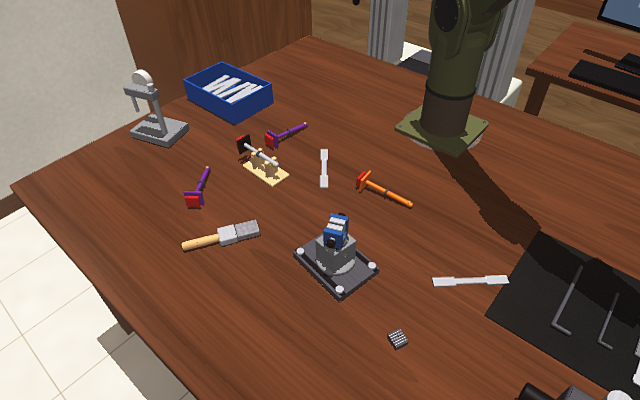

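View pics/side0.png

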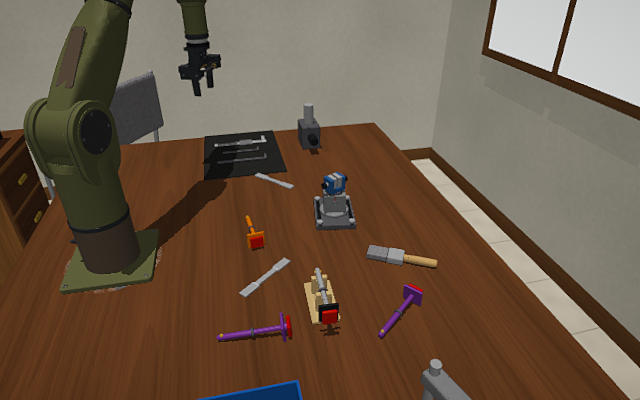

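View pics/wrist0.png

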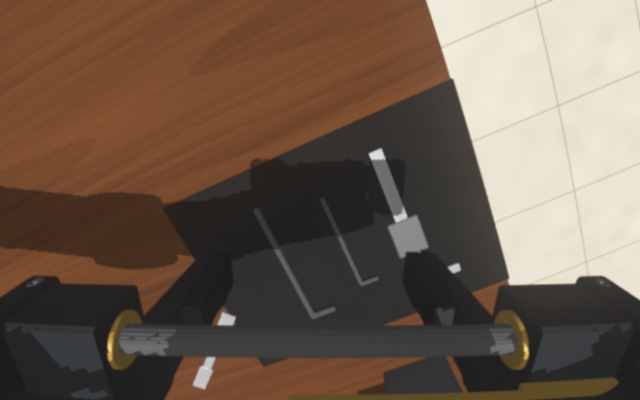

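The scene camera shows the coupling and grip near (337,255), the rack with the pin near (264,160), and purple and orange look-alikes nearby. The side camera shows the coupling near (335,205) and the rack near (322,295). The wrist camera sees neither yet. I'll enlarge the first two.

```bash
python3 - <<'E'
from h import *
zoom('scene0',(280,200,390,310),7,'sc_c')
zoom('side0',(300,160,370,240),7,'si_c')
zoom('scene0',(225,120,305,195),8,'sc_r')
zoom('side0',(295,255,350,335),7,'si_r')
E
```

```text
(no output)
```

View pics/sc_c.png

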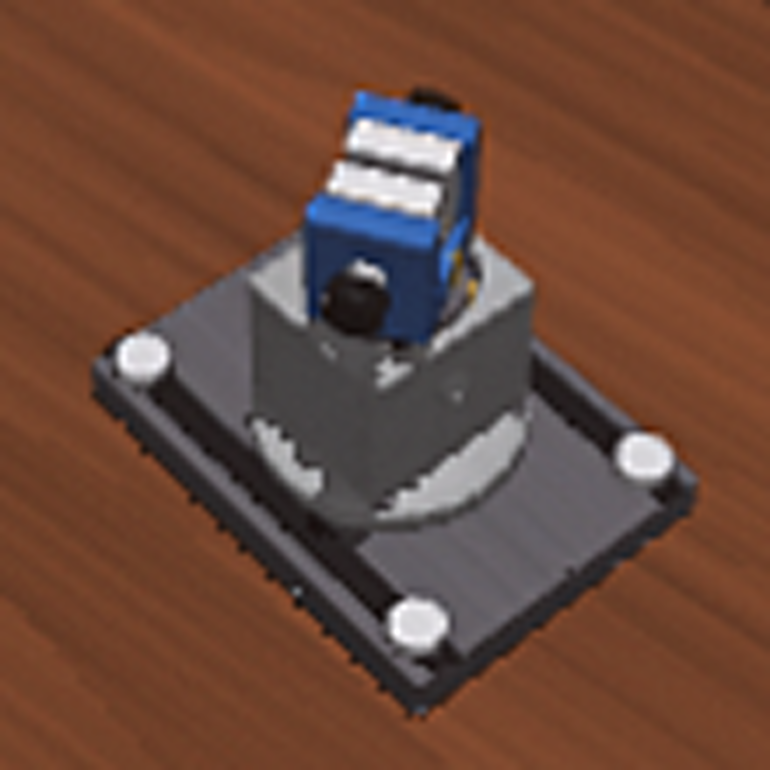

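View pics/si_c.png

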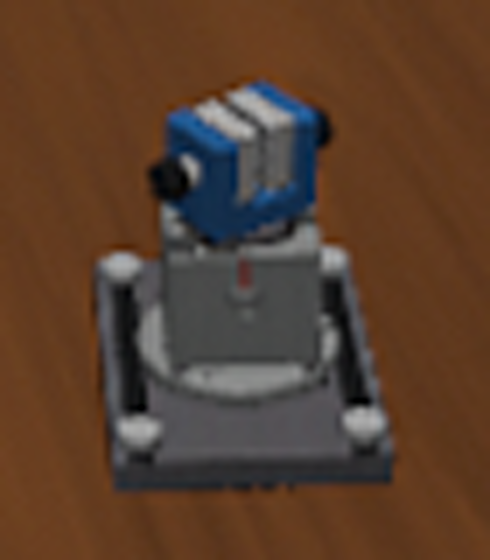

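View pics/sc_r.png

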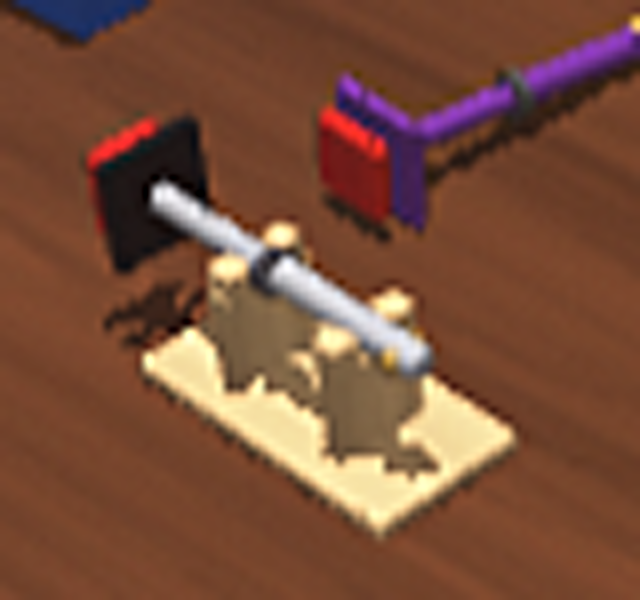

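View pics/si_r.png

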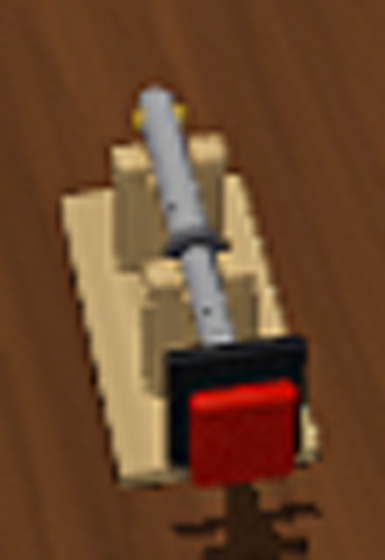

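```bash
python3 - <<'E'
from h import *
S=r.camera_model('scene');D=r.camera_model('side')
s=lambda x,y:(280+x/7-.5+.5/7,200+y/7-.5+.5/7)
d=lambda x,y:(300+x/7-.5,160+y/7-.5)
s2=lambda x,y:(225+x/8-.5,120+y/8-.5)
d2=lambda x,y:(295+x/7-.5,255+y/7-.5)
def pr(n,p): print(n,np.round(np.array(p)*1000,1))
for n,p in [('L',(95,362)),('B',(415,690)),('R',(695,478))]: pr('plate scene '+n,atz(S,s(*p),.016))
for n,p in [('BL',(115,462)),('BR',(392,458)),('TL',(97,262))]: pr('plate side '+n,atz(D,d(*p),.016))
for n,p in [('L',(252,285)),('F',(375,395)),('R',(533,285))]: pr('block scene '+n,atz(S,s(*p),.078))
for n,p in [('L',(165,250)),('R',(322,248))]: pr('block side '+n,atz(D,d(*p),.078))
for n,p in [('L',(145,358)),('B',(380,520)),('R',(515,435))]: pr('rack scene '+n,atz(S,s2(*p),.008))
for n,p in [('TL',(63,198)),('BL',(122,478)),('BR',(318,445)),('TR',(240,178))]: pr('rack side '+n,atz(D,d2(*p),.008))
pr('nose',tri([ray(S,s2(422,358)),ray(D,d2(155,95))])[0])
pr('shoulder',tri([ray(S,s2(270,268)),ray(D,d2(196,243))])[0])
pr('neckend',tri([ray(S,s2(163,193)),ray(D,d2(215,345))])[0])
E
```

```text
plate scene L [627.5  -6.7  16. ]
plate scene B [654.5 138.9  16. ]
plate scene R [546.8 156.2  16. ]
plate side BL [520.7  10.6  16. ]
plate side BR [626.  -11.1  16. ]
plate side TL [546.  158.2  16. ]
block scene L [612.9  45.1  78. ]
block scene F [620.7  96.3  78. ]
block scene R [562.2 105.5  78. ]
block side L [552.4  60.9  78. ]
block side R [612.8  48.4  78. ]
rack scene L [ 496.8 -314.1    8. ]
rack scene B [ 502.9 -197.5    8. ]
rack scene R [ 446.7 -193.1    8. ]
rack side TL [ 445.6 -193.6    8. ]
rack side BL [ 439.1 -314.     8. ]
rack side BR [ 498.3 -314.8    8. ]
rack side TR [ 504.1 -197.4    8. ]
nose [ 474.7 -201.7   53.2]
shoulder [ 472.7 -270.5   53.3]
neckend [ 469.4 -319.7   59.1]
```

```bash
cat >> h.py <<'E'
def tool():
    s=r.state(); return np.array(s['eef_pos']),R.from_rotvec(s['tcp_rot']).as_matrix(),s
def need(p,yaw_y=None):
    """shift in tool axes mm to bring TCP to p; turn (deg) about tool z to bring tool y to world yaw (mod 180)"""
    x,T,s=tool(); sh=T.T@(np.array(p)-x)*1000
    y=np.degrees(np.arctan2(T[1,1],T[0,1])); tz=None
    if yaw_y is not None:
        tz=-((yaw_y-y+90)%180-90)
    print('shift',np.round(sh,1),'turn',tz,'yaw_y',round(y,2),'q7',s['joint_pos'][6],'t',s['t'],'tcp',np.round(x*1000,1))
def rep():
    x,T,s=tool(); print('t',round(s['t'],2),'tcp',np.round(x*1000,1),'yaw_y',round(np.degrees(np.arctan2(T[1,1],T[0,1])),2),'tilt',np.round(T[:,2],4),'F',np.round(s['wrist_force'],2),'M',np.round(s['torque'],3),'w',round(s['grip_width']*1000,2),'q',np.round(s['joint_pos'],3))
E
python3 - <<'E'
from h import *
x,T,s=tool();print(np.round(T,3))
m=r.camera_model('wrist');E=np.array(m['extrinsics'])
c=-E[:3,:3].T@E[:3,3];print('cam in tool mm',np.round(T.T@(c-x)*1000,1));print('cam axes in tool',np.round(T.T@E[:3,:3].T,3))
need([.587,.0745,.238],80)
S=r.camera_model('scene');D=r.camera_model('side')
s=lambda x,y:(280+x/7-.5+.5/7,200+y/7-.5+.5/7)
d=lambda x,y:(300+x/7-.5,160+y/7-.5)
pr=lambda n,p: print(n,np.round(np.array(p)*1000,1))
# body top corners z=.126
for n,p in [('a',(358,92)),('b',(482,118)),('c',(438,245)),('d',(308,208))]: pr('grip scene '+n,atz(S,s(*p),.126))
for n,p in [('a',(168,112)),('b',(262,82)),('c',(316,110)),('d',(240,155))]: pr('grip side '+n,atz(D,d(*p),.126))
E
```

```text
[[-0.914  0.406 -0.   ]
 [ 0.406  0.914 -0.001]
 [-0.    -0.001 -1.   ]]
cam in tool mm [  84.     0.5 -145.4]
cam axes in tool [[ 0.    -0.947 -0.32 ]
 [ 1.     0.    -0.001]
 [ 0.001 -0.32   0.947]]
shift [-506.2 -318.3    0.6] turn -13.932957046478833 yaw_y 66.07 q7 -0.21509212720163828 t 0.15 tcp [253.4 570.8 238.1]
grip scene a [571.6  49.3 126. ]
grip scene b [557.4  81.6 126. ]
grip scene c [601.  101.1 126. ]
grip scene d [613.1  66.5 126. ]
grip side a [559.1  84.8 126. ]
grip side b [601.5 100.9 126. ]
grip side c [615.9  73.4 126. ]
grip side d [577.7  45.  126. ]
```

Emit:
move_arm(
  series=[
    [-1,-506,-318,0,-48],
    [-1,-506,-318,0,-48],
    [-1,-506,-318,0,-48],
    [-1,-506,-318,0,-48],
    [-1,-506,-318,0,-48],
    [-1,-506,-318,0,-48],
    [-1,-506,-318,0,-48],
    [-1,-506,-318,0,-48],
    [-1,-506,-318,0,-48],
    [-1,-506,-318,0,-48],
    [-1,-506,-318,0,-48],
    [-1,-506,-318,0,-48],
    [-1,-506,-318,0,-48],
    [-1,-506,-318,0,-48],
    [-1,-506,-318,0,-48],
    [-1,-506,-318,0,-48],
    [-1,-506,-318,0,-48],
    [-1,-506,-318,0,-48],
    [-1,-506,-318,0,-48],
    [-1,-506,-318,0,-48],
  ],
)

```text
t: 1.82
eef_pos: [0.5861, 0.0769, 0.2388]
tcp_rot: [0.66, -3.071, 0.001]
wrist_force: [-0.2, 0.1, 0.2]
grip_width: 0.0884
```

```bash
python3 - <<'E'
from h import *
import json
rep()
m=r.camera_model('wrist');json.dump({k:np.array(v).tolist() for k,v in m.items()},open('pics/wrist1.json','w'))
save('wrist','wrist1'); rep()
E
```

```text
t 1.82 tcp [586.1  76.9 238.8] yaw_y 114.26 tilt [-7.e-04 -6.e-04 -1.e+00] F [-0.22  0.09  0.23] M [ 0.072 -0.012  0.04 ] w 88.38 q [ 0.077  0.677 -0.5    1.661  0.392  0.906  1.418]
t 1.87 tcp [586.3  76.5 238.8] yaw_y 114.22 tilt [-6.e-04 -9.e-04 -1.e+00] F [-0.28 -0.25  0.3 ] M [ 0.082  0.032 -0.06 ] w 88.11 q [ 0.077  0.677 -0.5    1.661  0.392  0.906  1.418]
```

View pics/wrist1.png

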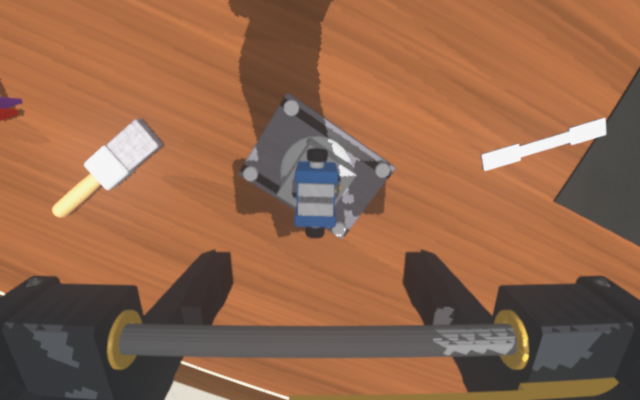

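The wrist view shows the grip at (316,195), already almost square with the jaws, and the coupling plate's corners around it. Joint 7 stands at 1.42, which is tight for 65° clockwise. I'll measure here, then turn half round and measure again.

```bash
python3 - <<'E'
from h import *
zoom('wrist1',(230,85,410,245),4.4,'w1c')
E
```

```text
(no output)
```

View pics/w1c.png

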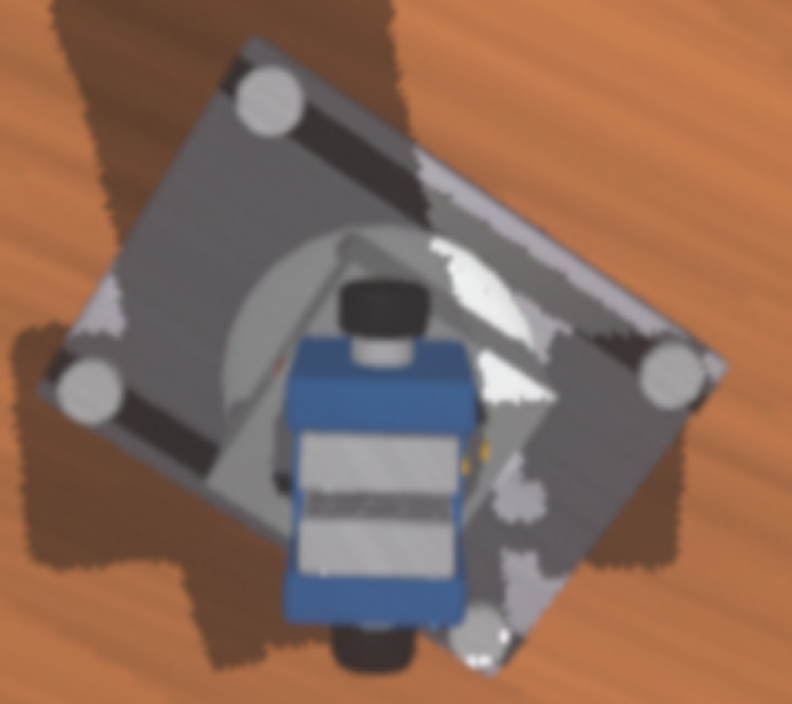

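Emit:
move_arm(
  series=[
    [-1,0,0,0,-7],
    [-1,0,0,0,-14],
    [-1,0,0,0,-21],
    [-1,0,0,0,-28],
    [-1,0,0,0,-35],
    [-1,0,0,0,-42],
    [-1,0,0,0,-49],
    [-1,0,0,0,-56],
    [-1,0,0,0,-63],
    [-1,0,0,0,-70],
    [-1,0,0,0,-77],
    [-1,0,0,0,-84],
    [-1,0,0,0,-91],
    [-1,0,0,0,-98],
    [-1,0,0,0,-105],
    [-1,0,0,0,-112],
    [-1,0,0,0,-119],
    [-1,0,0,0,-126],
    [-1,0,0,0,-133],
    [-1,0,0,0,-140],
  ],
)

```text
t: 3.53
eef_pos: [0.5204, 0.117, 0.1911]
tcp_rot: [3.011, -0.822, 0.184]
wrist_force: [-0.5, -1.1, 0.1]
grip_width: 0.088
```

Emit:
move_arm(
  series=[
    [-1,0,0,0,-7],
    [-1,0,0,0,-14],
    [-1,0,0,0,-21],
    [-1,0,0,0,-28],
    [-1,0,0,0,-35],
    [-1,0,0,0,-41],
    [-1,0,0,0,-41],
  ],
)

```text
t: 4.12
eef_pos: [0.4212, 0.1458, 0.1371]
tcp_rot: [3.062, 0.078, 0.341]
wrist_force: [-0.1, -0.1, 1.0]
grip_width: 0.088
```

```bash
python3 - <<'E'
from h import *
import json
rep()
m=r.camera_model('wrist');json.dump({k:np.array(v).tolist() for k,v in m.items()},open('pics/wrist2.json','w'))
save('wrist','wrist2'); rep()
zoom('wrist2',(230,85,410,245),4.4,'w2c')
E
```

```text
t 4.12 tcp [421.2 145.8 137.1] yaw_y -87.49 tilt [ 0.221  -0.0541 -0.9738] F [-0.12 -0.05  1.01] M [ 0.055  0.385 -0.025] w 88.05 q [ 0.192  1.082 -1.473  2.333  1.439  1.331  2.654]
t 4.17 tcp [418.2 145.6 135.9] yaw_y -87.06 tilt [ 0.2172 -0.0542 -0.9746] F [-2.5  -0.49 -0.67] M [-0.011  0.578  0.024] w 87.66 q [ 0.189  1.083 -1.473  2.338  1.437  1.329  2.654]
```

View pics/w2c.png

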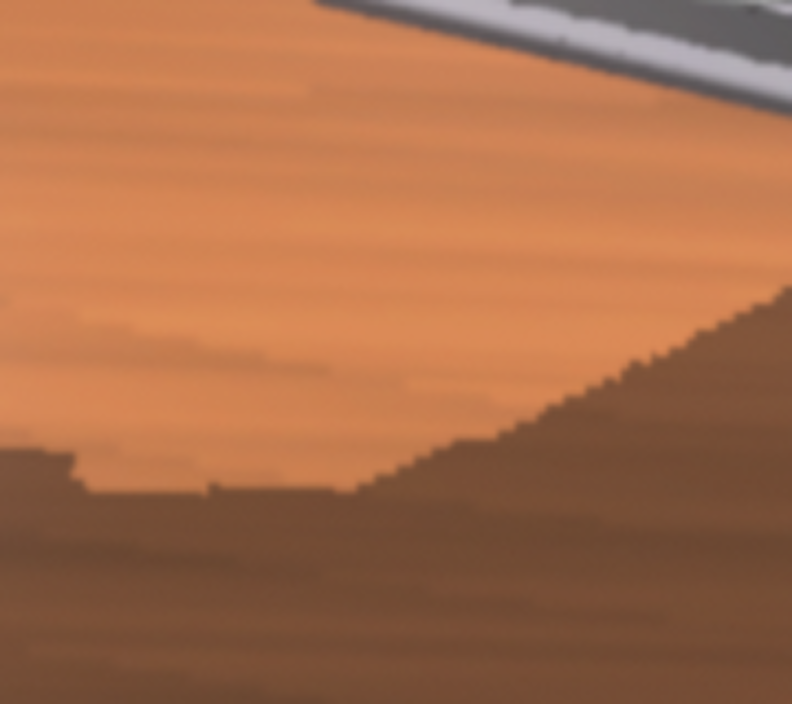

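Negative turns raise joint 7, so it ran into its limit and tilted the tool. Before going on I'll fit a kinematic model to the recorded joint angles and poses, to plan a clean way back upright.

```bash
cat > kin.py <<'E'
import numpy as np, itertools
from scipy.spatial.transform import Rotation as R
from scipy.optimize import least_squares
Q=np.array([[-1.11922748,0.68998895,-0.19451227,1.56633747,0.15732409,0.90253832,-0.21511057]])
rz=lambda a:R.from_euler('z',a).as_matrix(); ry=lambda a:R.from_euler('y',a).as_matrix()
def fk(q,sg,p):
    # p: base h, d3,d5,d7, elbow offset a, -a2, wrist off, yaw offsets
    T=np.eye(3);x=np.array([0,0,p[0]])
    T=T@rz(sg[0]*q[0]+p[7])@ry(sg[1]*q[1])@rz(sg[2]*q[2])
    x=x+T@np.array([p[4],0,p[1]]); T=T@ry(sg[3]*q[3])
    T=T@rz(sg[4]*q[4]); x=x+T@np.array([p[5],0,p[2]])
    T=T@ry(sg[5]*q[5])@rz(sg[6]*q[6]+p[8]); x=x+T@np.array([0,0,p[3]])
    return x,T
E
python3 - <<'E'
from h import *
from kin import *
x,T,s=tool(); print(s['joint_pos'].tolist(),x.tolist(),s['tcp_rot'].tolist(),s['qd'])
data=[(Q[0],[0.25336992,0.57063598,0.23790867],[-6.51286792e-01,-3.07310493e+00,2.92674542e-03]),
([0.077,0.677,-.5,1.661,.392,.906,1.418],[.5861,.0769,.2388],None),
(s['joint_pos'],x,s['tcp_rot'])]
best=[]
for sg in itertools.product([1,-1],repeat=7):
  if sg[1]<0 : continue
  for o7 in (0,np.pi/2,np.pi,-np.pi/2):
   for o1 in (0,np.pi):
    e=0
    for q,xx,rv in data:
        if rv is None: continue
        _,Tm=fk(q,sg,[0]*7+[o1,o7]); e+=R.from_matrix(Tm.T@R.from_rotvec(rv).as_matrix()).magnitude()**2
    best.append((e,sg,o1,o7))
best.sort(key=lambda b:b[0])
for b in best[:4]:print(b)
e,sg,o1,o7=best[0]
def res(p):
    o=[]
    for q,xx,rv in data:
        xm,Tm=fk(q,sg,list(p)+[0]*(7-len(p))+[o1,o7]); o+=list(xm-np.array(xx))
    return o
sol=least_squares(res,[.3,.35,.35,.2]);print(sol.x,np.round(np.array(sol.fun)*1000,1))
sol=least_squares(res,[.3,.35,.35,.2,0,0]);print(sol.x,np.round(np.array(sol.fun)*1000,1))
E
```

```text
[0.1892578936497087, 1.083011780120502, -1.472576057517662, 2.338352301222877, 1.4371583122773979, 1.32909120552773, 2.6540435264554274] [0.4181582348753743, 0.14562919864152912, 0.13586870184829994] [3.0611813870736486, 0.0895752641411943, 0.33430767765849234] [ 0.0379906  -0.00726761  0.00832647 -0.07253361 -0.02374927  0.0166049
 -0.00146545]
(2.6748141932916533e-17, (-1, 1, -1, 1, -1, 1, -1), 0, 1.5707963267948966)
(0.2039552758755111, (-1, 1, -1, 1, -1, 1, -1), 3.141592653589793, -1.5707963267948966)
(0.7262131988423003, (1, 1, 1, 1, 1, 1, 1), 0, -1.5707963267948966)
(0.9004430090497701, (1, 1, 1, 1, 1, 1, 1), 3.141592653589793, 1.5707963267948966)
[-0.0278907   0.62227283  0.29546258  0.02681222] [-34.   12.5   3.8  -2.5  19.6   9.   -1.  -10.4 -12.8]
[-1.02877638  0.65901656 -0.00398076 -0.82282367  0.20360967 -0.06890977] [-30.    2.9  -6.3   5.7  -0.   13.6   1.1   1.1  -7.4]
```

Emit:
move_arm(
  series=[
    [-1,0,0,-30,0],
    [-1,0,0,-60,7],
    [-1,0,0,-90,14],
    [-1,0,0,-120,21],
    [-1,0,0,-150,28],
    [-1,0,0,-150,35],
    [-1,0,0,-150,42],
    [-1,0,0,-150,49],
    [-1,0,0,-150,56],
    [-1,0,0,-150,63],
    [-1,0,0,-150,70],
    [-1,0,0,-150,77],
    [-1,0,0,-150,84],
    [-1,0,0,-150,90],
    [-1,0,0,-150,90],
  ],
)

```text
t: 5.42
eef_pos: [0.3857, 0.1542, 0.2827]
tcp_rot: [-2.191, 2.071, -0.3]
wrist_force: [-0.8, 0.5, 0.3]
grip_width: 0.088
```

```bash
python3 - <<'E'
from h import *
rep()
E
```

```text
t 5.42 tcp [385.7 154.2 282.7] yaw_y -176.36 tilt [ 0.2188 -0.0542 -0.9743] F [-0.78  0.45  0.27] M [0.097 0.342 0.012] w 88.0 q [ 0.2    0.507 -1.233  2.223  0.943  0.902  1.557]
```

```bash
python3 - <<'E'
from h import *
need([.43,-.107,.30]); x,T,s=tool(); print('inward dir in tool',T.T@np.array([-np.cos(.242),np.sin(.242),0]))
E
```

```text
shift [263.6 -30.7   7. ] turn None yaw_y -176.36 q7 1.5568486395982815 t 5.4167 tcp [385.7 154.2 282.7]
inward dir in tool [-0.28610351  0.93131497 -0.22538237]
```

Emit:
move_arm(
  series=[
    [-1,38,-4,1,0],
    [-1,76,-9,2,0],
    [-1,114,-13,3,0],
    [-1,152,-18,4,0],
    [-1,190,-22,5,0],
    [-1,228,-26,6,0],
    [-1,264,-31,7,0],
    [-1,264,-31,7,0],
    [-1,258,-12,2,0],
    [-1,252,7,-2,0],
    [-1,247,25,-7,0],
    [-1,241,44,-11,0],
    [-1,235,63,-16,0],
    [-1,235,63,-16,0],
  ],
)

```text
t: 6.58
eef_pos: [0.3286, -0.0829, 0.2998]
tcp_rot: [-2.2, 2.07, -0.301]
wrist_force: [-0.3, 0.3, -0.5]
grip_width: 0.0881
```

```bash
python3 - <<'E'
from h import *
rep();x,T,s=tool(); print('inward dir in tool',T.T@np.array([-np.cos(.242),np.sin(.242),0]))
E
```

```text
t 6.58 tcp [328.6 -82.9 299.8] yaw_y -176.06 tilt [ 0.2155 -0.058  -0.9748] F [-0.29  0.27 -0.54] M [0.129 0.297 0.019] w 88.05 q [ 1.151  0.355 -1.432  2.394  0.818  0.651  2.313]
inward dir in tool [-0.29033555  0.93055443 -0.22310026]
```

Emit:
move_arm(
  series=[
    [-1,0,0,0,7],
    [-1,0,0,0,14],
    [-1,0,0,0,21],
    [-1,0,0,0,28],
    [-1,-3,9,-2,35],
    [-1,-6,18,-4,42],
    [-1,-9,28,-7,49],
    [-1,-12,37,-9,56],
    [-1,-15,46,-11,60],
    [-1,-18,56,-13,60],
    [-1,-21,65,-16,60],
    [-1,-24,74,-18,60],
    [-1,-24,74,-18,60],
  ],
)

```text
t: 7.67
eef_pos: [0.2501, -0.0629, 0.2999]
tcp_rot: [-0.852, 2.822, -0.178]
wrist_force: [-0.5, 0.6, 0.1]
grip_width: 0.0878
```

```bash
python3 - <<'E'
from h import *
rep();x,T,s=tool(); print('inward dir in tool',T.T@np.array([-np.cos(.242),np.sin(.242),0]))
E
```

```text
t 7.67 tcp [250.1 -62.9 299.9] yaw_y 122.91 tilt [ 0.2137 -0.0598 -0.9751] F [-0.51  0.59  0.11] M [ 0.131  0.197 -0.006] w 87.83 q [ 1.287  0.073 -1.33   2.552  0.378  0.382  1.784]
inward dir in tool [ 0.65946356  0.71826572 -0.22181563]
```

Emit:
move_arm(
  series=[
    [-1,7,7,-2,0],
    [-1,13,14,-4,0],
    [-1,20,22,-7,0],
    [-1,26,29,-9,0],
    [-1,26,29,-9,0],
  ],
)

```text
t: 8.08
eef_pos: [0.2215, -0.0555, 0.3129]
tcp_rot: [-0.858, 2.834, -0.169]
wrist_force: [-0.2, -0.5, -0.4]
grip_width: 0.0883
```

```bash
python3 - <<'E'
from h import *
rep();x,T,s=tool(); print('inward dir in tool',T.T@np.array([-np.cos(.242),np.sin(.242),0]))
E
```

```text
t 8.08 tcp [221.5 -55.5 312.9] yaw_y 123.06 tilt [ 0.2001 -0.0573 -0.9781] F [-0.21 -0.47 -0.39] M [0.176 0.211 0.005] w 88.3 q [ 1.474 -0.13  -1.237  2.557 -0.27   0.43   2.62 ]
inward dir in tool [ 0.66071581  0.72124914 -0.20797666]
```

```bash
cat > fit.py <<'E'
from h import *
from kin import rz,ry
import json
D=[([-1.11922748,0.68998895,-0.19451227,1.56633747,0.15732409,0.90253832,-0.21511057],[0.25336992,0.57063598,0.23790867]),
([0.077,0.677,-.5,1.661,.392,.906,1.418],[.5863,.0765,.2388]),
([.192,1.082,-1.473,2.333,1.439,1.331,2.654],[.4212,.1458,.1371]),
([.189,1.083,-1.473,2.338,1.437,1.329,2.654],[.4182,.1456,.1359]),
([.2,.507,-1.233,2.223,.943,.902,1.557],[.3857,.1542,.2827]),
([1.151,.355,-1.432,2.394,.818,.651,2.313],[.3286,-.0829,.2998]),
([1.287,.073,-1.33,2.552,.378,.382,1.784],[.2501,-.0629,.2999]),
([1.474,-.13,-1.237,2.557,-.27,.43,2.62],[.2215,-.0555,.3129])]
def frames(q):
    T=[rz(-q[0])];
    for f,a in [(ry,q[1]),(rz,-q[2]),(ry,q[3]),(rz,-q[4]),(ry,q[5]),(rz,-q[6]+np.pi/2)]: T.append(T[-1]@f(a))
    return T
def rowsA(q):
    T=frames(q); e=np.eye(3)
    # cols: base z; after q1 x,y ; after q3 x,y,z ; after q4 x ; after q5 x,z(y) ; after q6 x; z ; 
    return np.stack([e[2],T[0][:,0],T[2][:,0],T[2][:,2],T[3][:,0],T[4][:,2],T[4][:,0],T[5][:,0],T[5][:,2]],1)
A=np.vstack([rowsA(q) for q,_ in D]);b=np.hstack([x for _,x in D])
if __name__=='__main__':
    for cols in ([0,3,5,8],[0,3,5,8,2,4],[0,3,5,8,2,4,7],[0,3,5,8,7],[0,3,5,8,1,2,4,6,7]):
        p,_,rk,sv=np.linalg.lstsq(A[:,cols],b,rcond=None);print(cols,np.round(p,4),'res mm',np.round(np.abs(A[:,cols]@p-b).max()*1000,2),sv[-1])
E
python3 fit.py
```

```text
[0, 3, 5, 8] [0.2945 0.5818 0.3186 0.3142] res mm 41.75 0.28862340394904706
[0, 3, 5, 8, 2, 4] [ 0.3323  0.5862  0.3414  0.3478 -0.0231 -0.003 ] res mm 39.77 0.17123195608338196
[0, 3, 5, 8, 2, 4, 7] [ 0.3298  0.5858  0.3427  0.3444 -0.022  -0.0037  0.0024] res mm 39.77 0.1630394772973775
[0, 3, 5, 8, 7] [0.2995 0.5834 0.3304 0.3129 0.0098] res mm 41.42 0.28769380687707585
[0, 3, 5, 8, 1, 2, 4, 6, 7] [ 0.2608  0.5242  0.2941  0.2488  0.041  -0.0136 -0.0211  0.0205 -0.0282] res mm 36.85 0.09454318056447159
```

```bash
cat >> fit.py <<'E'
def rowsF(q):
    T=frames(q); e=np.eye(3)
    return np.stack([e[0],e[1],e[2]]+[T[i][:,j] for i,j in [(0,0),(0,1),(1,0),(1,2),(2,0),(2,1),(2,2),(3,0),(3,2),(4,0),(4,1),(4,2),(5,0),(5,2),(6,0),(6,1),(6,2)]],1)
if __name__=='__main__':
    names='e0 e1 e2 0x 0y 1x 1z 2x 2y 2z 3x 3z 4x 4y 4z 5x 5z 6x 6y 6z'.split()
    B=np.vstack([rowsF(q) for q,_ in D])
    # greedy forward selection
    sel=[names.index(n) for n in ['e2','2z','4z','6z']]
    for k in range(6):
        best=min((np.linalg.norm(B[:,sel+[j]]@np.linalg.lstsq(B[:,sel+[j]],b,rcond=None)[0]-b),j) for j in range(len(names)) if j not in sel)
        sel.append(best[1]); p=np.linalg.lstsq(B[:,sel],b,rcond=None)[0]
        print([names[j] for j in sel],np.round(p,4),round(best[0]*1000,2))
E
python3 fit.py
```

```text
[0, 3, 5, 8] [0.2945 0.5818 0.3186 0.3142] res mm 41.75 0.28862340394904706
[0, 3, 5, 8, 2, 4] [ 0.3323  0.5862  0.3414  0.3478 -0.0231 -0.003 ] res mm 39.77 0.17123195608338196
[0, 3, 5, 8, 2, 4, 7] [ 0.3298  0.5858  0.3427  0.3444 -0.022  -0.0037  0.0024] res mm 39.77 0.1630394772973775
[0, 3, 5, 8, 7] [0.2995 0.5834 0.3304 0.3129 0.0098] res mm 41.42 0.28769380687707585
[0, 3, 5, 8, 1, 2, 4, 6, 7] [ 0.2608  0.5242  0.2941  0.2488  0.041  -0.0136 -0.0211  0.0205 -0.0282] res mm 36.85 0.09454318056447159
['e2', '2z', '4z', '6z', '2y'] [ 0.2941  0.5633  0.3306  0.2779 -0.0359] 25.07
['e2', '2z', '4z', '6z', '2y', '0y'] [ 0.3478  0.5635  0.345   0.3268 -0.0272 -0.019 ] 0.73
['e2', '2z', '4z', '6z', '2y', '0y', '6y'] [ 3.473e-01  5.638e-01  3.450e-01  3.266e-01 -2.690e-02 -1.920e-02
 -3.000e-04] 0.54
['e2', '2z', '4z', '6z', '2y', '0y', '6y', '4y'] [ 3.471e-01  5.637e-01  3.449e-01  3.264e-01 -2.680e-02 -1.920e-02
 -2.000e-04 -2.000e-04] 0.46
['e2', '2z', '4z', '6z', '2y', '0y', '6y', '4y', 'e1'] [ 3.467e-01  5.638e-01  3.449e-01  3.261e-01 -2.670e-02 -1.910e-02
 -2.000e-04 -3.000e-04 -1.000e-04] 0.44
['e2', '2z', '4z', '6z', '2y', '0y', '6y', '4y', 'e1', '6x'] [ 3.465e-01  5.638e-01  3.449e-01  3.260e-01 -2.670e-02 -1.900e-02
 -2.000e-04 -3.000e-04 -1.000e-04 -0.000e+00] 0.43
```

```bash
cat > sim.py <<'E'
from fit import frames
import numpy as np
from scipy.spatial.transform import Rotation as R
from scipy.optimize import lsq_linear
LO=np.array([-3.01,-.46,-1.473,.13,-1,.04,-2.655]);HI=np.array([3.01,2.08,1.51,2.56,4.14,2.09,2.655])
VM=np.array([2.57,2.57,3.14,3.14,3.14,3.14,3.14])*.7/12
def fk(q):
    T=frames(q)
    x=np.array([0,0,.3478])+T[0][:,1]*-.019+T[2]@np.array([0,-.0272,.5635])+T[4][:,2]*.345+T[6][:,2]*.3268
    return x,T[6]
def err(q,xt,Rt):
    x,T=fk(q); return np.r_[xt-x,R.from_matrix(Rt@T.T).as_rotvec()]
def jac(q):
    x0,T0=fk(q);J=np.zeros((6,7))
    for i in range(7):
        d=np.zeros(7);d[i]=1e-6;x,T=fk(q+d);J[:3,i]=(x-x0)/1e-6;J[3:,i]=R.from_matrix(T@T0.T).as_rotvec()/1e-6
    return J
def solve(q,xt,Rt,w=.3,lam=.02,post=0.0,qn=None,it=3,mode='bound'):
    W=np.r_[np.ones(3),np.ones(3)*w]
    for _ in range(it):
        e=err(q,xt,Rt);J=jac(q)
        A=np.vstack([W[:,None]*J,lam*np.eye(7)]);b=np.r_[W*e,np.zeros(7)]
        if mode=='bound':
            dq=lsq_linear(A,b,bounds=(np.minimum(LO-q,-1e-9),np.maximum(HI-q,1e-9))).x
        else:
            dq=np.linalg.lstsq(A,b,rcond=None)[0]
        q=np.clip(q+dq,LO,HI)
    return q
def run(q,rows,**k):
    q=np.array(q,float);x0,T0=fk(q);xc,Rc=x0.copy(),T0.copy();out=[]
    for row in rows:
        xt=x0+T0@(np.array(row[:3])/1000);Rt=T0@R.from_euler('z',row[3],degrees=True).as_matrix()
        q2=solve(q,xt,Rt,**k);d=q2-q;s=min(1,1/np.max(np.abs(d)/VM));q=q+d*s
        out.append(q)
    return q,out
E
python3 - <<'E'
from sim import *
np.set_printoptions(precision=3,suppress=True)
q0=[0.077,0.677,-.5,1.661,.392,.906,1.418]
print(R.from_rotvec([3.011,-.822,.184]).as_matrix()[:,2])
rowsA=[[0,0,0,-7*i] for i in range(1,21)];rowsB=[[0,0,0,-a] for a in (7,14,21,28,35,41,41)]
for mode in ('bound','clip'):
  for w in (.1,.2,.3,.5,1):
   for lam in (.005,.02,.1):
    q,_=run(q0,rowsA,w=w,lam=lam,mode=mode);x,T=fk(q)
    q2,_=run(q,rowsB,w=w,lam=lam,mode=mode);x2,T2=fk(q2)
    print(mode,w,lam,'A',x,T[:,2],'B',q2,x2,T2[:,2])
E
```

```text
[ 0.109 -0.045 -0.993]
bound 0.1 0.005 A [0.58  0.08  0.234] [ 0.312 -0.093 -0.946] B [-0.028  0.727 -0.611  2.126  1.69   0.681  2.655] [0.594 0.107 0.176] [ 0.469 -0.098 -0.878]
bound 0.1 0.02 A [0.58  0.08  0.234] [ 0.311 -0.093 -0.946] B [-0.     0.663 -0.61   2.169  1.735  0.654  2.655] [0.589 0.095 0.205] [ 0.506 -0.084 -0.858]
bound 0.1 0.1 A [0.58  0.081 0.234] [ 0.308 -0.088 -0.947] B [ 0.279  0.84  -1.223  2.267  1.769  1.213  2.655] [0.574 0.082 0.23 ] [ 0.593 -0.117 -0.797]
bound 0.2 0.005 A [0.563 0.09  0.222] [ 0.279 -0.084 -0.957] B [ 0.035  0.738 -0.715  2.151  1.68   0.699  2.655] [0.577 0.117 0.174] [ 0.445 -0.054 -0.894]
bound 0.2 0.02 A [0.563 0.09  0.222] [ 0.278 -0.084 -0.957] B [-0.065  0.728 -0.588  2.178  1.692  0.669  2.655] [0.564 0.11  0.162] [ 0.432 -0.103 -0.896]
bound 0.2 0.1 A [0.563 0.09  0.222] [ 0.275 -0.088 -0.957] B [ 0.152  0.726 -0.94   2.3    1.791  0.91   2.655] [0.546 0.094 0.205] [ 0.527 -0.073 -0.847]
bound 0.3 0.005 A [0.542 0.101 0.207] [ 0.236 -0.072 -0.969] B [-0.059  0.832 -0.74   2.207  1.664  0.821  2.655] [0.527 0.133 0.123] [ 0.372
[... 2914 characters left out ...]
  1.743  1.273  1.738  2.655] [ 0.56  -0.048  0.155] [-0.074 -0.306 -0.949]
clip 0.5 0.1 A [0.569 0.022 0.19 ] [-0.022 -0.152 -0.988] B [ 0.46   1.202 -1.473  1.825  1.27   1.687  2.655] [ 0.543 -0.024  0.152] [-0.038 -0.292 -0.956]
clip 1 0.005 A [0.577 0.009 0.192] [-0.039 -0.161 -0.986] B [ 0.483  1.218 -1.473  1.74   1.273  1.741  2.655] [ 0.561 -0.049  0.156] [-0.075 -0.306 -0.949]
clip 1 0.02 A [0.576 0.009 0.192] [-0.039 -0.161 -0.986] B [ 0.482  1.218 -1.473  1.742  1.272  1.739  2.655] [ 0.56  -0.049  0.155] [-0.075 -0.306 -0.949]
clip 1 0.1 A [0.568 0.019 0.188] [-0.035 -0.154 -0.987] B [ 0.463  1.216 -1.473  1.811  1.26   1.709  2.655] [ 0.54  -0.029  0.148] [-0.066 -0.298 -0.952]
```

```bash
cat > search.py <<'E'
from sim import *
np.set_printoptions(precision=3,suppress=True)
qc=np.array([1.474,-.13,-1.237,2.557,-.27,.43,2.62])
_,Tc=fk(qc); z=Tc[:,2]
rng=np.random.default_rng(0)
res=[]
import sys
for trial in range(260):
    az=rng.uniform(-70,80)*np.pi/180; rad=rng.uniform(.38,.7); h=rng.uniform(.25,.5); yaw=rng.uniform(-180,180)
    xt=np.array([rad*np.cos(az),rad*np.sin(az),h]); Rt=Tc@R.from_euler('z',yaw,degrees=True).as_matrix()
    q=np.array([-az,.5,rng.uniform(-1,1),2,.5,1,0.]) 
    q=solve(q,xt,Rt,w=.5,it=25)
    if np.linalg.norm(err(q,xt,Rt))>.003: continue
    for cmd in ([0,0,0,60],[0,0,0,-60],[0,0,-150,0],[150,0,0,0],[-150,0,0,0],[0,150,0,0],[0,-150,0,0]):
        x0,T0=fk(q)
        xt2=x0+T0@(np.array(cmd[:3])/1000);Rt2=T0@R.from_euler('z',cmd[3],degrees=True).as_matrix()
        q2=solve(q,xt2,Rt2,w=.5,it=12)
        x2,T2=fk(q2)
        if x2[2]<.2 : continue
        res.append((np.hypot(*T2[:2,2]),cmd,T2[:2,2],x0,x2,q,q2))
res.sort(key=lambda a:a[0])
for a in res[:14]:print(*a,sep=' | ')
E
time python3 search.py
```

```text
0.12322696242636651 | [0, 0, 0, 60] | [0.117 0.039] | [0.254 0.389 0.485] | [0.332 0.361 0.403] | [-2.077  0.513  1.472  1.672 -0.356  1.294 -2.261] | [-1.76   0.661  1.51   1.828 -0.714  1.212 -2.655]
0.14862902404503553 | [0, 0, 0, 60] | [0.149 0.   ] | [0.202 0.405 0.406] | [0.248 0.393 0.347] | [-2.168  0.607  1.459  1.855 -0.468  1.133 -2.092] | [-1.976  0.738  1.51   1.973 -0.763  1.09  -2.655]
0.1573214899185429 | [-150, 0, 0, 0] | [ 0.047 -0.15 ] | [0.233 0.302 0.464] | [0.104 0.256 0.398] | [-1.631  0.061  0.451  1.893  0.197  1.178 -2.45 ] | [-1.276  0.053 -0.167  2.102  0.083  1.133 -2.655]
0.1582163850084792 | [0, 0, -150, 0] | [ 0.137 -0.079] | [0.268 0.277 0.391] | [0.285 0.307 0.526] | [-2.086  0.411  1.482  2.079 -0.308  0.912 -2.648] | [-2.034  0.374  1.51   1.652 -0.238  1.391 -2.655]
0.16638500338124118 | [0, 0, 0, 60] | [ 0.153 -0.065] | [0.233 0.302 0.464] | [0.268 0.316 0.442] | [-1.631  0.061  0.451  1.893  0.197  1.178 -2.45 ] | [-2.054  0.458  1.51   1.873 -0.349  1.16  -2.655]
0.17483754847781113 | [0, 150, 0, 0] | [ 0.156 -0.079] | [0.268 0.277 0.391] | [0.
[... 1112 characters left out ...]
567 -1.473  2.039  0.714  0.95   2.655]
0.1935289522323548 | [-150, 0, 0, 0] | [ 0.186 -0.055] | [0.268 0.277 0.391] | [0.159 0.366 0.347] | [-2.086  0.411  1.482  2.079 -0.308  0.912 -2.648] | [-2.265  0.649  1.51   2.081 -0.578  0.992 -2.655]
0.1978353496793181 | [0, 150, 0, 0] | [ 0.178 -0.086] | [0.254 0.389 0.485] | [0.255 0.261 0.482] | [-2.077  0.513  1.472  1.672 -0.356  1.294 -2.261] | [-2.442  0.095  1.51   1.888  0.107  1.212 -2.655]
0.19796121685774123 | [0, 0, 0, -60] | [ 0.18  -0.083] | [ 0.226 -0.565  0.429] | [ 0.242 -0.553  0.416] | [ 1.128  0.441  0.125  1.457 -0.248  1.135  2.572] | [ 1.847  0.764 -1.473  1.477  0.763  1.372  2.655]
real	2m7.638s
user	2m7.371s
sys	0m0.328s
```

```bash
python3 - <<'E'
from h import *
S=r.camera_model('scene');D=r.camera_model('side')
for p in [(-.3,.1,0),(-.3,.1,.4),(-.5,.14,.4),(-.15,.5,.4),(-.35,.35,.4),(-.15,.5,0),(-.3,.3,0)]:
    print(p,proj(S,p)[0].round(),proj(D,p)[0].round())
save('scene','scene3');save('side','side3')
E
```

```text
(-0.3, 0.1, 0) [514.  98.] [  3. 251.]
(-0.3, 0.1, 0.4) [555. -32.] [-66. 104.]
(-0.5, 0.14, 0.4) [590. -43.] [-148.  108.]
(-0.15, 0.5, 0.4) [720.  28.] [60. 56.]
(-0.35, 0.35, 0.4) [659. -13.] [-36.  75.]
(-0.15, 0.5, 0) [634. 173.] [ 95. 175.]
(-0.3, 0.3, 0) [576. 121.] [ 29. 211.]
```

View pics/scene3.png

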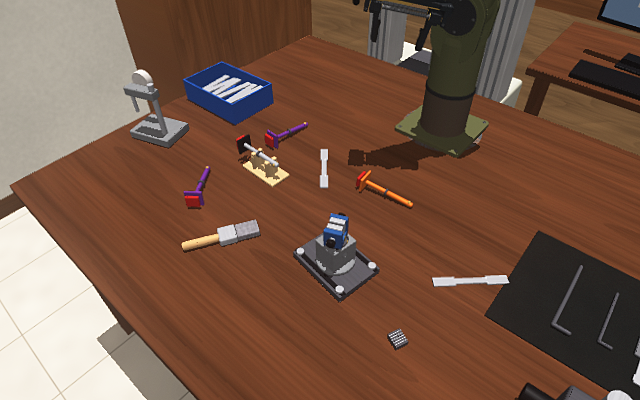

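View pics/side3.png

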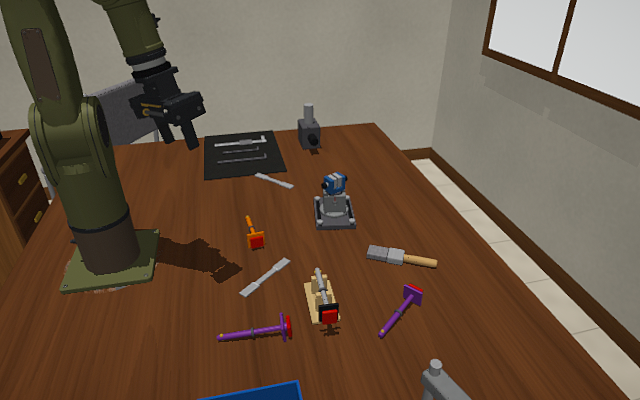

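```bash
cat > sim2.py <<'E'
import numpy as np
from scipy.spatial.transform import Rotation as R
from scipy.optimize import lsq_linear
from sim import LO,HI,VM
def Rz(a):
    c,s=np.cos(a),np.sin(a);return np.array([[c,-s,0],[s,c,0],[0,0,1.]])
def Ry(a):
    c,s=np.cos(a),np.sin(a);return np.array([[c,0,s],[0,1,0],[-s,0,c]])
def fkj(q):
    T1=Rz(-q[0]);T2=T1@Ry(q[1]);T3=T2@Rz(-q[2]);T4=T3@Ry(q[3]);T5=T4@Rz(-q[4]);T6=T5@Ry(q[5]);T7=T6@Rz(-q[6]+np.pi/2)
    p=np.array([0,0,.3478])+T1[:,1]*-.019
    e=p+T3@np.array([0,-.0272,.5635]);w=e+T5[:,2]*.345;x=w+T7[:,2]*.3268
    ax=[np.array([0,0,-1.]),T1[:,1],-T2[:,2],T3[:,1],-T4[:,2],T5[:,1],-T6[:,2]];og=[np.zeros(3),p,p,e,e,w,w]
    J=np.zeros((6,7))
    for i in range(7): J[:3,i]=np.cross(ax[i],x-og[i]);J[3:,i]=ax[i]
    return x,T7,J,e,w
def solve(q,xt,Rt,w=.5,lam=.01,it=10):
    W=np.r_[np.ones(3),np.ones(3)*w]
    for _ in range(it):
        x,T,J,_,_=fkj(q); e=np.r_[xt-x,R.from_matrix(Rt@T.T).as_rotvec()]
        dq=lsq_linear(np.vstack([W[:,None]*J,lam*np.eye(7)]),np.r_[W*e,np.zeros(7)],bounds=(np.minimum(LO-q,-1e-9),np.maximum(HI-q,1e-9))).x
        m=np.abs(dq).max(); q=np.clip(q+dq*min(1,.4/max(m,1e-9)),LO,HI)
        if m<1e-4: break
    return q
def err(q,xt,Rt):
    x,T,*_=fkj(q);return np.r_[xt-x,R.from_matrix(Rt@T.T).as_rotvec()]
def run(q,rows,w=.5,lam=.01):
    q=np.array(q,float);x0,T0,*_=fkj(q)
    for row in rows:
        xt=x0+T0@(np.array(row[:3])/1000);Rt=T0@R.from_euler('z',row[3],degrees=True).as_matrix()
        q2=solve(q,xt,Rt,w=w,lam=lam,it=4);d=q2-q;q=q+d*min(1,1/np.max(np.abs(d)/VM))
    return q
E
cat > search2.py <<'E'
from sim2 import *
from sim import fk as fk0
np.set_printoptions(precision=3,suppress=True)
qc=np.array([1.474,-.13,-1.237,2.557,-.27,.43,2.62])
print(fkj(qc)[0],fk0(qc)[0])
Tc=fkj(qc)[1]
rng=np.random.default_rng(1)
res=[];import time;t0=time.time()
while time.time()-t0<400:
    az=np.radians(rng.uniform(-120,125)); rad=rng.uniform(.36,.65); h=rng.uniform(.3,.55); yaw=rng.uniform(-180,180)
    xt=np.array([rad*np.cos(az),rad*np.sin(az),h]); Rt=Tc@Rz(np.radians(yaw))
    s=rng.choice([-1,1])
    q=np.array([-az-s*.3,.5,s*rng.uniform(0,1),2,-s*.4,1,rng.uniform(-2,2)]) 
    q=solve(q,xt,Rt,it=25)
    if np.linalg.norm(err(q,xt,Rt))>.003: continue
    for k in range(4):
        cmd=np.r_[rng.uniform(-150,150,3)*(k>1),rng.choice([-1,1])*rng.uniform(40,130)]
        x0,T0,*_=fkj(q)
        Rt2=T0@Rz(np.radians(cmd[3])) ; q2=q
        for f in (.33,.66,1.0):
            q2=solve(q2,x0+T0@(cmd[:3]/1000*f),T0@Rz(np.radians(cmd[3]*f)),it=8)
        x2,T2,_,e,w=fkj(q2)
        if x2[2]<.2 or np.hypot(*x2[:2])<.3: continue
        res.append((np.hypot(*T2[:2,2]),cmd,T2[:2,2],x0,x2,q,q2))
res.sort(key=lambda a:a[0]);print(len(res))
for a in res[:12]:print(*a,sep=' | ')
print('no shift')
for a in [a for a in res if not a[1][:3].any()][:8]:print(*a,sep=' | ')
E
time python3 search2.py
```

```text
[ 0.222 -0.056  0.313] [ 0.222 -0.056  0.313]
9902
0.007790113795231322 | [ -0.      0.     -0.    103.827] | [-0.006  0.004] | [-0.129  0.617  0.489] | [0.011 0.599 0.336] | [-2.268  0.704  0.867  1.007 -0.314  1.68  -2.012] | [-2.207  0.994  1.51   1.556 -1.     1.53  -2.655]
0.024255606335402757 | [ 42.473  95.565 -57.228  44.046] | [0.018 0.016] | [0.221 0.416 0.526] | [0.329 0.254 0.493] | [-2.136  0.527  1.507  1.542 -0.358  1.436 -2.655] | [-1.744  0.395  1.51   1.732 -0.414  1.378 -2.655]
0.024325884025011794 | [-126.563  -19.386  -85.591   92.118] | [-0.006 -0.023] | [0.262 0.289 0.477] | [0.282 0.254 0.436] | [-0.803  0.078 -0.358  1.828  0.251  1.223 -2.247] | [-1.852  0.411  1.51   1.907 -0.412  1.251 -2.655]
0.025570242173506345 | [-0.    -0.    -0.    79.415] | [ 0.015 -0.02 ] | [-0.293  0.533  0.339] | [-0.09   0.455  0.265] | [-2.644  0.822  0.977  1.359 -0.48   1.388 -2.655] | [-2.554  0.961  1.51   2.016 -1.     1.275 -2.655]
0.02607098199857665 | [-0.    0.   -0.   74.11] | [-0.015  0.021] | [-0.182  0.522  0.52 ] | [-0.037  0.454  0.375] | [-2.52   0.581  0.956  1
[... 2816 characters left out ...]
47242970845 | [ -0.     -0.      0.    108.647] | [0.011 0.046] | [-0.186  0.454  0.438] | [-0.067  0.425  0.301] | [-2.772  0.607  1.204  1.559 -0.367  1.425 -1.863] | [-2.607  0.791  1.51   2.104 -0.915  1.128 -2.655]
0.04818393249568243 | [ 0.   -0.    0.   87.66] | [-0.016  0.046] | [0.067 0.376 0.545] | [0.173 0.312 0.37 ] | [-2.598  0.136  1.103  1.641  0.084  1.483 -2.596] | [-2.153  0.431  1.51   2.132 -0.56   1.04  -2.655]
0.04989956563164179 | [ 0.    0.   -0.   96.51] | [ 0.033 -0.037] | [-0.14   0.517  0.522] | [-0.014  0.459  0.409] | [-2.38   0.474  0.682  1.238 -0.103  1.618 -2.177] | [-2.486  0.682  1.51   1.772 -0.646  1.382 -2.655]
real	6m41.427s
user	6m27.664s
sys	0m0.509s
```

```bash
cat > plan.py <<'E'
from sim2 import *
np.set_printoptions(precision=3,suppress=True)
q=np.array([1.474,-.13,-1.237,2.557,-.27,.43,2.62])
def call(q,wps,w=.5,show=True):
    # wps: list of (world pos, turn cumulative) ; rows
    q=q.copy();x0,T0,*_=fkj(q);n=0
    for xt,tu in wps:
        q2=solve(q,np.array(xt),T0@Rz(np.radians(tu)),w=w,it=6);d=q2-q;q=q+d*min(1,1/np.max(np.abs(d)/VM));n+=1
    return q
def seg(a,b,ta,tb,n): return [(np.array(a)+(np.array(b)-a)*(i+1)/n,ta+(tb-ta)*(i+1)/n) for i in range(n)]
for w in (.4,.5,.7):
    qq=q.copy();x0=fkj(qq)[0]
    P=[x0,[.36,.08,.42],[.25,.4,.46],[-.05,.56,.48],[-.13,.60,.48]]
    qq=call(qq,seg(P[0],P[1],0,45,8));print(w,qq,fkj(qq)[0],fkj(qq)[1][:2,2])
    qq=call(qq,seg(P[1],P[2],0,65,10));print(qq,fkj(qq)[0],fkj(qq)[1][:2,2])
    qq=call(qq,seg(P[2],P[3],0,60,10));print(qq,fkj(qq)[0],fkj(qq)[1][:2,2])
    qq=call(qq,seg(P[3],P[4],0,30,5));print(qq,fkj(qq)[0],fkj(qq)[1][:2,2])
    for k in range(4):
        x=fkj(qq)[0];qq=call(qq,seg(x,x,0,35,5));print('turn',qq,fkj(qq)[0],fkj(qq)[1][:2,2])
E
python3 plan.py
```

```text
0.4 [ 1.666 -0.459 -1.462  2.041 -0.524  0.991  1.796] [0.36 0.08 0.42] [ 0.2   -0.058]
[ 0.968 -0.46  -1.473  1.83  -0.381  1.169 -0.036] [0.24  0.309 0.482] [0.226 0.01 ]
[ 0.303 -0.46  -1.473  1.679 -0.375  1.277 -1.784] [-0.019  0.418  0.53 ] [0.173 0.181]
[ 0.188 -0.46  -1.473  1.697 -0.475  1.146 -2.376] [-0.082  0.455  0.534] [0.099 0.333]
turn [ 0.267 -0.46  -1.36   1.786 -0.64   1.144 -2.655] [-0.038  0.447  0.525] [0.023 0.363]
turn [ 0.47  -0.46  -1.254  2.011 -0.92   1.138 -2.655] [0.029 0.42  0.485] [-0.08   0.448]
turn [ 0.814 -0.46  -1.164  2.185 -1.     1.335 -2.655] [0.089 0.346 0.455] [-0.156  0.488]
turn [ 1.292 -0.46  -1.233  2.407 -1.     1.447 -2.655] [0.11  0.282 0.407] [-0.185  0.57 ]
0.5 [ 1.666 -0.459 -1.462  2.041 -0.524  0.991  1.796] [0.36 0.08 0.42] [ 0.2   -0.058]
[ 0.968 -0.46  -1.473  1.83  -0.381  1.169 -0.036] [0.24  0.309 0.482] [0.226 0.01 ]
[ 0.303 -0.46  -1.473  1.679 -0.375  1.277 -1.784] [-0.019  0.418  0.53 ] [0.173 0.181]
[ 0.188 -0.46  -1.473  1.697 -0.475  1.146 -2.376] [-0.082  0.455  0.534] [0.099 0.333]
turn [ 0.267 -0.46  -1.36   1.786
[... 353 characters left out ...]
9 -1.462  2.041 -0.524  0.991  1.796] [0.36 0.08 0.42] [ 0.2   -0.058]
[ 0.968 -0.46  -1.473  1.83  -0.381  1.169 -0.036] [0.24  0.309 0.482] [0.226 0.01 ]
[ 0.303 -0.46  -1.473  1.679 -0.375  1.277 -1.784] [-0.019  0.418  0.53 ] [0.173 0.181]
[ 0.188 -0.46  -1.473  1.697 -0.475  1.146 -2.376] [-0.082  0.455  0.534] [0.099 0.333]
turn [ 0.267 -0.46  -1.36   1.786 -0.64   1.144 -2.655] [-0.038  0.447  0.525] [0.023 0.363]
turn [ 0.47  -0.46  -1.254  2.011 -0.92   1.138 -2.655] [0.029 0.42  0.485] [-0.08   0.448]
turn [ 0.814 -0.46  -1.164  2.185 -1.     1.335 -2.655] [0.089 0.346 0.455] [-0.156  0.488]
turn [ 1.292 -0.46  -1.233  2.407 -1.     1.447 -2.655] [0.11  0.282 0.407] [-0.185  0.57 ]
```

```bash
cat > cal.py <<'E'
from sim2 import *
np.set_printoptions(precision=3,suppress=True)
Q0=[-1.119,0.690,-0.1945,1.5663,0.1573,0.9025,-0.2151]
Q1=[0.077,0.677,-.5,1.661,.392,.906,1.418]
Q2=[.189,1.083,-1.473,2.338,1.437,1.329,2.654]
Q3=[.2,.507,-1.233,2.223,.943,.902,1.557]
Q4=[1.151,.355,-1.432,2.394,.818,.651,2.313]
Q5=[1.287,.073,-1.33,2.552,.378,.382,1.784]
Q6=[1.474,-.13,-1.237,2.557,-.27,.43,2.62]
C1=[(-506,-318,0,-48)]*20
C2a=[[0,0,0,-7*i] for i in range(1,21)];C2b=[[0,0,0,-a] for a in (7,14,21,28,35,41,41)]
C3=[(0,0,-30,0),(0,0,-60,7),(0,0,-90,14),(0,0,-120,21)]+[(0,0,-150,a) for a in (28,35,42,49,56,63,70,77,84,90,90)]
C4=[(38,-4,1,0),(76,-9,2,0),(114,-13,3,0),(152,-18,4,0),(190,-22,5,0),(228,-26,6,0),(264,-31,7,0),(264,-31,7,0),(258,-12,2,0),(252,7,-2,0),(247,25,-7,0),(241,44,-11,0),(235,63,-16,0),(235,63,-16,0)]
C5=[(0,0,0,7),(0,0,0,14),(0,0,0,21),(0,0,0,28),(-3,9,-2,35),(-6,18,-4,42),(-9,28,-7,49),(-12,37,-9,56),(-15,46,-11,60),(-18,56,-13,60),(-21,65,-16,60),(-24,74,-18,60),(-24,74,-18,60)]
C6=[(7,7,-2,0),(13,14,-4,0),(20,22,-7,0),(26,29,-9,0),(26,29,-9,0)]
calls=[(Q0,C1,Q1),(Q2,C3,Q3),(Q3,C4,Q4),(Q4,C5,Q5),(Q5,C6,Q6)]
MID=np.array([0,.69,0,1.57,0,.9,0])
def step(q,xt,Rt,w,lam,post,qn,sub):
    W=np.r_[np.ones(3),np.ones(3)*w]
    for _ in range(sub):
        x,T,J,_,_=fkj(q); e=np.r_[xt-x,R.from_matrix(Rt@T.T).as_rotvec()]
        A=np.vstack([W[:,None]*J,lam*np.eye(7),np.diag(post)]);b=np.r_[W*e,np.zeros(7),post*(qn-q)]
        dq=lsq_linear(A,b,bounds=(np.minimum(LO-q,-1e-9),np.maximum(HI-q,1e-9))).x
        q=np.clip(q+dq,LO,HI)
    return q
def runp(q,rows,w=.5,lam=.01,post=np.zeros(7),qn=MID,sub=3):
    q=np.array(q,float);x0,T0,*_=fkj(q);xc=x0.copy();ac=0.
    for row in rows:
        xt=x0+T0@(np.array(row[:3])/1000);at=row[3]
        d=xt-xc;n=np.linalg.norm(d);f=1 if n<.0417 else .0417/n
        da=at-ac;f2=1 if abs(da)<7.16 else 7.16/abs(da)
        f=min(f,f2) if n>1e-9 else f2
        xc2=xc+d*f;ac2=ac+da*f
        q2=step(q,xc2,T0@Rz(np.radians(ac2)),w,lam,post,qn,sub)
        m=np.max(np.abs(q2-q)/VM)
        g=min(1,1/m) if m>0 else 1
        q=q+(q2-q)*g; xc=xc+(xc2-xc)*g;ac=ac+(ac2-ac)*g
    return q
if __name__=='__main__':
    cfgs=[('none',dict()),('lam.1',dict(lam=.1))]
    for p in (.003,.01,.03): cfgs.append((f'post{p}',dict(post=np.ones(7)*p)))
    for p in (.01,.03): cfgs.append((f'post3_{p}',dict(post=np.array([0,0,p,0,0,0,0]))))
    for n,c in cfgs:
        print(n)
        for a,cc,b in calls:
            qq=runp(a,cc,**c);print('   ',qq,'real',np.array(b))
E
python3 cal.py
```

```text
none
    [ 0.08   0.678 -0.501  1.659  0.394  0.907  1.417] real [ 0.077  0.677 -0.5    1.661  0.392  0.906  1.418]
    [ 0.202  0.509 -1.235  2.223  0.943  0.903  1.559] real [ 0.2    0.507 -1.233  2.223  0.943  0.902  1.557]
    [ 1.163  0.384 -1.472  2.387  0.845  0.683  2.273] real [ 1.151  0.355 -1.432  2.394  0.818  0.651  2.313]
    [ 1.278  0.074 -1.319  2.551  0.377  0.379  1.785] real [ 1.287  0.073 -1.33   2.552  0.378  0.382  1.784]
    [ 1.5   -0.125 -1.267  2.56  -0.257  0.427  2.603] real [ 1.474 -0.13  -1.237  2.557 -0.27   0.43   2.62 ]
lam.1
    [ 0.08   0.678 -0.5    1.659  0.394  0.907  1.417] real [ 0.077  0.677 -0.5    1.661  0.392  0.906  1.418]
    [ 0.202  0.509 -1.236  2.223  0.943  0.903  1.558] real [ 0.2    0.507 -1.233  2.223  0.943  0.902  1.557]
    [ 1.161  0.386 -1.473  2.387  0.848  0.684  2.268] real [ 1.151  0.355 -1.432  2.394  0.818  0.651  2.313]
    [ 1.205  0.088 -1.276  2.558  0.441  0.376  1.697] real [ 1.287  0.073 -1.33   2.552  0.378  0.382  1.784]
    [ 1.453 -0.002 -1.426  2.56   0.143  0.394  2.055] real [ 1.474 -0.13  -1.237  2.557 -
[... 2145 characters left out ...]
2  0.378  0.382  1.784]
    [ 1.248 -0.112 -1.071  2.56  -0.184  0.433  2.485] real [ 1.474 -0.13  -1.237  2.557 -0.27   0.43   2.62 ]
post3_0.03
    [-0.206  0.641 -0.     1.676  0.002  0.826  1.784] real [ 0.077  0.677 -0.5    1.661  0.392  0.906  1.418]
    [-0.625  0.31   0.     2.267  0.403  0.449  2.483] real [ 0.2    0.507 -1.233  2.223  0.943  0.902  1.557]
    [ 0.575  0.189 -0.648  2.431  0.542  0.385  2.655] real [ 1.151  0.355 -1.432  2.394  0.818  0.651  2.313]
    [ 0.076 -0.007 -0.079  2.56   0.152  0.381  2.018] real [ 1.287  0.073 -1.33   2.552  0.378  0.382  1.784]
    [ 0.537 -0.042 -0.553  2.558  0.159  0.444  2.003] real [ 1.474 -0.13  -1.237  2.557 -0.27   0.43   2.62 ]
```

```bash
python3 - <<'E'
from cal import *
for w in (.3,.4,.5,.6,.8,1.0):
  for lam in (.01,.05):
   for sub in (1,3):
    a=runp(Q1,C2a,w=w,lam=lam,sub=sub);x,T,*_=fkj(a);b=runp(a,C2b,w=w,lam=lam,sub=sub);x2,T2,*_=fkj(b)
    print(w,lam,sub,x,T[:2,2],b,x2,T2[:2,2])
print('real [0.5204, 0.117, 0.1911] .109 -.045',np.array(Q2),'.4212 .1458 .1371   .221 -.054')
E
```

```text
0.3 0.01 1 [0.545 0.103 0.209] [ 0.214 -0.075] [ 0.105  0.713 -0.936  2.285  1.595  0.86   2.655] [0.505 0.108 0.191] [ 0.411 -0.086]
0.3 0.01 3 [0.544 0.101 0.208] [ 0.222 -0.073] [-0.045  0.809 -0.74   2.2    1.586  0.804  2.655] [0.52  0.124 0.13 ] [ 0.342 -0.133]
0.3 0.05 1 [0.543 0.104 0.207] [ 0.225 -0.077] [ 0.139  0.795 -1.076  2.341  1.671  1.021  2.655] [0.498 0.111 0.182] [ 0.444 -0.084]
0.3 0.05 3 [0.544 0.101 0.208] [ 0.222 -0.073] [ 0.06   0.775 -0.875  2.262  1.665  0.849  2.655] [0.518 0.119 0.162] [ 0.403 -0.079]
0.4 0.01 1 [0.525 0.114 0.195] [ 0.177 -0.061] [ 0.136  0.833 -1.135  2.332  1.559  1.017  2.655] [0.465 0.128 0.165] [ 0.345 -0.067]
0.4 0.01 3 [0.524 0.111 0.194] [ 0.182 -0.06 ] [-0.01   0.903 -0.923  2.266  1.602  0.946  2.655] [0.477 0.142 0.108] [ 0.296 -0.115]
0.4 0.05 1 [0.523 0.115 0.194] [ 0.183 -0.062] [ 0.136  0.897 -1.224  2.389  1.601  1.135  2.655] [0.453 0.128 0.156] [ 0.366 -0.068]
0.4 0.05 3 [0.524 0.111 0.194] [ 0.183 -0.06 ] [ 0.036  0.852 -0.961  2.325  1.644  0.924  2.655] [0.47  0.134 0.131] [ 0.33  -0.075]
0.5 0.01 1 [0.508 0.123 0.18
[... 1537 characters left out ...]
2.655] [0.349 0.152 0.108] [ 0.154 -0.026]
1.0 0.01 1 [0.461 0.144 0.155] [ 0.055 -0.016] [ 0.072  1.14  -1.473  2.498  1.442  1.259  2.655] [0.328 0.159 0.1  ] [ 0.106 -0.015]
1.0 0.01 3 [0.459 0.139 0.155] [ 0.056 -0.018] [ 0.076  1.142 -1.473  2.504  1.444  1.262  2.655] [0.328 0.155 0.099] [ 0.106 -0.017]
1.0 0.05 1 [0.459 0.144 0.154] [ 0.056 -0.017] [ 0.068  1.141 -1.473  2.503  1.444  1.26   2.655] [0.327 0.159 0.099] [ 0.106 -0.014]
1.0 0.05 3 [0.459 0.139 0.155] [ 0.056 -0.018] [ 0.076  1.142 -1.473  2.505  1.444  1.262  2.655] [0.328 0.155 0.099] [ 0.106 -0.017]
real [0.5204, 0.117, 0.1911] .109 -.045 [ 0.189  1.083 -1.473  2.338  1.437  1.329  2.654] .4212 .1458 .1371   .221 -.054
```

```bash
nproc; cat > search3.py <<'E'
from cal import *
import time,sys,multiprocessing as mp
def rowsto(q,xt,turn,n=None):
    x0,T0,*_=fkj(q);d=T0.T@(np.array(xt)-x0)*1000
    n=n or max(int(np.ceil(max(np.linalg.norm(d)/40,abs(turn)/7)))+2,2)
    return [tuple(d*(min(i+1,n-2)/(n-2) if n>2 else 1))+(turn*(min(i+1,n-2)/(n-2) if n>2 else 1),) for i in range(n)]
def ok(q):
    x,T,_,e,w=fkj(q); return x[2]>.2 and np.hypot(*x[:2])>.27
def work(seed):
    rng=np.random.default_rng(seed);res=[];t0=time.time()
    while time.time()-t0<500:
        q=np.array(Q6);n=0;good=True;desc=[]
        # optional via
        az=np.radians(rng.uniform(-110,115));rad=rng.uniform(.36,.68);h=rng.uniform(.28,.5)
        t1=rng.uniform(-60,260)
        P1=[.36,-.02+.1*np.sign(az),.40]
        r1=rowsto(q,P1,t1*.3); 
        for a in (0,): q=runp(q,r1,w=.55,sub=1);n+=len(r1)
        desc.append((P1,t1*.3))
        azs=np.arctan2(P1[1],P1[0]);m=max(1,int(np.ceil(abs(az-azs)/.7)))
        for k in range(m):
            a=azs+(az-azs)*(k+1)/m;rr=.37+(rad-.37)*(k+1)/m;hh=.4+(h-.4)*(k+1)/m
            P=[rr*np.cos(a),rr*np.sin(a),hh]
            rw=rowsto(q,P,t1*.7/m);q=runp(q,rw,w=.55,sub=1);n+=len(rw);desc.append((P,t1*.7/m))
            if not ok(q):good=False;break
        if not good: continue
        tz=np.hypot(*fkj(q)[1][:2,2])
        t2=rng.choice([-1,1])*rng.uniform(40,140); sh=rng.uniform(-150,150,3)*(rng.random()<.5)
        k=int(np.ceil(max(abs(t2)/7,np.linalg.norm(sh)/40)))
        qs=q;x0,T0,*_=fkj(q)
        full=[tuple(sh*(i+1)/k)+(t2*(i+1)/k,) for i in range(k)]
        best=None
        for kk in range(3,k+1,2):
            q2=runp(q,full[:kk],w=.55,sub=1)
            if not ok(q2):break
            t=np.hypot(*fkj(q2)[1][:2,2])
            if best is None or t<best[0]: best=(t,kk,q2)
        if best: res.append((best[0],n+best[1],tz,desc,full[best[1]-1],best[1],q,best[2]))
    res.sort(key=lambda a:a[0]);return res[:8]
if __name__=='__main__':
    n=mp.cpu_count()
    with mp.Pool(n) as p: R_=sum(p.map(work,range(n)),[])
    R_.sort(key=lambda a:a[0])
    for a in R_[:12]: print('tilt',round(a[0],3),'rows',a[1],'before',round(a[2],3),'desc',[(np.round(p,3).tolist(),round(t)) for p,t in a[3]],'push',np.round(a[4]),a[5],'\n    qs',a[6],'qe',a[7])
E
OMP_NUM_THREADS=1 timeout 570 python3 search3.py
```

```text
4
tilt 0.01 rows 41 before 0.207 desc [([0.36, -0.12, 0.4], 28), ([0.258, -0.261, 0.408], 22), ([0.111, -0.346, 0.417], 22), ([-0.057, -0.356, 0.425], 22)] push [ 84.  21. -99. -88.] 13 
    qs [ 2.626  0.17  -0.983  1.944 -0.071  1.06   2.216] qe [ 2.397  0.433 -1.473  1.945  0.457  1.186  2.655]
tilt 0.021 rows 44 before 0.207 desc [([0.36, -0.12, 0.4], 26), ([0.257, -0.295, 0.42], 20), ([0.076, -0.405, 0.439], 20), ([-0.148, -0.408, 0.459], 20)] push [-16. 119. -90. -86.] 13 
    qs [ 2.697  0.327 -1.022  1.687  0.075  1.248  2.321] qe [ 2.207  0.445 -1.473  1.569  0.426  1.518  2.655]
tilt 0.043 rows 46 before 0.206 desc [([0.36, -0.12, 0.4], 29), ([0.285, -0.318, 0.419], 22), ([0.102, -0.473, 0.437], 22), ([-0.163, -0.516, 0.456], 22)] push [  87.  -21. -105.  -90.] 13 
    qs [ 2.447  0.497 -0.918  1.433  0.193  1.338  2.041] qe [ 2.421  0.622 -1.473  1.608  0.651  1.453  2.655]
tilt 0.049 rows 33 before 0.209 desc [([0.36, -0.12, 0.4], 15), ([0.241, -0.345, 0.421], 18), ([-0.013, -0.471, 0.442], 18)] push [121. 109. -71. -48.] 7 
    qs [ 2.427  0.431 -1.196  1.685  0.241  1.1
[... 1715 characters left out ...]
] 3 
    qs [ 0.378 -0.46  -1.449  1.865 -0.399  1.272 -2.655] qe [ 0.526 -0.46  -1.339  1.894 -0.498  1.303 -2.655]
tilt 0.09 rows 45 before 0.09 desc [([0.36, 0.08, 0.4], 68), ([0.269, 0.275, 0.428], 53), ([0.078, 0.392, 0.456], 53), ([-0.154, 0.385, 0.484], 53)] push [-21. -16.  -5. -21.] 3 
    qs [ 0.297 -0.46  -1.406  1.853 -0.464  1.3   -2.655] qe [ 0.307 -0.46  -1.473  1.804 -0.46   1.315 -2.369]
tilt 0.092 rows 35 before 0.082 desc [([0.36, -0.12, 0.4], 3), ([0.273, -0.309, 0.425], 3), ([0.091, -0.445, 0.451], 3), ([-0.158, -0.471, 0.476], 3)] push [-11.  -5.   0. -19.] 3 
    qs [ 2.458  0.652 -1.473  1.699  0.667  1.328  2.655] qe [ 2.294  0.695 -1.473  1.806  0.802  1.288  2.655]
```

```bash
python3 - <<'E'
from h import *
S=r.camera_model('scene')
for uv in [(185,95),(250,65),(310,38),(395,75),(155,135),(228,110),(10,185)]: print(uv,atz(S,uv,0).round(3))
for p in [(-.057,-.356,.42),(-.05,-.45,.45),(0,-.45,.6),(.1,-.36,.42)]: print(p,proj(S,p).round())
E
```

```text
(185, 95) [ 0.372 -0.744  0.   ]
(250, 65) [ 0.091 -0.733  0.   ]
(310, 38) [-0.223 -0.719  0.   ]
(395, 75) [-0.179 -0.282  0.   ]
(155, 135) [ 0.566 -0.625  0.   ]
(228, 110) [ 0.341 -0.56   0.   ]
(10, 185) [ 0.947 -0.743  0.   ]
(-0.057, -0.356, 0.42) [[363. -54.]]
(-0.05, -0.45, 0.45) [[335. -70.]]
(0, -0.45, 0.6) [[ 323. -130.]]
(0.1, -0.36, 0.42) [[326. -42.]]
```

```bash
cat > chk.py <<'E'
from search3 import *
def show(q,l=''):
    x,T,_,e,w=fkj(q);print(l,'q',q,'x',x,'tilt',T[:2,2],'elb',e,'wr',w)
if __name__=='__main__':
  for wt in (.45,.55,.65):
    q=np.array(Q6)
    for P,t in [([0.36, -0.12, 0.4], 28), ([0.258, -0.261, 0.408], 22), ([0.111, -0.346, 0.417], 22), ([-0.057, -0.356, 0.425], 22)]:
        q=runp(q,rowsto(q,P,t),w=wt,sub=1);show(q)
    for n in (5,9,13): q2=runp(q,[(84*(i+1)/13,21*(i+1)/13,-99*(i+1)/13,-88*(i+1)/13) for i in range(n)],w=wt,sub=1);show(q2,f'push{n}')
    q=q2
    for P,t in [([.1,-.4,.40],40),([.35,-.3,.38],40),([.55,-.05,.3],60),([.587,.075,.25],0)]:
        q=runp(q,rowsto(q,P,t),w=wt,sub=1);show(q,'ret')
E
python3 chk.py
```

```text
q [ 1.356  0.169 -1.334  2.087  0.293  0.831  1.532] x [ 0.359 -0.12   0.399] tilt [ 0.198 -0.059] elb [ 0.001 -0.124  0.899] wr [ 0.295 -0.101  0.719]
 q [ 1.924  0.133 -1.296  2.072  0.076  0.839  1.882] x [ 0.258 -0.261  0.408] tilt [ 0.198 -0.059] elb [-0.06  -0.085  0.903] wr [ 0.193 -0.242  0.728]
 q [ 2.314  0.146 -1.156  2.015 -0.033  0.934  2.09 ] x [ 0.111 -0.346  0.417] tilt [ 0.198 -0.059] elb [-0.094 -0.058  0.902] wr [ 0.046 -0.327  0.737]
 q [ 2.623  0.169 -0.978  1.946 -0.073  1.059  2.205] x [-0.057 -0.356  0.425] tilt [ 0.198 -0.059] elb [-0.119 -0.028  0.899] wr [-0.122 -0.337  0.745]
push5 q [ 3.008  0.21  -1.409  1.892  0.017  1.168  2.655] x [-0.069 -0.337  0.455] tilt [ 0.189 -0.053] elb [-0.146  0.004  0.893] wr [-0.131 -0.32   0.776]
push9 q [ 2.72   0.393 -1.473  1.794  0.271  1.323  2.655] x [-0.053 -0.37   0.451] tilt [0.119 0.046] elb [-0.228 -0.079  0.858] wr [-0.092 -0.385  0.775]
push13 q [ 2.417  0.413 -1.473  1.863  0.421  1.331  2.655] x [ 0.011 -0.371  0.423] tilt [-0.037  0.056] elb [-0.202 -0.15   0.853] wr [ 0.023 -0.39   0.749]
ret q [ 1.993  0
[... 3261 characters left out ...]
0.041 -0.38   0.374] tilt [ 0.055 -0.023] elb [-0.213 -0.166  0.843] wr [ 0.023 -0.373  0.701]
ret q [ 2.129  0.35  -1.206  1.892  0.334  1.091  2.031] x [ 0.1 -0.4  0.4] tilt [ 0.055 -0.023] elb [-0.139 -0.169  0.868] wr [ 0.082 -0.392  0.726]
ret q [ 1.271  0.373 -0.928  1.842  0.347  1.034  0.745] x [ 0.35 -0.3   0.38] tilt [ 0.055 -0.023] elb [ 0.033 -0.226  0.865] wr [ 0.332 -0.292  0.706]
ret q [ 0.332  0.531 -0.543  1.751  0.379  0.908 -0.889] x [ 0.55 -0.05  0.3 ] tilt [ 0.055 -0.023] elb [ 0.267 -0.137  0.827] wr [ 0.532 -0.042  0.626]
ret q [ 0.064  0.641 -0.493  1.699  0.436  0.864 -1.138] x [0.587 0.075 0.25 ] tilt [ 0.055 -0.023] elb [ 0.344 -0.065  0.792] wr [0.569 0.083 0.576]
```

```bash
python3 - <<'E'
from h import *
from search3 import *
x,T,s=tool();q=s['joint_pos'];print(q,x,fkj(q)[0],T[:2,2])
W=[[0.36,-0.12,0.4],[0.258,-0.261,0.408],[0.111,-0.346,0.417],[-0.03,-0.365,0.425]]
p=x;rows=[];tu=0
for w_,n,dt in zip(W,[5,5,5,4],[26,22,22,20]):
    for i in range(n):
        d=T.T@(p+(np.array(w_)-p)*(i+1)/n-x)*1000; rows.append((round(d[0]),round(d[1]),round(d[2]),round(tu+dt*(i+1)/n)))
    p=np.array(w_);tu+=dt
rows.append(rows[-1])
print([[-1]+list(a) for a in rows])
q2=runp(q,rows,w=.55,sub=1);print(q2,fkj(q2)[0])
E
```

```text
[ 1.472 -0.132 -1.236  2.558 -0.265  0.429  2.612] [ 0.221 -0.056  0.313] [ 0.221 -0.056  0.313] [ 0.2   -0.061]
[[-1, -18, -28, -11, 5], [-1, -36, -57, -21, 10], [-1, -54, -85, -32, 16], [-1, -72, -113, -43, 21], [-1, -90, -142, -54, 26], [-1, -58, -154, -57, 30], [-1, -25, -167, -61, 35], [-1, 7, -180, -65, 39], [-1, 39, -192, -69, 44], [-1, 71, -205, -73, 48], [-1, 105, -204, -80, 52], [-1, 138, -202, -86, 57], [-1, 171, -201, -93, 61], [-1, 205, -199, -99, 66], [-1, 238, -198, -106, 70], [-1, 269, -183, -115, 75], [-1, 301, -169, -123, 80], [-1, 332, -154, -132, 85], [-1, 363, -139, -141, 90], [-1, 363, -139, -141, 90]]
[ 2.565  0.173 -1.003  1.946 -0.065  1.041  2.19 ] [-0.03  -0.365  0.425]
```

Emit:
move_arm(
  series=[
    [-1,-18,-28,-11,5],
    [-1,-36,-57,-21,10],
    [-1,-54,-85,-32,16],
    [-1,-72,-113,-43,21],
    [-1,-90,-142,-54,26],
    [-1,-58,-154,-57,30],
    [-1,-25,-167,-61,35],
    [-1,7,-180,-65,39],
    [-1,39,-192,-69,44],
    [-1,71,-205,-73,48],
    [-1,105,-204,-80,52],
    [-1,138,-202,-86,57],
    [-1,171,-201,-93,61],
    [-1,205,-199,-99,66],
    [-1,238,-198,-106,70],
    [-1,269,-183,-115,75],
    [-1,301,-169,-123,80],
    [-1,332,-154,-132,85],
    [-1,363,-139,-141,90],
    [-1,363,-139,-141,90],
  ],
)

```text
t: 9.85
eef_pos: [-0.0379, -0.3667, 0.4241]
tcp_rot: [1.41, 2.577, 0.058]
wrist_force: [-0.3, 0.1, -0.5]
grip_width: 0.0881
```

```bash
cat > opt.py <<'E'
from h import *
from search3 import *
import sys
def opt(q,n=400,seed=0,tmax=110,smax=130,wts=(.5,.6),T=150,zmin=.25):
    """find a push whose final tilt is ~0 for several weights"""
    rng=np.random.default_rng(seed);res=[];t0=time.time()
    while time.time()-t0<T:
        if len(res)>40 and rng.random()<.6:
            res.sort(key=lambda a:a[0]);c=res[rng.integers(0,6)][1]+rng.normal(0,[15,15,15,8])
        else: c=np.r_[rng.uniform(-smax,smax,3)*(rng.random()<.7),rng.choice([-1,1])*rng.uniform(5,tmax)]
        k=int(np.ceil(max(abs(c[3])/6.5,np.linalg.norm(c[:3])/38)))
        k=min(k,18);rows=[tuple(c*(i+1)/k) for i in range(k)]+[tuple(c)]
        ts=[];bad=False
        for w in wts:
            q2=runp(q,rows,w=w,sub=1);x,Tm,_,e,wr=fkj(q2)
            if x[2]<zmin or np.hypot(*x[:2])<.27 or x[1]<-.55: bad=True;break
            ts.append(Tm[:2,2])
        if bad: continue
        ts=np.array(ts);res.append((np.linalg.norm(ts,axis=1).max(),c,k,ts,q2,x))
    res.sort(key=lambda a:a[0]);return res
if __name__=='__main__':
    import multiprocessing as mp
    x,Tm,s=tool();q=np.array(s['joint_pos']);print('t',s['t'],q,x,'tilt',Tm[:2,2])
    with mp.Pool(4) as p: rr=sum(p.starmap(opt,[(q,400,sd) for sd in range(4)]),[])
    rr.sort(key=lambda a:a[0])
    for a in rr[:10]: print(*a,sep=' | ')
E
OMP_NUM_THREADS=1 python3 opt.py
```

```text
t 9.85 [ 2.529  0.17  -0.941  1.942 -0.072  1.042  2.203] [-0.038 -0.367  0.424] tilt [ 0.196 -0.063]
0.019646988973102717 | [  44.421 -191.083 -208.305  -83.386] | 13 | [[-0.012  0.015]
 [ 0.006 -0.019]] | [ 2.391  0.56  -1.473  1.501  0.563  1.56   2.655] | [-0.045 -0.489  0.487]
0.020640942461514888 | [  67.308 -183.07  -190.494  -79.935] | 13 | [[-0.008  0.019]
 [ 0.012 -0.016]] | [ 2.463  0.562 -1.473  1.575  0.559  1.496  2.655] | [-0.068 -0.476  0.464]
0.02096300466591364 | [  43.058 -159.078 -192.839  -83.66 ] | 13 | [[-0.012  0.016]
 [ 0.009 -0.019]] | [ 2.384  0.542 -1.473  1.547  0.544  1.52   2.655] | [-0.028 -0.478  0.479]
0.02105599688337976 | [  36.077 -195.318 -214.501  -83.573] | 13 | [[-0.005  0.015]
 [ 0.011 -0.018]] | [ 2.38   0.554 -1.473  1.469  0.552  1.585  2.655] | [-0.041 -0.49   0.498]
0.021433264298526 | [  77.36  -176.757 -180.782  -78.4  ] | 13 | [[-0.006  0.02 ]
 [ 0.016 -0.015]] | [ 2.495  0.564 -1.473  1.612  0.559  1.462  2.655] | [-0.077 -0.469  0.453]
0.021633824517363467 | [  47.978 -162.254 -191.671  -83.289] | 13 | [[-0.014  0.016]
 [ 0.008 -0.019]] | [ 2.397  0.546 -1.473  1.56   0.549  1.509  2.655] | [-0.034 -0.478  0.474]
0.021707162302367033 | [  49.75  -177.242 -200.27   -81.456] | 13 | [[-0.001  0.022]
 [ 0.017 -0.012]] | [ 2.413  0.549 -1.473  1.51   0.539  1.552  2.655] | [-0.047 -0.481  0.488]
0.021760940067776388 | [  16.78  -155.729 -209.322  -87.372] | 14 | [[-0.012  0.014]
 [ 0.007 -0.021]] | [ 2.304  0.527 -1.473  1.471  0.532  1.588  2.655] | [ 0.004 -0.483  0.507]
0.022683143829331672 | [  26.537 -165.079 -208.819  -84.101] | 13 | [[ 0.003  0.021]
 [ 0.019 -0.012]] | [ 2.346  0.533 -1.473  1.452  0.522  1.603  2.655] | [-0.017 -0.484  0.511]
0.022749929095202456 | [  45.084 -176.304 -204.121  -83.699] | 13 | [[-0.012  0.019]
 [ 0.007 -0.016]] | [ 2.382  0.55  -1.473  1.511  0.552  1.554  2.655] | [-0.036 -0.484  0.487]
```

Emit:
move_arm(
  series=[
    [-1,3,-12,-15,-6.5],
    [-1,7,-24,-30,-13],
    [-1,10,-37,-45,-19.5],
    [-1,13,-49,-59,-26],
    [-1,17,-61,-74,-32],
    [-1,20,-73,-89,-39],
    [-1,23,-86,-104,-45],
    [-1,26,-98,-119,-52],
    [-1,30,-110,-134,-58],
    [-1,33,-122,-148,-65],
    [-1,36,-135,-163,-71],
    [-1,40,-147,-178,-78],
    [-1,43,-159,-193,-84],
    [-1,43,-159,-193,-84],
  ],
)

```text
t: 11.02
eef_pos: [-0.0454, -0.4985, 0.4881]
tcp_rot: [-0.159, 3.068, -0.025]
wrist_force: [-0.1, -0.5, 0.4]
grip_width: 0.0879
```

```bash
python3 - <<'E'
from h import *
rep()
E
```

```text
t 11.02 tcp [ -45.4 -498.5  488.1] yaw_y 95.9 tilt [ 0.0704 -0.0124 -0.9974] F [-0.07 -0.46  0.43] M [0.056 0.078 0.009] w 87.88 q [ 2.403  0.588 -1.473  1.463  0.534  1.557  2.647]
```

```bash
sed -i 's/(q,400,sd) for sd/(q,400,sd,50,70,(.5,.65),60) for sd/' opt.py; OMP_NUM_THREADS=1 python3 opt.py
```

```text
t 11.0167 [ 2.403  0.588 -1.473  1.463  0.534  1.557  2.647] [-0.045 -0.499  0.488] tilt [ 0.07  -0.012]
0.008226467898484906 | [  18.798  -41.913 -130.55   -19.784] | 4 | [[-0.008  0.002]
 [ 0.005 -0.003]] | [ 2.078  0.58  -1.473  1.202  0.598  1.82   2.655] | [ 0.055 -0.519  0.564]
0.008580577755576052 | [ 49.578 -23.506 -98.117 -14.193] | 3 | [[-0.006  0.005]
 [ 0.009 -0.001]] | [ 2.191  0.599 -1.473  1.277  0.602  1.752  2.655] | [ 0.007 -0.523  0.535]
0.008893122288958312 | [ -48.993  -33.308 -134.158  -25.067] | 4 | [[-0.005  0.003]
 [ 0.008 -0.004]] | [ 1.975  0.552 -1.473  1.187  0.571  1.837  2.655] | [ 0.113 -0.498  0.58 ]
0.008907783797441718 | [ 66.885 -14.448 -72.114 -11.964] | 3 | [[-0.007  0.004]
 [ 0.009 -0.002]] | [ 2.255  0.616 -1.473  1.347  0.613  1.69   2.655] | [-0.019 -0.523  0.509]
0.009147112379962545 | [ 55.116  -7.714 -53.408 -12.984] | 3 | [[-0.009  0.002]
 [ 0.008 -0.004]] | [ 2.262  0.618 -1.473  1.407  0.614  1.639  2.655] | [-0.013 -0.518  0.491]
0.009164885496695738 | [ 11.39   -4.914 -66.675 -16.574] | 3 | [[-0.008  0.004]
 [ 0.009 -0.003]] | [ 2.186  0.588 -1.473  1.38   0.585  1.668  2.655] | [ 0.03  -0.509  0.511]
0.009175471013170858 | [ 37.967 -31.775 -93.843 -15.768] | 3 | [[-0.007  0.   ]
 [ 0.008 -0.005]] | [ 2.167  0.604 -1.473  1.286  0.609  1.741  2.655] | [ 0.019 -0.525  0.531]
0.009312886540729037 | [-54.262  -3.261 -88.218 -22.831] | 4 | [[-0.008  0.004]
 [ 0.009 -0.003]] | [ 2.051  0.553 -1.473  1.32   0.556  1.724  2.655] | [ 0.098 -0.492  0.542]
0.009325415268283666 | [ 51.33  -14.175 -83.73  -13.161] | 3 | [[-0.006  0.006]
 [ 0.009 -0.   ]] | [ 2.222  0.601 -1.473  1.318  0.599  1.718  2.655] | [-0.002 -0.52   0.523]
0.009411598251060582 | [ 34.225 -21.772 -86.899 -15.87 ] | 3 | [[-0.009  0.003]
 [ 0.007 -0.003]] | [ 2.178  0.599 -1.473  1.314  0.602  1.721  2.655] | [ 0.02  -0.52   0.525]
```

Emit:
move_arm(
  series=[
    [-1,3,-1,-17,-4],
    [-1,6,-3,-34,-8],
    [-1,9,-4,-50,-12],
    [-1,11,-5,-67,-17],
    [-1,11,-5,-67,-17],
  ],
)

```text
t: 11.43
eef_pos: [0.0458, -0.5155, 0.4963]
tcp_rot: [-0.483, 3.083, -0.023]
wrist_force: [-0.2, 0.5, 0.9]
grip_width: 0.0881
```

```bash
python3 - <<'E'
from h import *
rep()
E
```

```text
t 11.43 tcp [  45.8 -515.5  496.3] yaw_y 107.81 tilt [ 0.0232 -0.0113 -0.9997] F [-0.24  0.5   0.9 ] M [0.113 0.035 0.   ] w 88.11 q [ 2.162  0.608 -1.474  1.404  0.599  1.628  2.647]
```

```bash
sed -i 's/(q,400,sd,50,70,(.5,.65),60)/(q,400,sd,20,40,(.55,.75),40)/' opt.py; OMP_NUM_THREADS=1 python3 opt.py
```

```text
t 11.4333 [ 2.162  0.608 -1.474  1.404  0.599  1.628  2.647] [ 0.046 -0.516  0.496] tilt [ 0.023 -0.011]
0.00446664422369312 | [  31.014   10.826 -137.393   -1.733] | 4 | [[-0.004  0.002]
 [ 0.003 -0.002]] | [ 2.023  0.543 -1.473  1.082  0.582  1.933  2.655] | [ 0.069 -0.505  0.613]
0.00449808294587723 | [  50.877   -0.586 -142.887   -1.329] | 4 | [[-0.004  0.   ]
 [ 0.002 -0.003]] | [ 2.02   0.559 -1.473  1.06   0.604  1.945  2.655] | [ 0.062 -0.514  0.612]
0.004689733684710373 | [  36.554    8.471 -142.896   -1.183] | 4 | [[-0.003  0.002]
 [ 0.004 -0.002]] | [ 2.022  0.545 -1.473  1.062  0.588  1.948  2.655] | [ 0.066 -0.507  0.617]
0.004739009797759287 | [  19.868    2.179 -134.568   -3.325] | 4 | [[-0.004  0.   ]
 [ 0.003 -0.004]] | [ 1.994  0.55  -1.473  1.084  0.59   1.927  2.655] | [ 0.082 -0.506  0.609]
0.004753830032177236 | [   7.435   18.801 -125.549   -3.089] | 4 | [[-0.004  0.002]
 [ 0.003 -0.002]] | [ 2.021  0.531 -1.473  1.127  0.561  1.898  2.655] | [ 0.082 -0.495  0.606]
0.004761854703314713 | [  32.571  -19.339 -188.788   -7.55 ] | 6 | [[-0.005  0.001]
 [ 0.    -0.002]] | [ 1.892  0.541 -1.473  0.971  0.61   2.028  2.655] | [ 0.11  -0.498  0.643]
0.004778716626654116 | [ 24.311  25.36  -99.111  -1.06 ] | 3 | [[-0.005  0.001]
 [ 0.003 -0.003]] | [ 2.093  0.541 -1.473  1.207  0.559  1.827  2.655] | [ 0.059 -0.5    0.579]
0.004950276565817245 | [  43.473   18.189 -114.937    0.519] | 4 | [[-0.003  0.001]
 [ 0.004 -0.003]] | [ 2.088  0.55  -1.473  1.144  0.577  1.877  2.655] | [ 0.047 -0.509  0.593]
0.005002162285888864 | [  10.633   21.536 -128.229   -2.593] | 4 | [[-0.004  0.003]
 [ 0.004 -0.002]] | [ 2.028  0.527 -1.473  1.121  0.558  1.904  2.655] | [ 0.079 -0.494  0.609]
0.0050622045852066104 | [  45.262   -3.617 -164.1     -1.952] | 5 | [[-0.001  0.001]
 [ 0.004 -0.003]] | [ 1.984  0.548 -1.473  1.004  0.605  1.994  2.655] | [ 0.071 -0.509  0.631]
```

Emit:
move_arm(
  series=[
    [-1,8,8,-33,-0.5],
    [-1,16,17,-66,-1],
    [-1,24,25,-99,-1],
    [-1,24,25,-99,-1],
  ],
)

```text
t: 11.77
eef_pos: [0.0556, -0.5019, 0.5803]
tcp_rot: [-0.427, 3.111, -0.01]
wrist_force: [-1.1, -0.1, -0.6]
grip_width: 0.0884
```

```bash
python3 - <<'E'
from h import *
rep()
E
```

```text
t 11.77 tcp [  55.6 -501.9  580.3] yaw_y 105.63 tilt [ 0.0018 -0.0059 -1.    ] F [-1.12 -0.08 -0.63] M [ 0.065  0.007 -0.049] w 88.41 q [ 2.096  0.542 -1.474  1.201  0.564  1.831  2.647]
```

Tilt is down to 0.006 rad. I'll return by way of the rack and take a wrist picture there.

```bash
cat > mk.py <<'E'
from h import *
from search3 import *
def mk(W,N,DT,g=-1,hold=1):
    x,T,s=tool();q=np.array(s['joint_pos'])
    p=x;rows=[];tu=0
    for w_,n,dt in zip(W,N,DT):
        for i in range(n):
            d=T.T@(p+(np.array(w_)-p)*(i+1)/n-x)*1000; rows.append((round(d[0],1),round(d[1],1),round(d[2],1),round(tu+dt*(i+1)/n,1)))
        p=np.array(w_);tu+=dt
    rows+=[rows[-1]]*hold
    print(len(rows),[[g]+list(a) for a in rows])
    q2=runp(q,rows,w=.55,sub=1);xx,TT,*_=fkj(q2);print(q2,xx,'yaw_y',np.degrees(np.arctan2(TT[1,1],TT[0,1])),TT[:2,2])
E
python3 - <<'E'
from mk import *
mk([[.2,-.47,.46],[.47,-.30,.26]],[5,9],[0,4],hold=2)
E
```

```text
16 [[-1, np.float64(-29.5), np.float64(-1.5), np.float64(24.1), 0.0], [-1, np.float64(-59.1), np.float64(-3.0), np.float64(48.1), 0.0], [-1, np.float64(-88.6), np.float64(-4.4), np.float64(72.2), 0.0], [-1, np.float64(-118.1), np.float64(-5.9), np.float64(96.3), 0.0], [-1, np.float64(-147.7), np.float64(-7.4), np.float64(120.4), 0.0], [-1, np.float64(-181.6), np.float64(2.8), np.float64(142.5), 0.4], [-1, np.float64(-215.6), np.float64(13.1), np.float64(164.7), 0.9], [-1, np.float64(-249.6), np.float64(23.3), np.float64(186.9), 1.3], [-1, np.float64(-283.6), np.float64(33.6), np.float64(209.0), 1.8], [-1, np.float64(-317.5), np.float64(43.8), np.float64(231.2), 2.2], [-1, np.float64(-351.5), np.float64(54.1), np.float64(253.3), 2.7], [-1, np.float64(-385.5), np.float64(64.3), np.float64(275.5), 3.1], [-1, np.float64(-419.5), np.float64(74.6), np.float64(297.7), 3.6], [-1, np.float64(-453.5), np.float64(84.8), np.float64(319.8), 4.0], [-1, np.float64(-453.5), np.float64(84.8), np.float64(319.8), 4.0], [-1, np.float64(-453.5), np.float64(84.8), np.float64(319.8), 4.0]]
[ 1.083  0.782 -1.116  1.726  0.777  1.142  1.505] [ 0.47 -0.3   0.26] yaw_y 101.62537533954682 [ 0.002 -0.006]
```

Emit:
move_arm(
  series=[
    [-1,-30,-2,24,0],
    [-1,-59,-3,48,0],
    [-1,-89,-4,72,0],
    [-1,-118,-6,96,0],
    [-1,-148,-7,120,0],
    [-1,-182,3,142,0],
    [-1,-216,13,165,1],
    [-1,-250,23,187,1],
    [-1,-284,34,209,2],
    [-1,-318,44,231,2],
    [-1,-352,54,253,3],
    [-1,-386,64,276,3],
    [-1,-420,75,298,4],
    [-1,-454,85,320,4],
    [-1,-454,85,320,4],
    [-1,-454,85,320,4],
  ],
)

```text
t: 13.1
eef_pos: [0.4733, -0.2972, 0.258]
tcp_rot: [-0.324, 3.123, -0.008]
wrist_force: [-1.0, -0.5, -0.1]
grip_width: 0.088
```

```bash
python3 - <<'E'
from mk import *
import json
rep()
m=r.camera_model('wrist');json.dump({k:np.array(v).tolist() for k,v in m.items()},open('pics/wrist5.json','w'))
save('wrist','wrist5'); rep()
mk([[.587,.075,.24]],[10],[-12],hold=3)
E
```

```text
t 13.1 tcp [ 473.3 -297.2  258. ] yaw_y 101.83 tilt [ 0.003 -0.005 -1.   ] F [-0.96 -0.47 -0.14] M [-0.006 -0.003  0.023] w 87.98 q [ 1.076  0.787 -1.115  1.725  0.78   1.14   1.5  ]
t 13.15 tcp [ 472.  -299.   258.8] yaw_y 101.67 tilt [ 0.002 -0.006 -1.   ] F [0.07 0.23 0.53] M [0.034 0.037 0.033] w 88.32 q [ 1.079  0.785 -1.114  1.725  0.779  1.141  1.501]
13 [[-1, np.float64(-18.8), np.float64(34.3), np.float64(1.7), -1.2], [-1, np.float64(-37.6), np.float64(68.6), np.float64(3.4), -2.4], [-1, np.float64(-56.5), np.float64(102.9), np.float64(5.1), -3.6], [-1, np.float64(-75.3), np.float64(137.3), np.float64(6.7), -4.8], [-1, np.float64(-94.1), np.float64(171.6), np.float64(8.4), -6.0], [-1, np.float64(-112.9), np.float64(205.9), np.float64(10.1), -7.2], [-1, np.float64(-131.8), np.float64(240.2), np.float64(11.8), -8.4], [-1, np.float64(-150.6), np.float64(274.5), np.float64(13.5), -9.6], [-1, np.float64(-169.4), np.float64(308.8), np.float64(15.2), -10.8], [-1, np.float64(-188.2), np.float64(343.2), np.float64(16.9), -12.0], [-1, np.float64(-188.2), np.float64(343.2), np.float64(16.9), -12.0], [-1, np.float64(-188.2), np.float64(343.2), np.float64(16.9), -12.0], [-1, np.float64(-188.2), np.float64(343.2), np.float64(16.9), -12.0]]
[ 0.343  0.838 -1.069  1.646  0.8    1.155  1.048] [0.587 0.075 0.24 ] yaw_y 113.67134210142615 [ 0.002 -0.006]
```

View pics/wrist5.png

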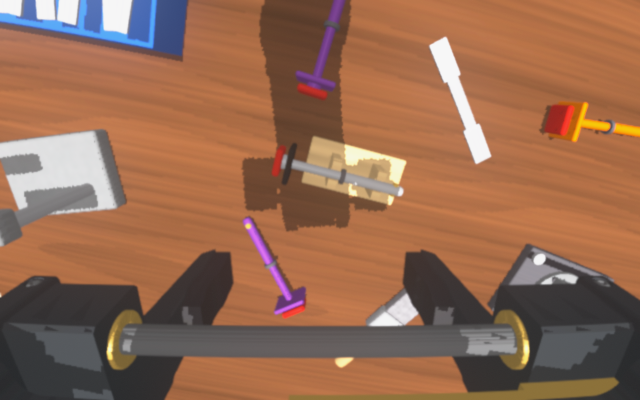

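```bash
python3 - <<'E'
from h import *
zoom('wrist5',(255,120,425,220),4.6,'w5c')
E
```

```text
(no output)
```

View pics/w5c.png

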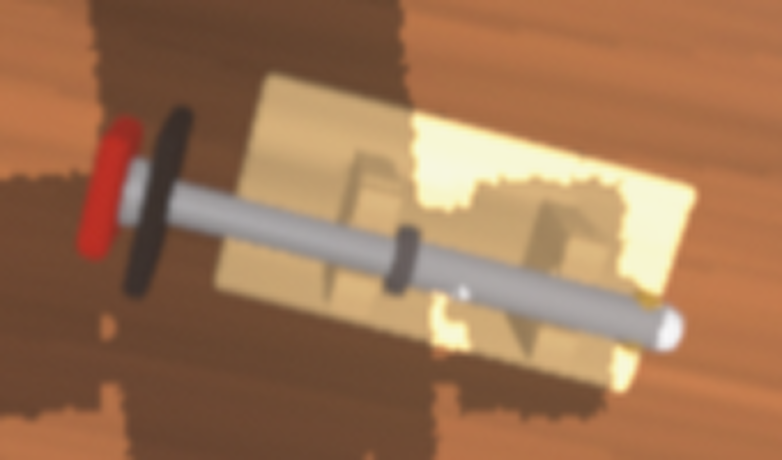

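Emit:
move_arm(
  series=[
    [-1,-19,34,2,-1],
    [-1,-38,69,3,-2],
    [-1,-56,103,5,-4],
    [-1,-75,137,7,-5],
    [-1,-94,172,8,-6],
    [-1,-113,206,10,-7],
    [-1,-132,240,12,-8],
    [-1,-151,275,13,-10],
    [-1,-169,309,15,-11],
    [-1,-188,343,17,-12],
    [-1,-188,343,17,-12],
    [-1,-188,343,17,-12],
  ],
)

```text
t: 14.15
eef_pos: [0.5877, 0.0761, 0.2405]
tcp_rot: [-0.644, 3.071, -0.009]
wrist_force: [-0.3, -1.0, 0.5]
grip_width: 0.0881
```

```bash
python3 - <<'E'
from h import *
import json
rep()
m=r.camera_model('wrist');json.dump({k:np.array(v).tolist() for k,v in m.items()},open('pics/wrist6.json','w'))
save('wrist','wrist6'); rep()
zoom('wrist6',(230,85,410,245),4.4,'w6c')
E
```

```text
t 14.15 tcp [587.7  76.1 240.5] yaw_y 113.7 tilt [ 0.0048 -0.0051 -1.    ] F [-0.25 -0.96  0.45] M [ 0.016 -0.007  0.006] w 88.15 q [ 0.341  0.837 -1.069  1.645  0.801  1.154  1.047]
t 14.2 tcp [587.5  73.6 240.1] yaw_y 113.54 tilt [ 0.0038 -0.0071 -1.    ] F [0.43 0.01 0.15] M [-0.01  -0.024  0.   ] w 87.95 q [ 0.344  0.837 -1.067  1.646  0.801  1.154  1.048]
```

View pics/w6c.png

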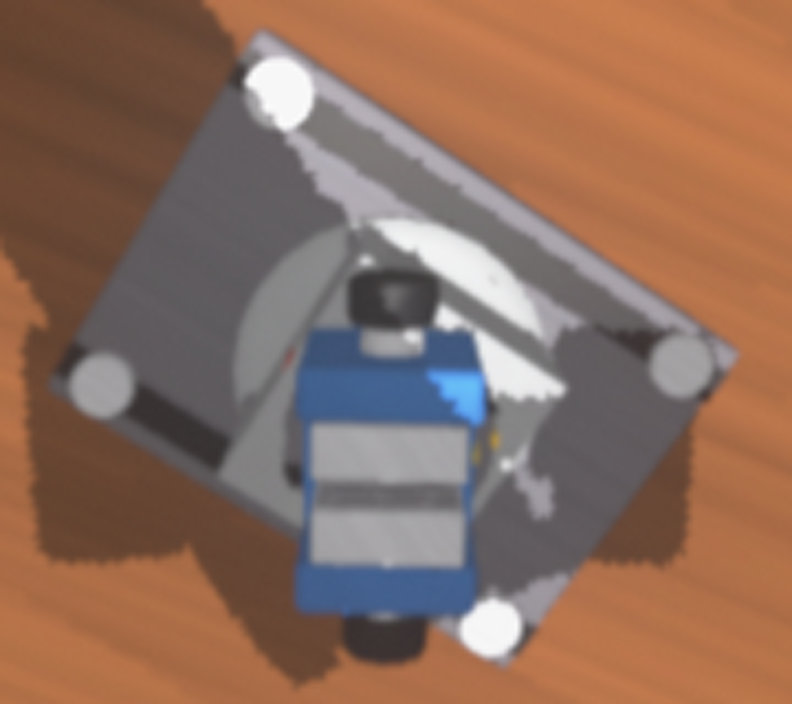

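```bash
python3 - <<'E'
from h import *
import json
m=json.load(open('pics/wrist6.json'));
c=lambda x,y:(230+x/4.4-.5,85+y/4.4-.5)
pr=lambda n,p: print(n,np.round(np.array(p)*1000,1))
G=[atz(m,c(*p),.126) for p in [(299,377),(484,375),(476,612),(296,612)]]
for g in G: pr('grip',g)
pr('grip mid',np.mean(G,0)); 
def yaw(a,b): d=b-a;return np.degrees(np.arctan2(d[1],d[0]))%180
print('short',yaw(G[0],G[1]),yaw(G[3],G[2]),'long',yaw(G[0],G[3]),yaw(G[1],G[2]),[np.linalg.norm(G[i]-G[(i+1)%4])*1000 for i in range(4)])
P=[atz(m,c(*p),.016) for p in [(262,30),(740,355),(500,668),(52,380)]]
for g in P: pr('plate',g)
pr('plate mid of opp corners',(P[0]+P[2])/2);pr('',(P[1]+P[3])/2)
print('yaws x',yaw(P[0],P[1]),yaw(P[3],P[2]),'y',yaw(P[0],P[3]),yaw(P[1],P[2]),[np.linalg.norm(P[i]-P[(i+1)%4])*1000 for i in range(4)])
B=[atz(m,c(*p),.078) for p in [(355,235),(565,388),(220,470)]]
for g in B: pr('block',g)
print(yaw(B[0],B[1]),yaw(B[0],B[2]),[np.linalg.norm(B[0]-B[i])*1000 for i in (1,2)], np.round((B[1]+B[2])/2*1000,1))
m=json.load(open('pics/wrist5.json'))
c=lambda x,y:(255+x/4.6-.5,120+y/4.6-.5)
N=atz(m,c(668,328),.05);S=atz(m,c(403,260),.05);A=atz(m,c(165,200),.05);S1=atz(m,c(400,262),.05)
pr('nose',N);pr('shoulder mid',S);pr('plate front',A);print(yaw(A,N),yaw(S,N),np.linalg.norm(N-S),np.linalg.norm(N-A))
F=[atz(m,c(*p),.008) for p in [(268,72),(695,188),(625,392),(215,288)]]
for f in F: pr('foot',f)
print(yaw(F[0],F[1]),yaw(F[3],F[2]),yaw(F[0],F[3]),yaw(F[1],F[2]));pr('',(F[0]+F[2])/2);pr('',(F[1]+F[3])/2)
E
```

```text
grip [571.7  50.8 126. ]
grip [557.5  82.1 126. ]
grip [601.2 100.7 126. ]
grip [615.5  68.4 126. ]
grip mid [586.5  75.5 126. ]
short 114.44081752187665 113.87962339445676 long 21.860792943286903 23.057854225818573 [np.float64(34.38605601159361), np.float64(47.46246627219953), np.float64(35.36469552091593), np.float64(47.15005529200265)]
plate [520.6  11.7  16. ]
plate [545.2 157.8  16. ]
plate [652.4 138.2  16. ]
plate [624.9  -6.2  16. ]
plate mid of opp corners [586.5  75.   16. ]
 [585.1  75.8  16. ]
yaws x 80.45583106837192 79.21783674924461 y 170.28548186813367 169.6459727235344 [np.float64(148.17439724922437), np.float64(108.99751109695141), np.float64(146.9827046612144), np.float64(105.81147115752454)]
block [549.6  51.1  78. ]
block [561.6 106.8  78. ]
block [610.  44.  78.]
77.82946941898648 173.27704472614448 [np.float64(56.93015767918381), np.float64(60.77989341253156)] [585.8  75.4  78. ]
nose [ 473.7 -202.4   50. ]
shoulder mid [ 470.5 -270.5   50. ]
plate front [ 467.9 -329.8   50. ]
87.41128786439512 87.35126569833781 0.06817865365612003 0.127543624239125
foot [ 438.1 -311.5    8. ]
foot [ 444.3 -193.1    8. ]
foot [ 504.  -195.7    8. ]
foot [ 498.3 -313.9    8. ]
86.98815344500643 87.22357532236629 177.65096380582273 177.50937686391117
 [ 471.1 -253.6    8. ]
 [ 471.3 -253.5    8. ]
```

```bash
python3 - <<'E'
from mk import *
need([.5863,.0754,.091],113.5)
mk([[.5863,.0754,.2],[.5863,.0754,.091]],[2,4],[0,0],hold=1)
E
```

```text
shift [  0.5   3.3 149.1] turn 0.04009550818020102 yaw_y 113.54 q7 1.0477149276061957 t 14.2 tcp [587.5  73.6 240.1]
7 [[-1, np.float64(0.2), np.float64(1.2), np.float64(20.0), 0.0], [-1, np.float64(0.4), np.float64(2.4), np.float64(40.1), 0.0], [-1, np.float64(0.4), np.float64(2.6), np.float64(67.3), 0.0], [-1, np.float64(0.4), np.float64(2.9), np.float64(94.6), 0.0], [-1, np.float64(0.5), np.float64(3.1), np.float64(121.8), 0.0], [-1, np.float64(0.5), np.float64(3.3), np.float64(149.1), 0.0], [-1, np.float64(0.5), np.float64(3.3), np.float64(149.1), 0.0]]
[ 0.277  1.016 -0.924  1.765  1.027  0.927  0.869] [0.586 0.075 0.091] yaw_y 113.54009553360433 [ 0.004 -0.007]
```

Emit:
move_arm(
  series=[
    [-1,0,2,30,0],
    [-1,0,3,60,0],
    [-1,0,3,90,0],
    [-1,0,3,120,0],
    [-1,0,3,140,0],
    [-1,0,3,149,0],
    [-1,0,3,149,0],
    [-1,0,3,149,0],
  ],
)

```text
t: 14.87
eef_pos: [0.5875, 0.0739, 0.0918]
tcp_rot: [-0.636, 3.073, -0.012]
wrist_force: [-1.3, -0.1, 0.1]
grip_width: 0.0881
```

```bash
python3 - <<'E'
from mk import *
rep()
need([.5863,.0754,.091],113.5)
save('side','side7',(270,110,400,250),5)
E
```

```text
t 14.87 tcp [587.5  73.9  91.8] yaw_y 113.39 tilt [ 0.005 -0.007 -1.   ] F [-1.26 -0.13  0.11] M [ 0.113 -0.008 -0.042] w 88.1 q [ 0.28   1.015 -0.924  1.763  1.025  0.927  0.872]
shift [0.5 1.8 0.8] turn -0.10965949967091149 yaw_y 113.39 q7 0.8717345642384402 t 14.8667 tcp [587.5  73.9  91.8]
```

View pics/side7.png

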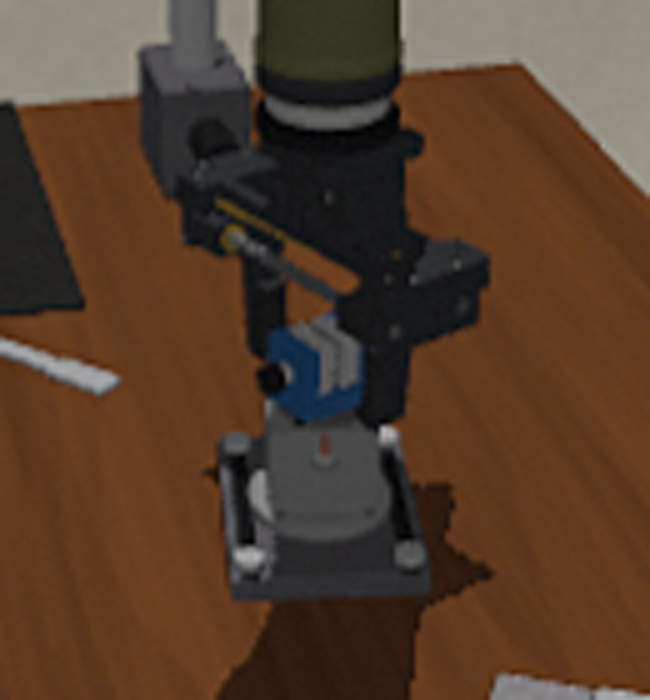

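The side view shows the fingers straddling the blue body and clear of the block. I'll close on it.

Emit:
move_arm(
  series=[
    [-0.2,0,2,0,0],
    [-0.1,0,2,0,0],
    [0.1,0,2,0,0],
    [0.3,0,2,0,0],
    [0.6,0,2,0,0],
    [1,0,2,0,0],
    [1,0,2,0,0],
    [1,0,2,0,0],
    [1,0,2,0,0],
  ],
)

```text
t: 15.67
eef_pos: [0.5875, 0.0755, 0.0925]
tcp_rot: [-0.635, 3.072, -0.014]
wrist_force: [1.7, -3.3, 1.3]
grip_width: 0.0354
```

```bash
python3 - <<'E'
from mk import *
rep()
E
```

```text
t 15.67 tcp [587.5  75.5  92.5] yaw_y 113.38 tilt [ 0.006 -0.008 -1.   ] F [ 1.74 -3.34  1.26] M [-0.407 -0.22   0.01 ] w 35.36 q [ 0.276  1.013 -0.923  1.763  1.026  0.927  0.868]
```

Emit:
move_arm(
  series=[
    [1,0,0,0,4],
    [1,0,0,0,9],
    [1,0,0,0,14],
    [1,0,0,0,19],
    [1,0,0,0,24],
    [1,0,0,0,28],
    [1,0,0,0,31],
    [1,0,0,0,31],
  ],
)

```text
t: 16.33
eef_pos: [0.5875, 0.0752, 0.0925]
tcp_rot: [0.211, 3.127, -0.013]
wrist_force: [-0.1, -0.7, 1.2]
grip_width: 0.0358
```

```bash
python3 - <<'E'
from mk import *
rep()
E
```

```text
t 16.33 tcp [587.5  75.2  92.5] yaw_y 82.29 tilt [ 0.007 -0.009 -1.   ] F [-0.09 -0.67  1.17] M [-0.13  -0.047 -0.032] w 35.82 q [ 0.229  0.973 -0.814  1.766  0.95   0.847  0.383]
```

Emit:
move_arm(
  series=[
    [1,0,0,0,2],
    [1,0,0,0,4],
    [1,0,0,0,4],
  ],
)

```text
t: 16.58
eef_pos: [0.5875, 0.0751, 0.0925]
tcp_rot: [0.319, 3.118, -0.013]
wrist_force: [-0.4, -1.1, 1.4]
grip_width: 0.0357
```

```bash
python3 -c "
from h import *
rep()"
```

```text
t 16.58 tcp [587.5  75.1  92.5] yaw_y 78.31 tilt [ 0.0066 -0.009  -0.9999] F [-0.39 -1.12  1.36] M [-0.059  0.013 -0.038] w 35.65 q [ 0.222  0.968 -0.8    1.766  0.939  0.837  0.322]
```

Emit:
move_arm(
  series=[
    [1,0,0,0,1.5],
    [1,0,0,0,3],
    [1,0,0,0,3],
  ],
)

```text
t: 16.83
eef_pos: [0.5875, 0.0751, 0.0925]
tcp_rot: [0.402, 3.108, -0.013]
wrist_force: [0.0, -1.7, 0.8]
grip_width: 0.0357
```

```bash
python3 -c "
from h import *
rep()"
```

```text
t 16.83 tcp [587.5  75.1  92.5] yaw_y 75.24 tilt [ 0.0065 -0.009  -0.9999] F [ 0.01 -1.66  0.82] M [-0.056  0.03  -0.017] w 35.73 q [ 0.217  0.964 -0.788  1.766  0.93   0.829  0.275]
```

Emit:
move_arm(
  series=[
    [1,0,0,0,1.5],
    [1,0,0,0,3],
    [1,0,0,0,3],
  ],
)

```text
t: 17.08
eef_pos: [0.5875, 0.0751, 0.0925]
tcp_rot: [0.486, 3.096, -0.012]
wrist_force: [0.6, -1.5, 0.3]
grip_width: 0.0353
```

```bash
python3 -c "
from h import *
rep()"
```

```text
t 17.08 tcp [587.5  75.1  92.5] yaw_y 72.14 tilt [ 0.0065 -0.009  -0.9999] F [ 0.59 -1.5   0.3 ] M [-0.111  0.049 -0.042] w 35.25 q [ 0.211  0.96  -0.776  1.767  0.921  0.821  0.228]
```

Emit:
move_arm(
  series=[
    [1,0,0,0,1.5],
    [1,0,0,0,3],
    [1,0,0,0,3],
  ],
)

```text
t: 17.33
eef_pos: [0.5875, 0.0751, 0.0925]
tcp_rot: [0.57, 3.081, -0.012]
wrist_force: [0.5, 0.3, 1.5]
grip_width: 0.0356
```

```bash
python3 -c "
from h import *
rep()"
```

```text
t 17.33 tcp [587.5  75.1  92.5] yaw_y 69.04 tilt [ 0.0065 -0.0092 -0.9999] F [0.47 0.31 1.46] M [-0.136  0.001 -0.059] w 35.56 q [ 0.205  0.956 -0.764  1.767  0.912  0.813  0.181]
```

Emit:
move_arm(
  series=[
    [1,0,0,0,1.5],
    [1,0,0,0,3],
    [1,0,0,0,3],
  ],
)

```text
t: 17.58
eef_pos: [0.5875, 0.0751, 0.0925]
tcp_rot: [0.654, 3.064, -0.012]
wrist_force: [-0.0, -1.8, 1.3]
grip_width: 0.0358
```

```bash
python3 -c "
from h import *
rep()"
```

```text
t 17.58 tcp [587.5  75.1  92.5] yaw_y 65.92 tilt [ 0.0065 -0.0093 -0.9999] F [-0.02 -1.76  1.25] M [-0.136  0.08  -0.106] w 35.83 q [ 0.199  0.952 -0.752  1.767  0.902  0.805  0.134]
```

Emit:
move_arm(
  series=[
    [1,0,0,0,1],
    [1,0,0,0,2],
    [1,0,0,0,2],
  ],
)

```text
t: 17.83
eef_pos: [0.5875, 0.075, 0.0925]
tcp_rot: [0.709, 3.052, -0.012]
wrist_force: [-0.2, -0.2, 0.7]
grip_width: 0.0353
```

```bash
python3 -c "
from h import *
rep()"
```

```text
t 17.83 tcp [587.5  75.   92.5] yaw_y 63.84 tilt [ 0.0065 -0.0094 -0.9999] F [-0.15 -0.22  0.69] M [-0.229  0.092 -0.077] w 35.35 q [ 0.195  0.949 -0.744  1.768  0.896  0.799  0.103]
```

Emit:
move_arm(
  series=[
    [1,0,0,0,1.5],
    [1,0,0,0,3],
    [1,0,0,0,3],
  ],
)

```text
t: 18.08
eef_pos: [0.5875, 0.075, 0.0925]
tcp_rot: [0.792, 3.031, -0.012]
wrist_force: [0.7, -0.7, 0.2]
grip_width: 0.0359
```

```bash
python3 -c "
from h import *
rep()"
```

```text
t 18.08 tcp [587.5  75.   92.5] yaw_y 60.73 tilt [ 0.0065 -0.0095 -0.9999] F [ 0.67 -0.73  0.18] M [-0.163  0.035 -0.035] w 35.92 q [ 0.189  0.946 -0.732  1.768  0.886  0.791  0.057]
```

Turned 52.6° so far with no stop felt. Continuing.

Emit:
move_arm(
  series=[
    [1,0,0,0,1.5],
    [1,0,0,0,3],
    [1,0,0,0,3],
  ],
)

```text
t: 18.33
eef_pos: [0.5875, 0.075, 0.0925]
tcp_rot: [0.873, 3.008, -0.012]
wrist_force: [0.9, -0.4, 1.2]
grip_width: 0.0356
```

```bash
python3 -c "
from h import *
rep()"
```

```text
t 18.33 tcp [587.5  75.   92.5] yaw_y 57.62 tilt [ 0.0064 -0.0096 -0.9999] F [ 0.86 -0.38  1.18] M [-0.209  0.11  -0.103] w 35.63 q [ 0.183  0.942 -0.719  1.768  0.876  0.783  0.01 ]
```

Emit:
move_arm(
  series=[
    [1,0,0,0,1.5],
    [1,0,0,0,2.5],
    [1,0,0,0,2.5],
  ],
)

```text
t: 18.58
eef_pos: [0.5873, 0.0751, 0.0925]
tcp_rot: [0.937, 2.989, -0.012]
wrist_force: [0.2, -1.6, 1.4]
grip_width: 0.0356
```

```bash
python3 -c "
from h import *
rep()"
```

```text
t 18.58 tcp [587.3  75.1  92.5] yaw_y 55.19 tilt [ 0.0066 -0.0102 -0.9999] F [ 0.21 -1.61  1.37] M [-0.198  0.188  0.919] w 35.61 q [ 0.178  0.939 -0.709  1.769  0.869  0.776 -0.027]
```

The moment rose to 0.92 Nm at about 58° of turn, so it is at the stop and still under the 1 Nm slip limit. I'll ease off about a degree and check.

Emit:
move_arm(
  series=[
    [1,0,0,0,-0.7],
    [1,0,0,0,-0.7],
  ],
)

```text
t: 18.75
eef_pos: [0.5873, 0.0751, 0.0925]
tcp_rot: [0.92, 2.994, -0.012]
wrist_force: [0.2, -1.9, 0.7]
grip_width: 0.0355
```

```bash
python3 -c "
from h import *
rep()
zoom('side7',(0,0,1,1),1,'x') if 0 else None
save('scene','scene8',(280,190,390,300),7)"
```

```text
t 18.75 tcp [587.3  75.1  92.5] yaw_y 55.84 tilt [ 0.0063 -0.0099 -0.9999] F [ 0.16 -1.87  0.73] M [-0.173  0.133  0.066] w 35.51 q [ 0.179  0.94  -0.712  1.769  0.871  0.778 -0.017]
```

View pics/scene8.png

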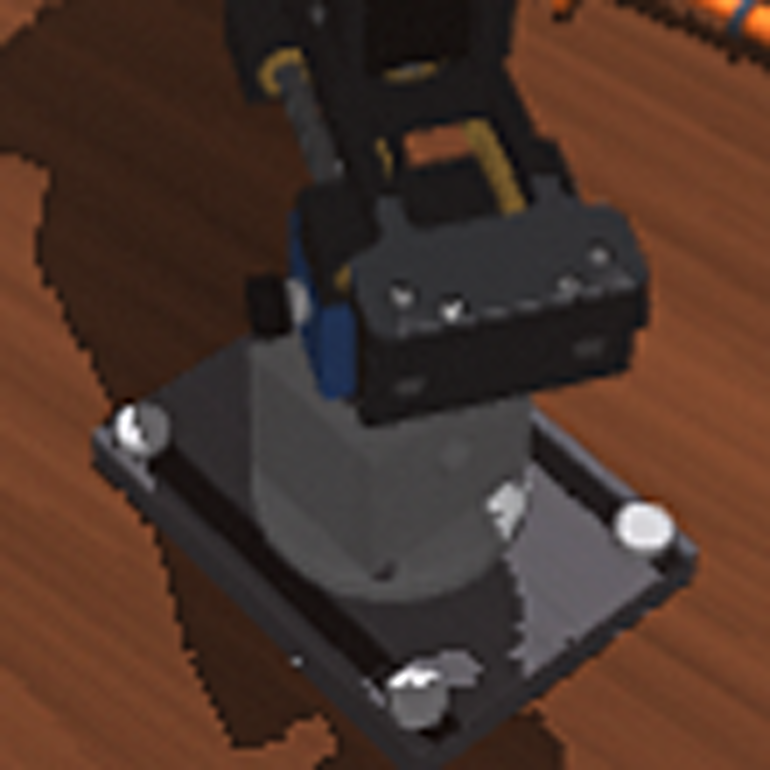

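Emit:
move_arm(
  series=[
    [0.2,0,0,0,0],
    [-0.2,0,0,0,0],
    [-0.6,0,0,0,0],
    [-1,0,0,0,0],
    [-1,0,0,0,0],
    [-1,0,0,0,0],
    [-1,0,0,-25,0],
    [-1,0,0,-60,0],
    [-1,0,0,-95,0],
    [-1,0,0,-120,0],
    [-1,0,0,-120,0],
  ],
)

```text
t: 19.72
eef_pos: [0.5892, 0.0784, 0.2179]
tcp_rot: [0.919, 2.987, -0.002]
wrist_force: [0.5, 0.3, -0.1]
grip_width: 0.0884
```

```bash
python3 - <<'E'
from mk import *
import json
rep()
m=r.camera_model('wrist');json.dump({k:np.array(v).tolist() for k,v in m.items()},open('pics/wrist9.json','w'))
save('wrist','wrist9',(200,60,440,260),3.3)
save('side','side9',(290,150,380,240),7)
x,T,s=tool();print(np.round(T,4))
E
```

```text
t 19.72 tcp [589.2  78.4 217.9] yaw_y 55.81 tilt [ 0.015 -0.006 -1.   ] F [ 0.51  0.27 -0.07] M [0.023 0.038 0.003] w 88.41 q [ 0.241  0.783 -0.837  1.68   0.694  0.988  0.126]
[[-0.827  0.562  0.008]
 [ 0.562  0.827 -0.01 ]
 [-0.012 -0.003 -1.   ]]
```

View pics/wrist9.png

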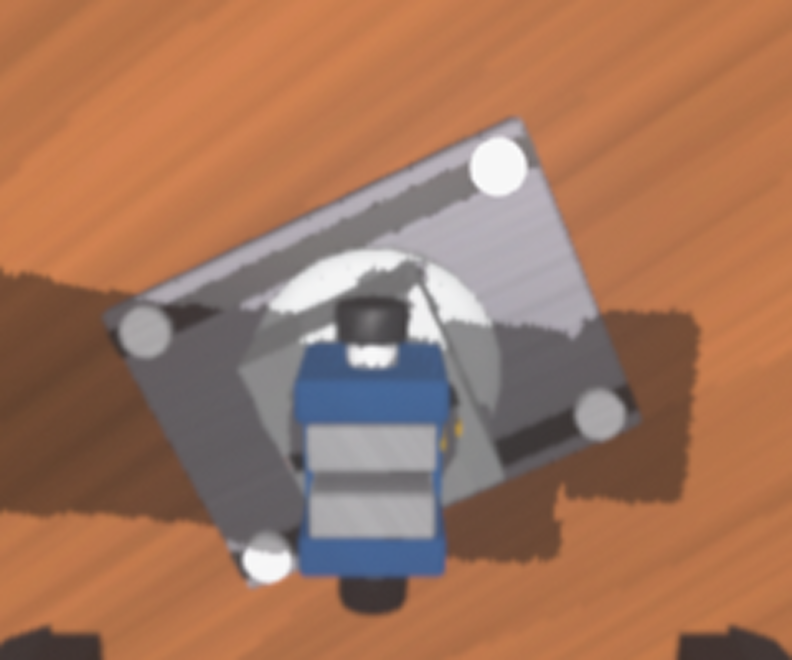

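View pics/side9.png

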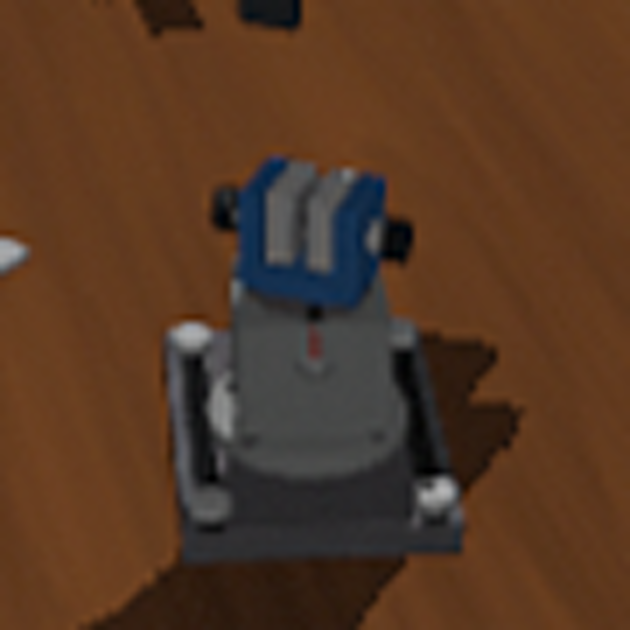

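The grip now lies turned with its two yellow paint marks still in line, near (450,435) in the wrist crop, so the nut has not slipped. Next is the pin.

```bash
python3 - <<'E'
from mk import *
np.set_printoptions(legacy='1.25')
mk([[.545,-.06,.215],[.4673,-.3372,.13]],[4,9],[-8,-23.5],g=0,hold=3)
E
```

```text
16 [[0, -10.5, -34.1, -0.2, -2.0], [0, -21.0, -68.2, -0.4, -4.0], [0, -31.5, -102.3, -0.5, -6.0], [0, -42.0, -136.4, -0.7, -8.0], [0, -52.0, -166.7, 8.9, -10.6], [0, -62.1, -197.0, 18.6, -13.2], [0, -72.2, -227.3, 28.3, -15.8], [0, -82.2, -257.5, 38.0, -18.4], [0, -92.3, -287.8, 47.6, -21.1], [0, -102.3, -318.1, 57.3, -23.7], [0, -112.4, -348.4, 67.0, -26.3], [0, -122.4, -378.7, 76.6, -28.9], [0, -132.5, -409.0, 86.3, -31.5], [0, -132.5, -409.0, 86.3, -31.5], [0, -132.5, -409.0, 86.3, -31.5], [0, -132.5, -409.0, 86.3, -31.5]]
[ 1.044  0.934 -0.929  1.801  0.956  0.917  1.194] [ 0.467 -0.337  0.13 ] yaw_y 87.2959678599396 [ 0.008 -0.01 ]
```

Emit:
move_arm(
  series=[
    [0,-11,-34,0,-2],
    [0,-21,-68,0,-4],
    [0,-32,-102,0,-6],
    [0,-42,-136,0,-8],
    [0,-52,-167,9,-11],
    [0,-62,-197,19,-13],
    [0,-72,-227,28,-16],
    [0,-82,-258,38,-18],
    [0,-92,-288,48,-21],
    [0,-102,-318,57,-24],
    [0,-112,-348,67,-26],
    [0,-122,-379,77,-29],
    [0,-132.5,-409,86,-31.5],
    [0,-132.5,-409,86,-31.5],
    [0,-132.5,-409,86,-31.5],
    [0,-132.5,-409,86,-31.5],
  ],
)

```text
t: 21.15
eef_pos: [0.4669, -0.3361, 0.1293]
tcp_rot: [0.074, 3.133, -0.011]
wrist_force: [0.1, 0.7, 0.8]
grip_width: 0.0436
```

```bash
python3 - <<'E'
from mk import *
import json
rep()
need([.4673,-.3372,.059],87.3)
m=r.camera_model('wrist');json.dump({k:np.array(v).tolist() for k,v in m.items()},open('pics/wrist10.json','w'))
save('wrist','wrist10')
save('side','side10',(270,210,390,340),5.5)
x,T,s=tool();print(np.round(T,4))
E
```

```text
t 21.15 tcp [ 466.9 -336.1  129.3] yaw_y 87.31 tilt [ 0.007 -0.007 -1.   ] F [0.06 0.66 0.77] M [ 0.051 -0.026  0.06 ] w 43.61 q [ 1.044  0.935 -0.929  1.803  0.956  0.916  1.193]
shift [ 0.1 -0.6 70.3] turn 0.007257907478432912 yaw_y 87.31 q7 1.1931290854236718 t 21.15 tcp [ 466.9 -336.1  129.3]
[[-0.999  0.045  0.009]
 [ 0.044  0.999 -0.008]
 [-0.009 -0.008 -1.   ]]
```

View pics/wrist10.png

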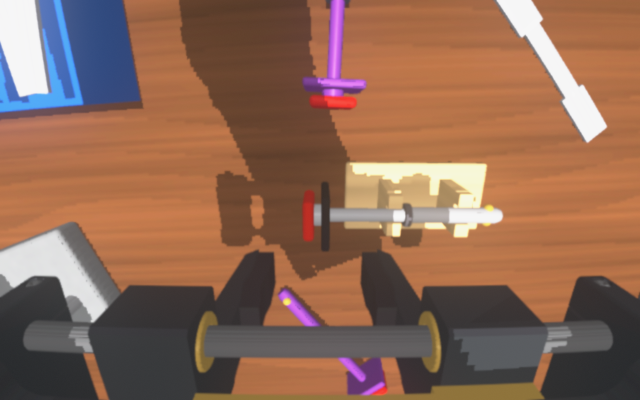

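View pics/side10.png

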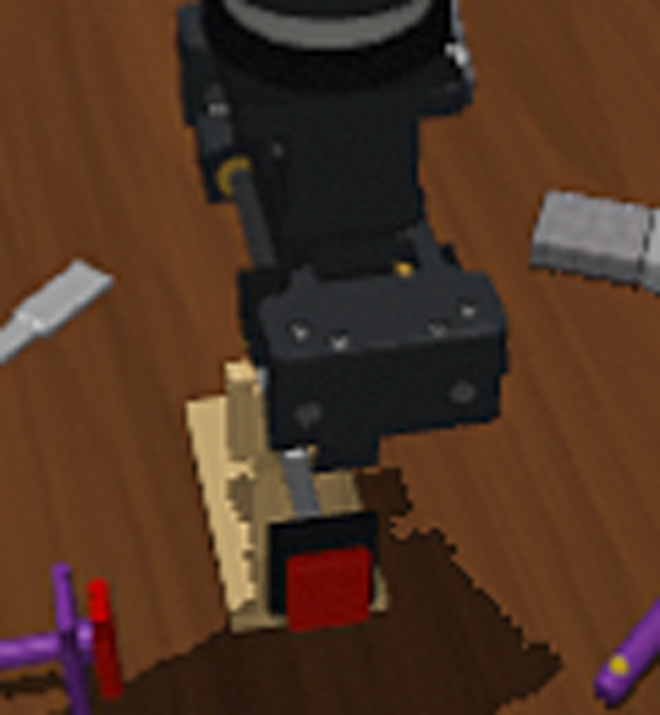

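```bash
python3 - <<'E'
from h import *
import json
zoom('wrist10',(290,165,520,265),3.4,'w10c')
E
```

```text
(no output)
```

View pics/w10c.png

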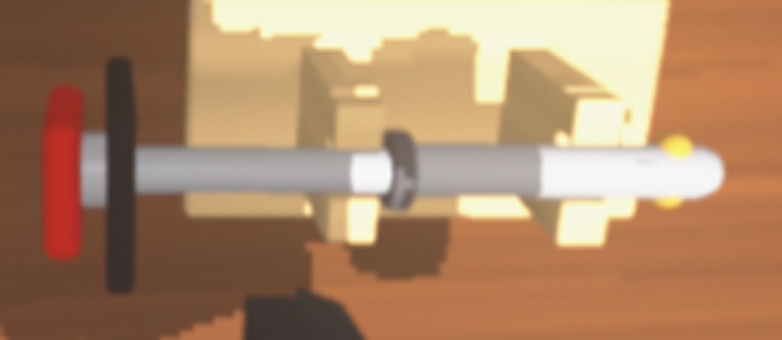

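```bash
python3 - <<'E'
from h import *
import json
m=json.load(open('pics/wrist10.json'));c=lambda x,y:(290+x/3.4-.5,165+y/3.4-.5)
x,T,s=tool()
for n,p in [('nose',(724,172)),('shoulder front',(415,170)),('plate front neck',(135,169)),('plate rear',(107,169)),('button rear',(46,170))]:
    w=atz(m,c(*p),.05); print(n,np.round(w*1000,1),'tool',np.round(T.T@(w-x)*1000,1))
E
```

```text
nose [ 474.4 -197.6   50. ] tool [  0.3 138.6  79.2]
shoulder front [ 470.8 -266.6   50. ] tool [ 0.9 69.4 79.7]
plate front neck [ 467.9 -327.7   50. ] tool [ 1.1  8.3 80.2]
plate rear [ 467.6 -333.7   50. ] tool [ 1.1  2.2 80.3]
button rear [ 467.3 -347.    50. ] tool [  0.9 -11.   80.4]
```

Emit:
move_arm(
  series=[
    [0,0.5,1,25,0],
    [0,0.5,1,50,0],
    [0,0.5,1,66,0],
    [0,0.5,1,70,0],
    [0,0.5,1,70,0],
    [0,0.5,1,70,0],
  ],
)

```text
t: 21.75
eef_pos: [0.4691, -0.3341, 0.0612]
tcp_rot: [0.067, 3.131, -0.013]
wrist_force: [-0.4, -1.0, 0.4]
grip_width: 0.0442
```

```bash
python3 - <<'E'
from h import *
rep()
save('wrist','wrist11')
save('scene','scene11',(215,80,325,190),7)
E
```

```text
t 21.75 tcp [ 469.1 -334.1   61.2] yaw_y 87.53 tilt [ 0.0099 -0.0084 -0.9999] F [-0.39 -1.01  0.37] M [0.09  0.041 0.033] w 44.18 q [ 1.001  1.026 -0.85   1.833  1.083  0.819  1.096]
```

View pics/wrist11.png

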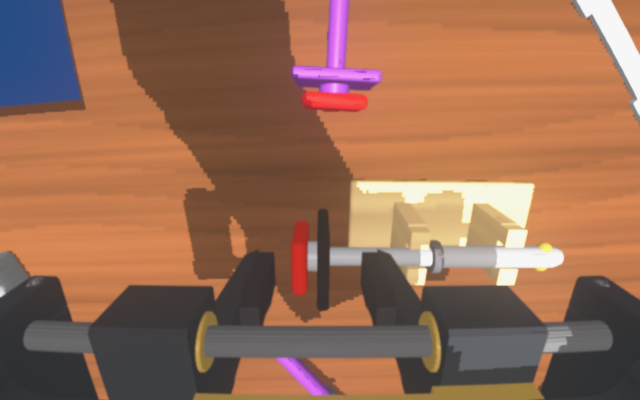

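View pics/scene11.png

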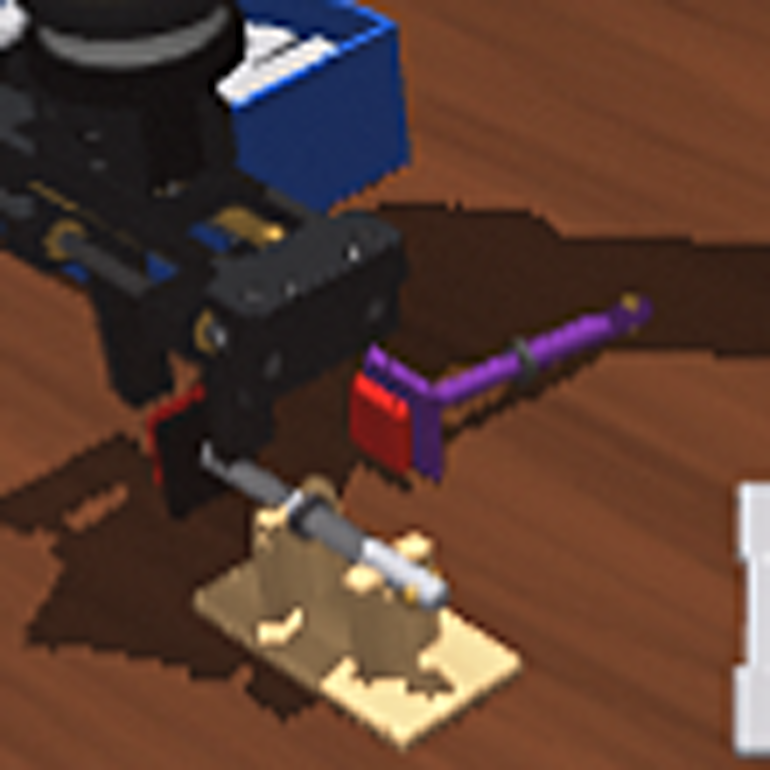

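Emit:
move_arm(
  series=[
    [0,1,-1,2,0],
    [0.2,1,-1,2,0],
    [0.4,1,-1,2,0],
    [0.6,1,-1,2,0],
    [1,1,-1,2,0],
    [1,1,-1,2,0],
    [1,1,-1,2,0],
    [1,1,-1,2,0],
    [1,1,-1,2,0],
  ],
)

```text
t: 22.6
eef_pos: [0.4682, -0.3356, 0.0596]
tcp_rot: [0.069, 3.13, -0.014]
wrist_force: [0.5, 1.6, -1.0]
grip_width: 0.0136
```

```bash
python3 - <<'E'
from h import *
rep()
save('wrist','wrist12')
save('scene','scene12',(215,80,325,190),7)
E
```

```text
t 22.6 tcp [ 468.2 -335.6   59.6] yaw_y 87.49 tilt [ 0.0107 -0.009  -0.9999] F [ 0.49  1.65 -0.98] M [0.049 0.028 0.018] w 13.64 q [ 1.003  1.028 -0.848  1.834  1.087  0.815  1.095]
```

View pics/wrist12.png

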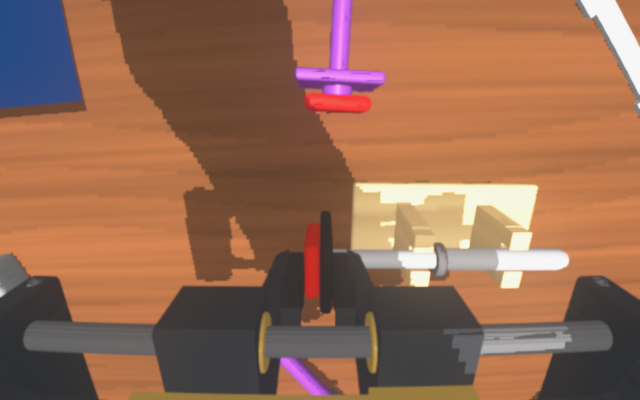

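View pics/scene12.png

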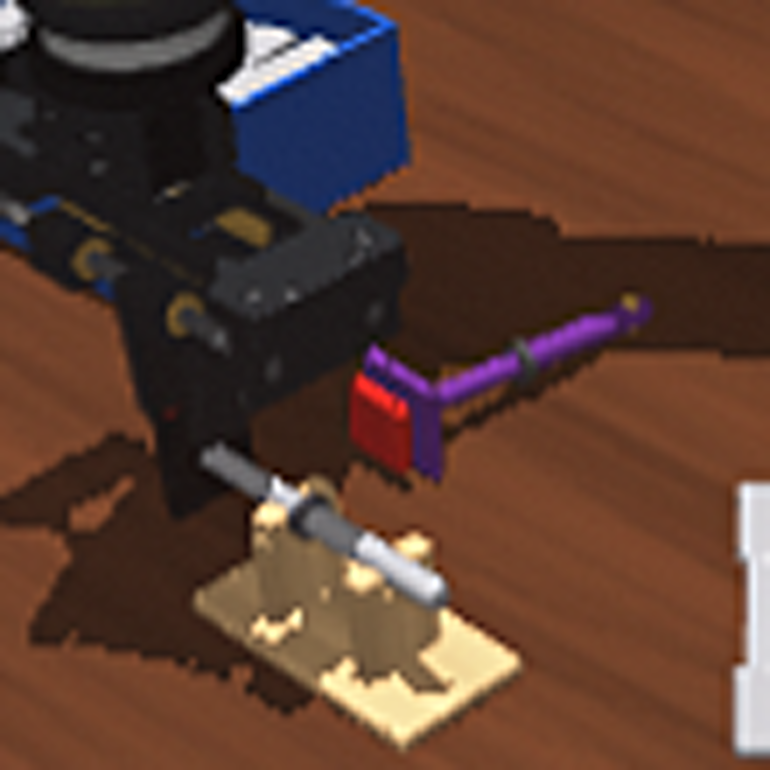

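The grip width is 13.6 mm, so the button is fully in, and the balls no longer show. Lifting now.

Emit:
move_arm(
  series=[
    [1,0,0,-8,0],
    [1,0,0,-22,0],
    [1,0,0,-40,0],
    [1,0,0,-60,0],
    [1,0,0,-75,0],
    [1,0,0,-75,0],
  ],
)

```text
t: 23.2
eef_pos: [0.4691, -0.3352, 0.1378]
tcp_rot: [0.068, 3.125, -0.017]
wrist_force: [0.8, -0.2, -3.0]
grip_width: 0.0135
```

```bash
python3 - <<'E'
from mk import *
np.set_printoptions(legacy='1.25')
rep()
mk([[.555,-.108,.12]],[8],[7.6],g=1,hold=3)
save('wrist','wrist13')
E
```

```text
t 23.2 tcp [ 469.1 -335.2  137.8] yaw_y 87.49 tilt [ 0.015 -0.011 -1.   ] F [ 0.79 -0.18 -3.03] M [-0.198  0.044  0.043] w 13.46 q [ 1.046  0.922 -0.937  1.802  0.948  0.919  1.199]
11 [[1, -9.5, 28.9, 2.1, 0.9], [1, -18.9, 57.7, 4.2, 1.9], [1, -28.4, 86.6, 6.2, 2.8], [1, -37.8, 115.4, 8.3, 3.8], [1, -47.3, 144.3, 10.4, 4.8], [1, -56.7, 173.2, 12.5, 5.7], [1, -66.2, 202.0, 14.5, 6.6], [1, -75.6, 230.9, 16.6, 7.6], [1, -75.6, 230.9, 16.6, 7.6], [1, -75.6, 230.9, 16.6, 7.6], [1, -75.6, 230.9, 16.6, 7.6]]
[ 0.584  0.916 -0.864  1.846  0.959  0.845  0.612] [ 0.555 -0.108  0.12 ] yaw_y 79.89374531284724 [ 0.015 -0.011]
```

View pics/wrist13.png

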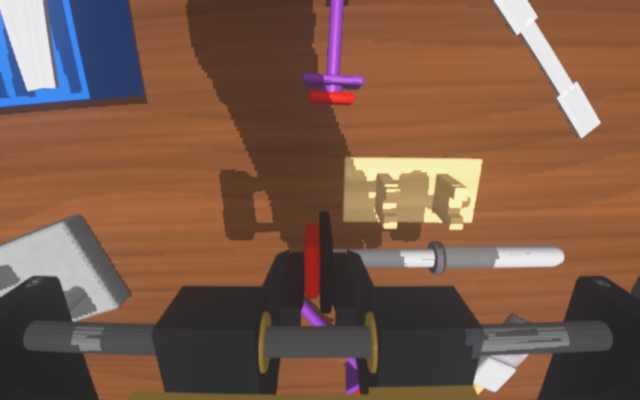

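Emit:
move_arm(
  series=[
    [1,-9,29,2,1],
    [1,-19,58,4,2],
    [1,-28,87,6,3],
    [1,-38,115,8,4],
    [1,-47,144,10,5],
    [1,-57,173,12,6],
    [1,-66,202,14,7],
    [1,-76,231,17,7.6],
    [1,-76,231,17,7.6],
    [1,-76,231,17,7.6],
    [1,-76,231,17,7.6],
  ],
)

```text
t: 24.17
eef_pos: [0.5533, -0.109, 0.1166]
tcp_rot: [0.276, 3.118, -0.017]
wrist_force: [0.4, -0.3, -2.5]
grip_width: 0.0136
```

```bash
python3 - <<'E'
from mk import *
import json
rep()
m=r.camera_model('wrist');json.dump({k:np.array(v).tolist() for k,v in m.items()},open('pics/wrist14.json','w'))
save('wrist','wrist14',(290,190,610,310),2.5)
save('scene','scene14',(240,150,370,280),6)
save('side','side14',(280,150,390,260),7)
rep()
E
```

```text
t 24.17 tcp [ 553.3 -109.   116.6] yaw_y 79.88 tilt [ 0.01  -0.012 -1.   ] F [ 0.35 -0.28 -2.46] M [-0.126  0.053 -0.009] w 13.63 q [ 0.583  0.92  -0.86   1.848  0.961  0.844  0.612]
t 24.32 tcp [ 553.6 -109.9  117.2] yaw_y 79.74 tilt [ 0.011 -0.012 -1.   ] F [ 0.45  0.42 -2.27] M [-0.123  0.06  -0.037] w 13.41 q [ 0.585  0.919 -0.86   1.847  0.96   0.844  0.612]
```

View pics/wrist14.png

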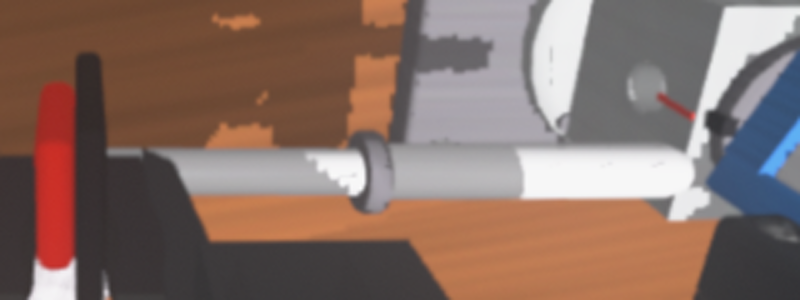

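View pics/scene14.png

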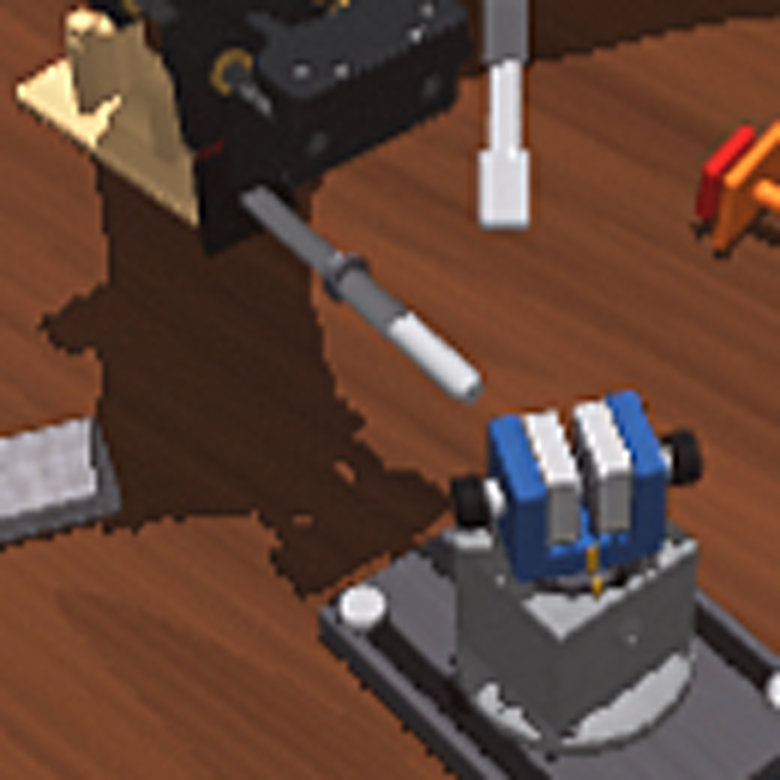

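View pics/side14.png

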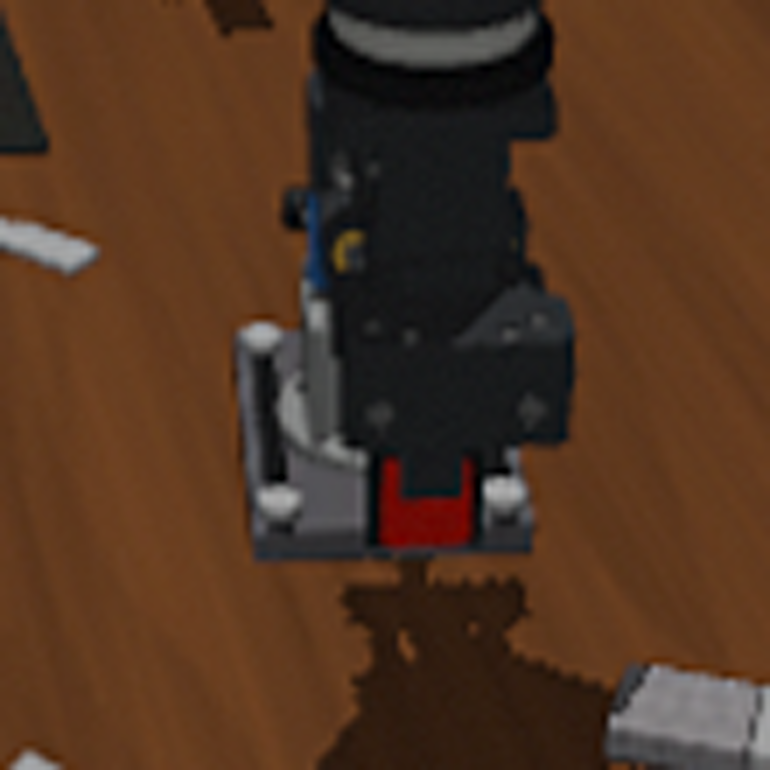

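```bash
python3 - <<'E'
from h import *
import json
m=json.load(open('pics/wrist14.json'));S=r.camera_model('scene')
w=lambda x,y:(290+x/2.5-.5+.2,190+y/2.5-.5+.2)
s=lambda x,y:(240+x/6-.5+.08,150+y/6-.5+.08)
x,T,st=tool()
dirc=np.array([np.cos(np.radians(79.9)),np.sin(np.radians(79.9)),0]);lat=np.array([-dirc[1],dirc[0],0]);c0=np.array([.586,.0753,0])
def pr(n,p): print(n,np.round(p*1000,1),'tool',np.round(T.T@(p-x)*1000,1),'coupling',np.round([(p-c0)@dirc*1000,(p-c0)@lat*1000,p[2]*1000],1))
nose,e=tri([ray(m,w(693,172)),ray(S,s(476,388))]);pr('nose',nose);print(e)
sh,e=tri([ray(m,w(378,172)),ray(S,s(352,280))]);pr('shoulder',sh);print(e)
# expected nose along tool y 135, shoulder ~ 65
for n,p,y in [('nose',(693,172),.135),('shoulder front',(391,171),.067),('sh rear',(352,172),.062)]:
    o,d=ray(m,w(*p)); k=T[:,1]; t=(y-(o-x)@k)/(d@k); pr(n+' via y',o+t*d)
# hole: intersect with front face plane
o,d=ray(m,w(648,87)); t=(-.027-(o-c0)@dirc)/(d@dirc); pr('hole via face',o+t*d); pr('hole via z',atz(m,w(648,87),.058))
E
```

```text
nose [576.5  24.4 109.1] tool [  1.4 136.4   6.7] coupling [-51.7   0.4 109.1]
[np.float64(0.001051789465913373), np.float64(0.0010517894659134172)]
shoulder [564.4 -43.7 107.4] tool [ 1.3 67.2  9.1] coupling [-120.9    0.4  107.4]
[np.float64(0.0004665473715027573), np.float64(0.00046654737150270625)]
nose via y [574.3  23.5 111.4] tool [  3.4 135.    4.5] coupling [-53.1   2.5 111.4]
shoulder front via y [559.8 -43.  114.8] tool [ 5.8 67.   1.7] coupling [-121.1    5.1  114.8]
sh rear via y [563.3 -48.8 107.1] tool [ 1.5 62.   9.5] coupling [-126.1    0.6  107.1]
hole via face [581.4  48.7  58.5] tool [  1.7 161.6  57.2] coupling [-27.   -0.1  58.5]
hole via z [581.6  49.   58. ] tool [  1.5 162.   57.6] coupling [-26.6  -0.3  58. ]
```

```bash
python3 - <<'E'
from h import *
zoom('scene14',(275,175,330,220),14,'s14z')
S=r.camera_model('scene')
x,T,st=tool();k=np.array([np.cos(np.radians(79.8)),np.sin(np.radians(79.8)),0]);
o=np.array([.5653,-.0439,.1075])  # origin guess
o=np.array([x[0],x[1],0])+k*.067+np.array([-.0013,0.0002,0])+np.array([0,0,.1075])
for pitch in (-.02,0,.02):
    d=k+np.array([0,0,pitch]); print(pitch,[((proj(S,o+d*t)[0]-[275,175]+.5)*14).round(1).tolist() for t in (.068,.064,.03,0,-.005,-.04)])
E
```

```text
-0.02 [[624.4, 564.5], [606.7, 548.5], [460.2, 415.7], [336.1, 303.3], [315.9, 284.9], [177.9, 159.8]]
0 [[624.2, 557.9], [606.5, 542.2], [460.1, 412.8], [336.1, 303.3], [315.9, 285.4], [178.2, 163.7]]
0.02 [[624.1, 551.2], [606.4, 536.0], [459.9, 409.9], [336.1, 303.3], [316.0, 285.9], [178.6, 167.5]]
```

View pics/s14z.png

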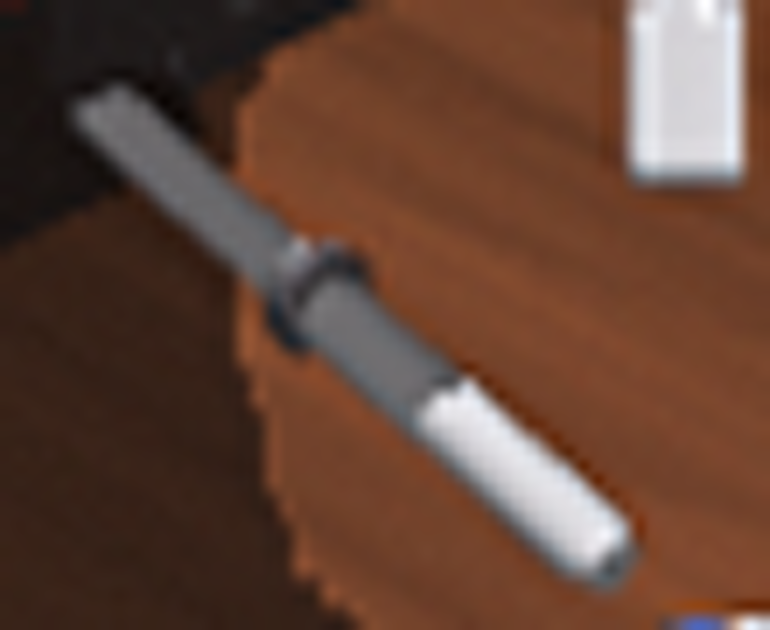

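```bash
python3 - <<'E'
from h import *
x,T,s=tool()
dirc=np.array([np.cos(np.radians(79.9)),np.sin(np.radians(79.9)),0]);lat=np.array([-dirc[1],dirc[0],0])
need(x+dirc*.008-lat*.0006+np.array([0,0,.0682-x[2]]),79.9)
E
```

```text
shift [ 0.1  8.5 48.9] turn -0.1554847733280269 yaw_y 79.74 q7 0.6116122327203019 t 24.3167 tcp [ 553.6 -109.9  117.2]
```

Emit:
move_arm(
  series=[
    [1,0,2,15,0],
    [1,0,4,30,0],
    [1,0,6,43,0],
    [1,0,8,49,0],
    [1,0,8.5,49,-0.2],
    [1,0,8.5,49,-0.2],
    [1,0,8.5,49,-0.2],
  ],
)

```text
t: 24.9
eef_pos: [0.556, -0.1024, 0.0688]
tcp_rot: [0.275, 3.116, -0.017]
wrist_force: [0.7, -1.0, -2.4]
grip_width: 0.0134
```

```bash
python3 - <<'E'
from mk import *
import json
rep()
m=r.camera_model('wrist');json.dump({k:np.array(v).tolist() for k,v in m.items()},open('pics/wrist15.json','w'))
save('wrist','wrist15',(290,150,610,330),2.5)
save('scene','scene15',(255,175,365,285),7)
rep()
E
```

```text
t 24.9 tcp [ 556.  -102.4   68.8] yaw_y 79.91 tilt [ 0.013 -0.012 -1.   ] F [ 0.67 -0.99 -2.39] M [-0.089 -0.048 -0.038] w 13.36 q [ 0.54   0.986 -0.8    1.866  1.054  0.773  0.527]
t 25.0 tcp [ 556.1 -102.4   68.9] yaw_y 79.92 tilt [ 0.013 -0.012 -1.   ] F [-1.11  0.32 -1.01] M [-0.107  0.001  0.075] w 13.66 q [ 0.539  0.986 -0.8    1.866  1.055  0.773  0.527]
```

View pics/wrist15.png

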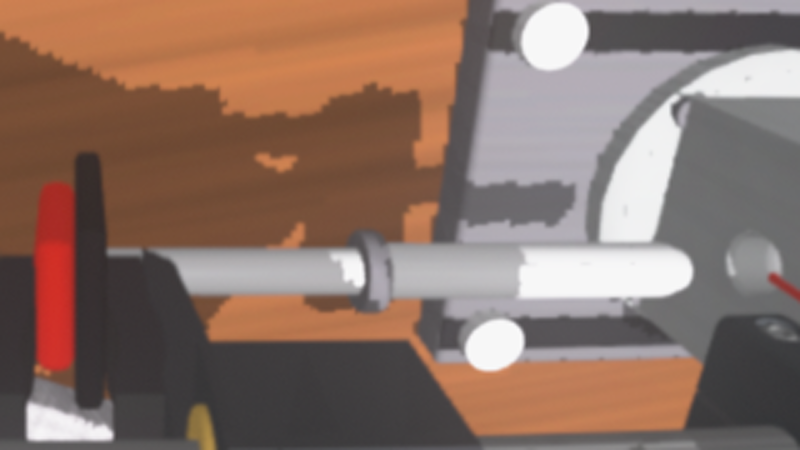

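View pics/scene15.png

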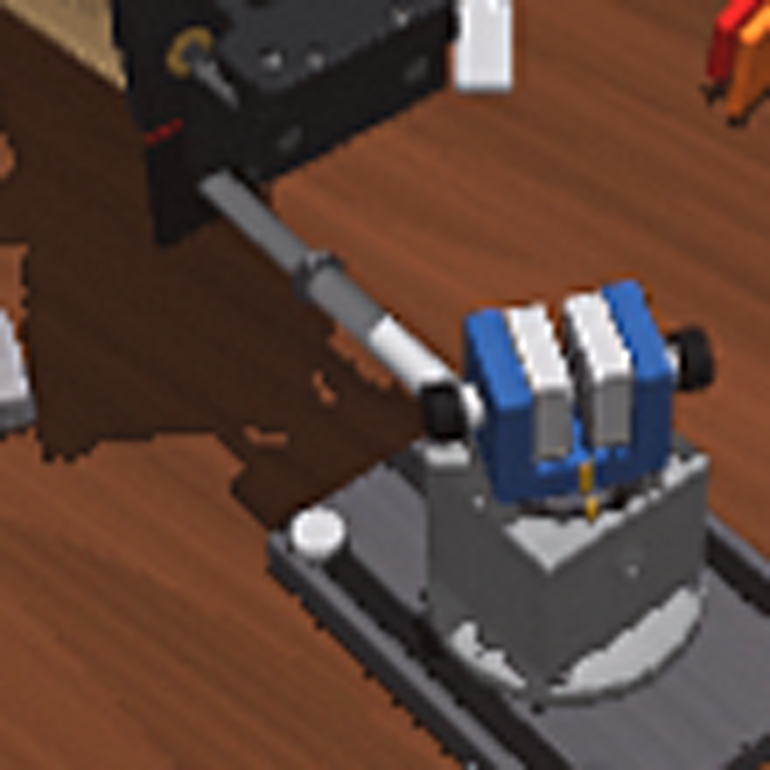

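```bash
python3 - <<'E'
from h import *
import json
zoom('wrist15',(520,225,620,285),8,'w15z')
m=json.load(open('pics/wrist15.json'))
w=lambda x,y:(290+x/2.5-.3,150+y/2.5-.3)
x,T,st=tool()
dirc=np.array([np.cos(np.radians(79.9)),np.sin(np.radians(79.9)),0]);lat=np.array([-dirc[1],dirc[0],0]);c0=np.array([.586,.0753,0])
def pr(n,p): print(n,np.round(p*1000,1),'tool',np.round(T.T@(p-x)*1000,1),'coupling',np.round([(p-c0)@dirc*1000,(p-c0)@lat*1000,p[2]*1000],1))
for z in (.057,.058,.059): pr('nose',atz(m,w(692,271),z));pr('sh mid-rear',atz(m,w(352,270),z))
o,d=ray(m,w(752,265)); t=(-.027-(o-c0)@dirc)/(d@dirc); pr('hole via face',o+t*d); pr('hole via z',atz(m,w(752,265),.058))
E
```

```text
nose [581.3  34.9  57. ] tool [ -0.6 139.7  10.6] coupling [-40.6  -2.4  57. ]
sh mid-rear [566.9 -41.5  57. ] tool [ 0.2 61.9 11.3] coupling [-118.3   -1.7   57. ]
nose [580.6  34.2  58. ] tool [-1.000e-01  1.388e+02  9.600e+00] coupling [-41.4  -1.9  58. ]
sh mid-rear [566.3 -41.8  58. ] tool [ 0.7 61.5 10.3] coupling [-118.7   -1.1   58. ]
nose [579.9  33.4  59. ] tool [  0.5 137.9   8.6] coupling [-42.3  -1.3  59. ]
sh mid-rear [565.7 -42.1  59. ] tool [ 1.3 61.1  9.3] coupling [-119.1   -0.6   59. ]
hole via face [582.   48.6  57.6] tool [  1.1 153.2   9.8] coupling [-27.   -0.8  57.6]
hole via z [581.8  48.3  58. ] tool [  1.3 152.9   9.4] coupling [-27.4  -0.6  58. ]
```

View pics/w15z.png

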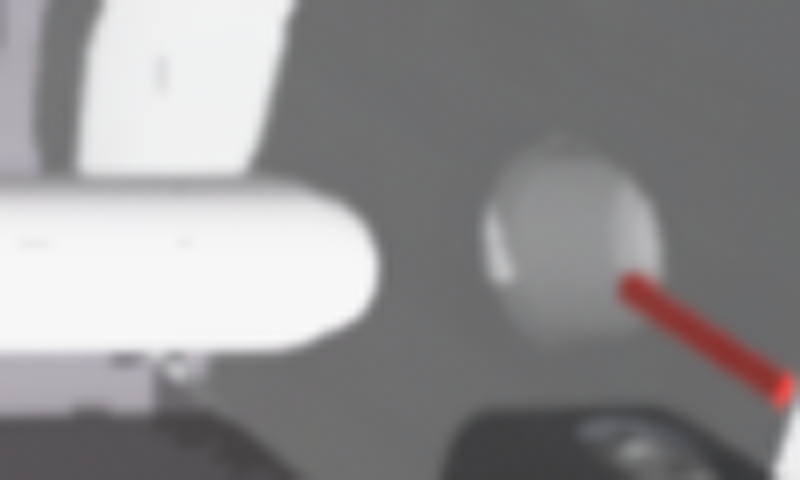

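```bash
cat > axis.py <<'E'
from h import *
import json
from scipy.ndimage import map_coordinates
from scipy.optimize import least_squares
def mids(im,m,pts,halfw=9):
    """pts: predicted 3D axis points; returns measured mid pixel along normal for each"""
    P=proj(m,pts); f=im.astype(float); g=(f[:,:,0]-f[:,:,2])/(f[:,:,0]+f[:,:,2]+8)
    out=[]
    for i in range(len(P)):
        a=P[min(i+1,len(P)-1)]-P[max(i-1,0)];a/=np.linalg.norm(a);n=np.array([-a[1],a[0]])
        ts=np.arange(-halfw,halfw+.01,.1);q=P[i][None]+ts[:,None]*n
        pr_=map_coordinates(g,[q[:,1],q[:,0]],order=1)
        met=pr_<.5*(np.percentile(pr_,90)+np.percentile(pr_,5))
        c=np.argmin(np.abs(ts))
        # find metal run nearest centre
        runs=[];s0=None
        for k,v in enumerate(met):
            if v and s0 is None:s0=k
            if (not v or k==len(met)-1) and s0 is not None: runs.append((s0,k));s0=None
        if not runs: out.append(None);continue
        rn=min(runs,key=lambda z:abs((ts[z[0]]+ts[min(z[1],len(ts)-1)])/2))
        out.append((P[i],n,(ts[rn[0]]+ts[min(rn[1],len(ts)-1)])/2,ts[min(rn[1],len(ts)-1)]-ts[rn[0]]))
    return out
E
python3 - <<'E'
from axis import *
x,T,st=tool();S=r.camera_model('scene');m=json.load(open('pics/wrist15.json'))
k=T[:,1]; o=x+T@np.array([.001,.067,.0096]);print('o',o,k)
for nm,cam,im in [('scene',S,np.load('pics/scene15.npy')),('wrist',m,np.load('pics/wrist15.npy'))]:
    for t in np.arange(-.045,.064,.006):
        e=mids(im,cam,np.array([o+k*(t-.002),o+k*t,o+k*(t+.002)]),halfw=9 if nm=='scene' else 22)[1]
        print(nm,round(t*1000), None if e is None else (e[0].round(1),'off',round(e[2],2),'w',round(e[3],1)))
E
```

```text
o [ 0.56698354 -0.03633462  0.05862835] [ 0.17507027  0.98451008 -0.00950274]
scene -45 (array([288.9, 203.4]), 'off', np.float64(0.15), 'w', np.float64(5.9))
scene -39 (array([290.5, 204.9]), 'off', np.float64(0.6), 'w', np.float64(5.0))
scene -33 (array([292.1, 206.4]), 'off', np.float64(0.6), 'w', np.float64(5.2))
scene -27 (array([293.8, 207.9]), 'off', np.float64(0.65), 'w', np.float64(4.9))
scene -21 (array([295.4, 209.4]), 'off', np.float64(0.7), 'w', np.float64(4.8))
scene -15 (array([297.1, 211. ]), 'off', np.float64(0.6), 'w', np.float64(5.0))
scene -9 (array([298.8, 212.5]), 'off', np.float64(0.35), 'w', np.float64(6.7))
scene -3 (array([300.4, 214.1]), 'off', np.float64(0.7), 'w', np.float64(8.2))
scene 3 (array([302.1, 215.6]), 'off', np.float64(0.7), 'w', np.float64(6.2))
scene 9 (array([303.8, 217.2]), 'off', np.float64(0.5), 'w', np.float64(6.0))
scene 15 (array([305.6, 218.8]), 'off', np.float64(0.35), 'w', np.float64(5.7))
scene 21 (array([307.3, 220.4]), 'off', np.float64(0.35), 'w', np.float64(5.7))
scene 27 (array([309.1, 222. ]), 'off', np.float64(0.5), 'w', np.
[... 1328 characters left out ...]
57.6]), 'off', np.float64(5.2), 'w', np.float64(27.8))
wrist 21 (array([478.9, 257.5]), 'off', np.float64(-13.65), 'w', np.float64(6.5))
wrist 27 (array([489.6, 257.4]), 'off', np.float64(-14.2), 'w', np.float64(7.4))
wrist 33 (array([500.2, 257.3]), 'off', np.float64(14.95), 'w', np.float64(7.1))
wrist 39 (array([510.8, 257.1]), 'off', np.float64(15.5), 'w', np.float64(7.8))
wrist 45 (array([521.2, 257. ]), 'off', np.float64(15.4), 'w', np.float64(7.6))
wrist 51 (array([531.6, 256.9]), 'off', np.float64(-9.05), 'w', np.float64(3.1))
wrist 57 (array([541.9, 256.7]), 'off', np.float64(-8.35), 'w', np.float64(4.3))
wrist 63 (array([552.1, 256.6]), 'off', np.float64(-4.1), 'w', np.float64(2.0))
```

Extending the pin's axis in the wrist crop puts it about 0.9 mm to one side of the hole centre, which is at about (574,248) in the enlarged crop. Pin height and yaw agree with the hole. I'll shift sideways by that much and enter slowly.

Emit:
move_arm(
  series=[
    [1,0.9,2,0,0],
    [1,0.9,5,0,0],
    [1,0.9,8,0,0],
    [1,0.9,11,0,0],
    [1,0.9,13,0,0],
    [1,0.9,13,0,0],
  ],
)

```text
t: 25.5
eef_pos: [0.5577, -0.0884, 0.0689]
tcp_rot: [0.273, 3.116, -0.016]
wrist_force: [-0.5, -0.4, -2.2]
grip_width: 0.0134
```

```bash
python3 - <<'E'
from mk import *
import json
rep()
m=r.camera_model('wrist');json.dump({k:np.array(v).tolist() for k,v in m.items()},open('pics/wrist16.json','w'))
save('wrist','wrist16',(520,215,620,285),8)
E
```

```text
t 25.5 tcp [557.7 -88.4  68.9] yaw_y 79.98 tilt [ 0.013 -0.011 -1.   ] F [-0.51 -0.44 -2.25] M [-0.127  0.043  0.058] w 13.42 q [ 0.515  0.985 -0.799  1.868  1.055  0.771  0.502]
```

View pics/wrist16.png

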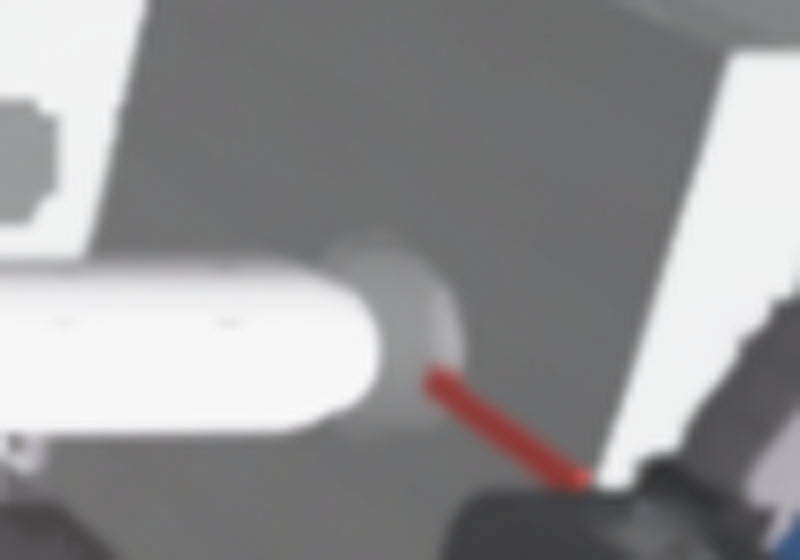

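Emit:
move_arm(
  series=[
    [1,0.2,1.5,0,0],
    [1,0.3,3,0,0],
    [1,0.3,4,0,0],
  ],
)

```text
t: 25.8
eef_pos: [0.558, -0.0847, 0.0687]
tcp_rot: [0.274, 3.116, -0.016]
wrist_force: [0.1, -0.1, -1.4]
grip_width: 0.0135
```

```bash
python3 - <<'E'
from mk import *
rep()
save('wrist','wrist17',(520,215,620,285),8)
E
```

```text
t 25.8 tcp [558.  -84.7  68.7] yaw_y 79.96 tilt [ 0.013 -0.012 -1.   ] F [ 0.15 -0.06 -1.44] M [-0.074  0.06   0.002] w 13.51 q [ 0.508  0.985 -0.798  1.869  1.056  0.771  0.494]
```

View pics/wrist17.png

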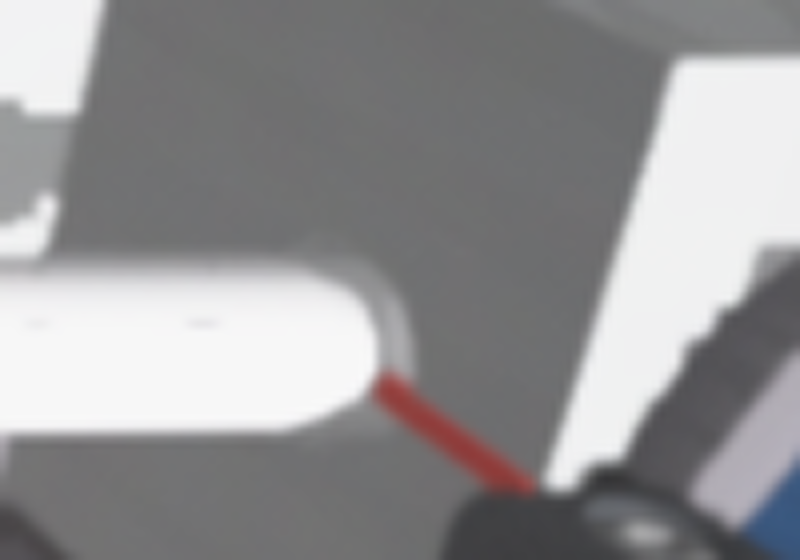

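Emit:
move_arm(
  series=[
    [1,0,1.5,0,0],
    [1,0,3,0,0],
    [1,0,4,0,0],
  ],
)

```text
t: 26.1
eef_pos: [0.5588, -0.0803, 0.0688]
tcp_rot: [0.273, 3.116, -0.016]
wrist_force: [-0.6, 0.4, -2.4]
grip_width: 0.0136
```

```bash
python3 - <<'E'
from mk import *
rep()
save('wrist','wrist18',(520,215,620,285),8)
E
```

```text
t 26.1 tcp [558.8 -80.3  68.8] yaw_y 79.99 tilt [ 0.013 -0.011 -1.   ] F [-0.57  0.44 -2.4 ] M [-0.117 -0.002 -0.008] w 13.58 q [ 0.5    0.985 -0.799  1.868  1.055  0.771  0.487]
```

View pics/wrist18.png

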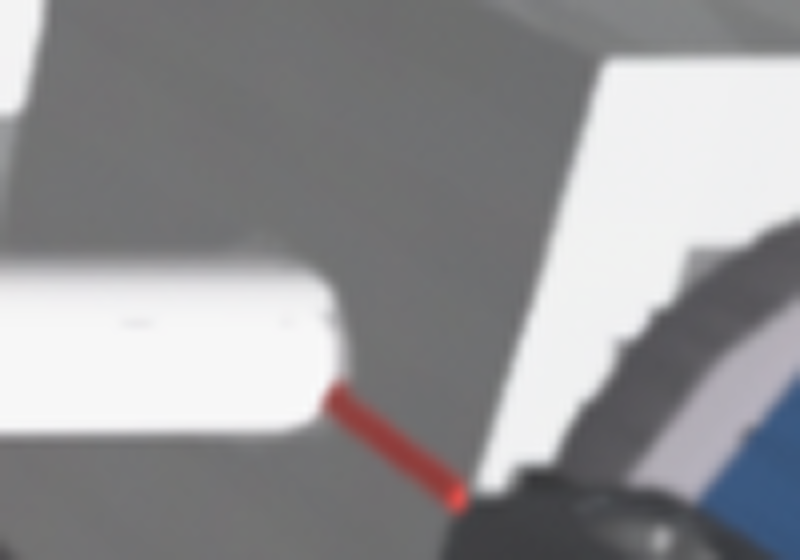

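The rim now clips the nose, so it is inside the mouth, with no force. Going on gently.

Emit:
move_arm(
  series=[
    [1,0.2,2,0,0],
    [1,0.3,4,0,0],
    [1,0.3,6,0,0],
    [1,0.3,8,0,0],
    [1,0.3,8,0,0],
  ],
)

```text
t: 26.57
eef_pos: [0.5602, -0.0714, 0.0688]
tcp_rot: [0.271, 3.115, -0.014]
wrist_force: [-0.1, 0.0, -2.0]
grip_width: 0.0132
```

```bash
python3 - <<'E'
from mk import *
rep()
E
```

```text
t 26.57 tcp [560.2 -71.4  68.8] yaw_y 80.04 tilt [ 0.014 -0.01  -1.   ] F [-0.15  0.01 -2.  ] M [-0.148 -0.03  -0.077] w 13.23 q [ 0.484  0.985 -0.799  1.868  1.055  0.77   0.473]
```

Emit:
move_arm(
  series=[
    [1,0,2,0,0],
    [1,0,4,0,0],
    [1,0,6,0,0],
    [1,0,8,0,0],
    [1,0,8,0,0],
  ],
)

```text
t: 26.98
eef_pos: [0.5618, -0.0627, 0.0689]
tcp_rot: [0.27, 3.115, -0.013]
wrist_force: [1.1, -0.1, -2.1]
grip_width: 0.0136
```

```bash
python3 - <<'E'
from mk import *
rep()
save('wrist','wrist19',(430,190,620,310),4.2)
E
```

```text
t 26.98 tcp [561.8 -62.7  68.9] yaw_y 80.08 tilt [ 0.014 -0.01  -1.   ] F [ 1.12 -0.06 -2.07] M [-0.059 -0.053 -0.068] w 13.57 q [ 0.469  0.986 -0.799  1.866  1.054  0.771  0.46 ]
```

View pics/wrist19.png

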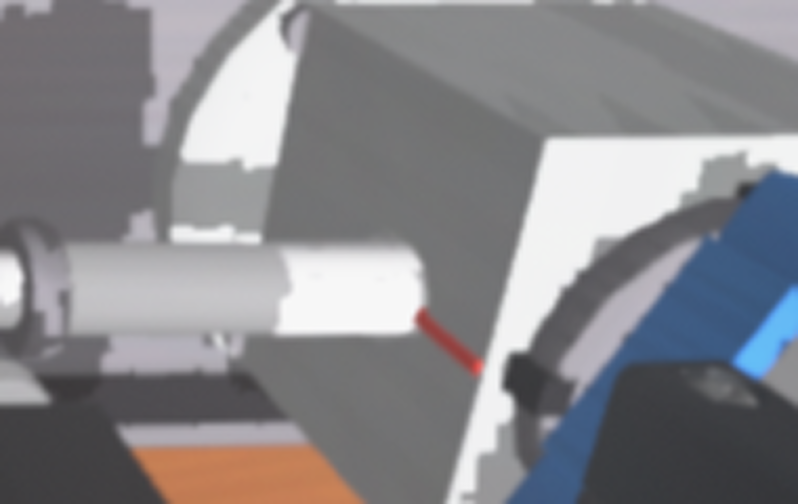

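Emit:
move_arm(
  series=[
    [1,0,2,0,0],
    [1,0,4,0,0],
    [1,0,6,0,0],
    [1,0,8,0,0],
    [1,0,8,0,0],
  ],
)

```text
t: 27.45
eef_pos: [0.5633, -0.0544, 0.0689]
tcp_rot: [0.27, 3.115, -0.013]
wrist_force: [0.2, 0.6, -1.9]
grip_width: 0.0135
```

```bash
python3 - <<'E'
from mk import *
rep()
E
```

```text
t 27.45 tcp [563.3 -54.4  68.9] yaw_y 80.1 tilt [ 0.014 -0.009 -1.   ] F [ 0.24  0.56 -1.95] M [-0.05  -0.015 -0.021] w 13.46 q [ 0.454  0.986 -0.8    1.865  1.053  0.772  0.447]
```

Emit:
move_arm(
  series=[
    [1,0,2,0,0],
    [1,0,4,0,0],
    [1,0,6,0,0],
    [1,0,8,0,0],
    [1,0,10,0,0],
    [1,0,10,0,0],
  ],
)

```text
t: 27.95
eef_pos: [0.5652, -0.0438, 0.0689]
tcp_rot: [0.268, 3.115, -0.012]
wrist_force: [1.4, 0.2, -2.7]
grip_width: 0.0135
```

```bash
python3 - <<'E'
from mk import *
rep()
save('wrist','wrist20',(400,190,590,310),4.2)
E
```

```text
t 27.95 tcp [565.2 -43.8  68.9] yaw_y 80.15 tilt [ 0.015 -0.009 -1.   ] F [ 1.39  0.24 -2.68] M [-0.141 -0.1   -0.023] w 13.52 q [ 0.436  0.987 -0.8    1.862  1.052  0.773  0.431]
```

View pics/wrist20.png

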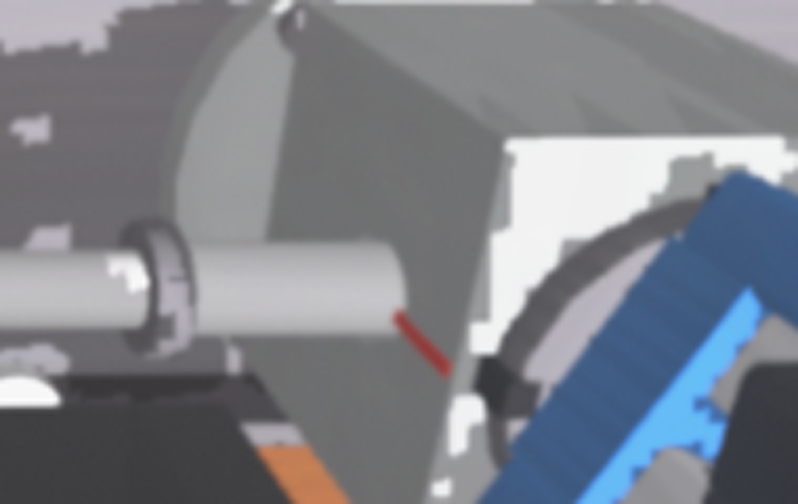

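Emit:
move_arm(
  series=[
    [1,0,2,0,0],
    [1,0,4,0,0],
    [1,0,6,0,0],
    [1,0,8,0,0],
    [1,0,8,0,0],
  ],
)

```text
t: 28.42
eef_pos: [0.5667, -0.0353, 0.0689]
tcp_rot: [0.268, 3.115, -0.011]
wrist_force: [1.4, -0.2, -2.0]
grip_width: 0.0136
```

```bash
python3 - <<'E'
from mk import *
rep()
E
```

```text
t 28.42 tcp [566.7 -35.3  68.9] yaw_y 80.17 tilt [ 0.015 -0.008 -1.   ] F [ 1.39 -0.16 -2.02] M [-0.097 -0.148 -0.092] w 13.63 q [ 0.421  0.988 -0.8    1.859  1.051  0.774  0.419]
```

Emit:
move_arm(
  series=[
    [1,0,2,0,0],
    [1,0,4,0,0],
    [1,0,6,0,0],
    [1,0,8,0,0],
    [1,0,8,0,0],
  ],
)

```text
t: 28.83
eef_pos: [0.5683, -0.0267, 0.0689]
tcp_rot: [0.267, 3.114, -0.01]
wrist_force: [1.2, 0.6, -3.0]
grip_width: 0.0136
```

```bash
python3 - <<'E'
from mk import *
rep()
save('wrist','wrist21',(400,190,590,310),4.2)
save('scene','scene21',(270,180,370,280),7)
E
```

```text
t 28.83 tcp [568.3 -26.7  68.9] yaw_y 80.21 tilt [ 0.015 -0.007 -1.   ] F [ 1.23  0.61 -3.03] M [-0.112 -0.151 -0.063] w 13.56 q [ 0.406  0.988 -0.801  1.856  1.049  0.775  0.407]
```

View pics/wrist21.png

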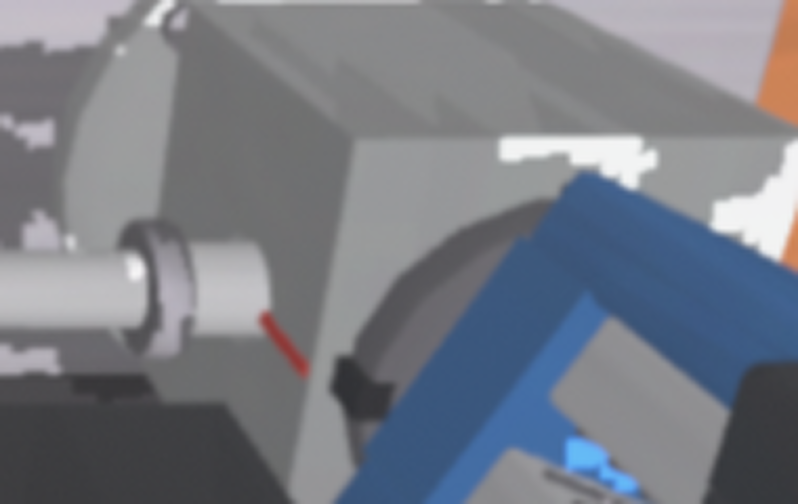

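View pics/scene21.png

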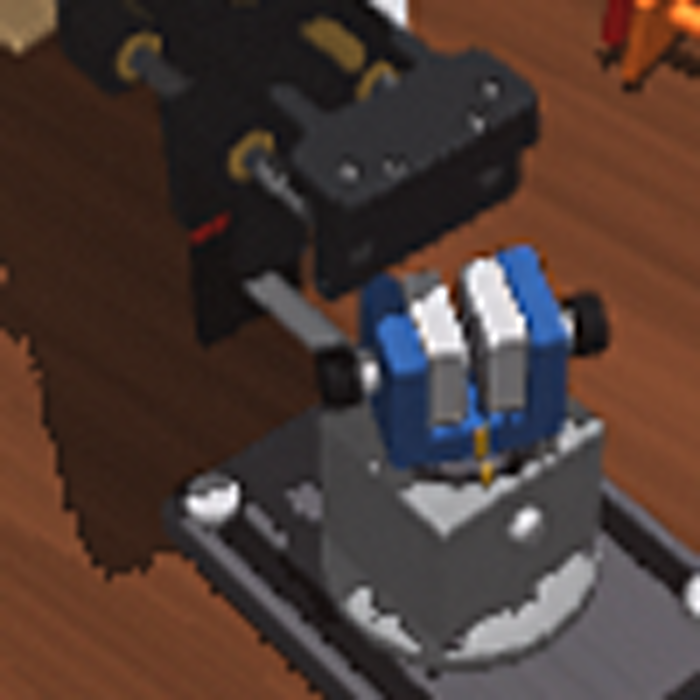

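The nose tip now shows in the back hole at (525,520) in the scene crop. About 9 mm of shank is still exposed.

Emit:
move_arm(
  series=[
    [1,0,1.5,0,0],
    [1,0,3,0,0],
    [1,0,4.5,0,0],
    [1,0,6,0,0],
    [1,0,6,0,0],
  ],
)

```text
t: 29.35
eef_pos: [0.5694, -0.0206, 0.0689]
tcp_rot: [0.266, 3.114, -0.009]
wrist_force: [0.6, -0.9, -2.4]
grip_width: 0.0135
```

```bash
python3 - <<'E'
from mk import *
rep()
save('wrist','wrist22',(400,190,590,310),4.2)
E
```

```text
t 29.35 tcp [569.4 -20.6  68.9] yaw_y 80.22 tilt [ 0.015 -0.007 -1.   ] F [ 0.64 -0.91 -2.43] M [-0.188 -0.148 -0.083] w 13.52 q [ 0.395  0.989 -0.801  1.854  1.048  0.776  0.399]
```

View pics/wrist22.png

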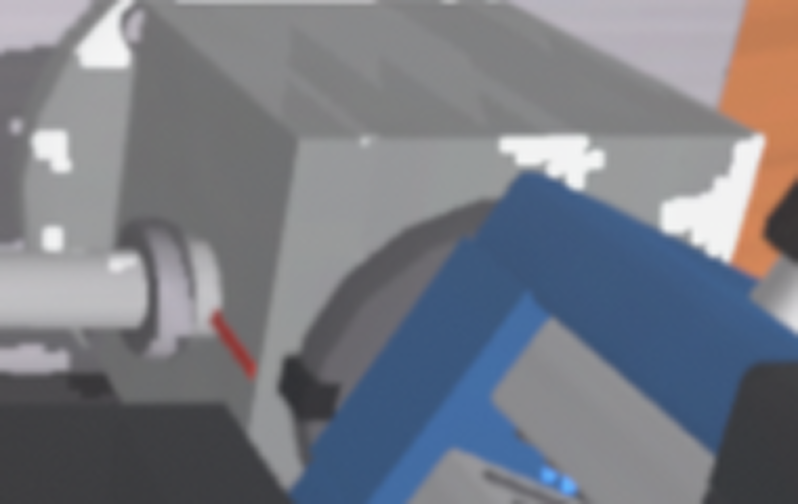

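Emit:
move_arm(
  series=[
    [1,0,0.7,0,0],
    [1,0,1.4,0,0],
    [1,0,2,0,0],
    [1,0,2,0,0],
  ],
)

```text
t: 29.73
eef_pos: [0.5698, -0.0186, 0.0689]
tcp_rot: [0.266, 3.114, -0.009]
wrist_force: [0.8, 0.0, -3.0]
grip_width: 0.0135
```

```bash
python3 - <<'E'
from mk import *
rep()
save('wrist','wrist23',(400,190,590,310),4.2)
E
```

```text
t 29.73 tcp [569.8 -18.6  68.9] yaw_y 80.22 tilt [ 0.016 -0.007 -1.   ] F [ 0.75  0.01 -2.98] M [-0.319 -0.221 -0.106] w 13.54 q [ 0.391  0.989 -0.801  1.853  1.048  0.777  0.396]
```

View pics/wrist23.png

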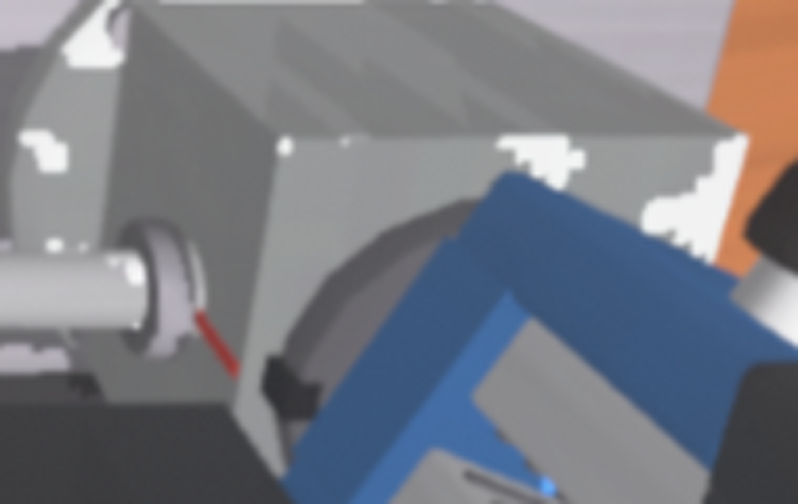

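About 1–2 mm is left. I'll go on in fine steps and watch for the shoulder's contact force.

Emit:
move_arm(
  series=[
    [1,0,0.5,0,0],
    [1,0,1,0,0],
    [1,0,1,0,0],
  ],
)

```text
t: 30.03
eef_pos: [0.57, -0.0175, 0.0689]
tcp_rot: [0.266, 3.114, -0.008]
wrist_force: [0.2, -0.9, -2.3]
grip_width: 0.0136
```

```bash
python3 - <<'E'
from mk import *
rep()
E
```

```text
t 30.03 tcp [570.  -17.5  68.9] yaw_y 80.22 tilt [ 0.016 -0.007 -1.   ] F [ 0.25 -0.93 -2.35] M [-0.351 -0.123 -0.087] w 13.58 q [ 0.39   0.99  -0.801  1.852  1.047  0.777  0.395]
```

Emit:
move_arm(
  series=[
    [1,0,0.4,0,0],
    [1,0,0.8,0,0],
    [1,0,0.8,0,0],
  ],
)

```text
t: 30.28
eef_pos: [0.57, -0.0171, 0.0689]
tcp_rot: [0.267, 3.114, -0.01]
wrist_force: [-0.2, -1.7, -2.3]
grip_width: 0.0133
```

```bash
python3 - <<'E'
from mk import *
rep()
save('wrist','wrist24',(400,190,590,310),4.2)
E
```

```text
t 30.28 tcp [570.  -17.1  68.9] yaw_y 80.21 tilt [ 0.015 -0.007 -1.   ] F [-0.22 -1.74 -2.33] M [-0.528 -0.167 -0.036] w 13.32 q [ 0.388  0.99  -0.801  1.852  1.047  0.778  0.394]
```

View pics/wrist24.png

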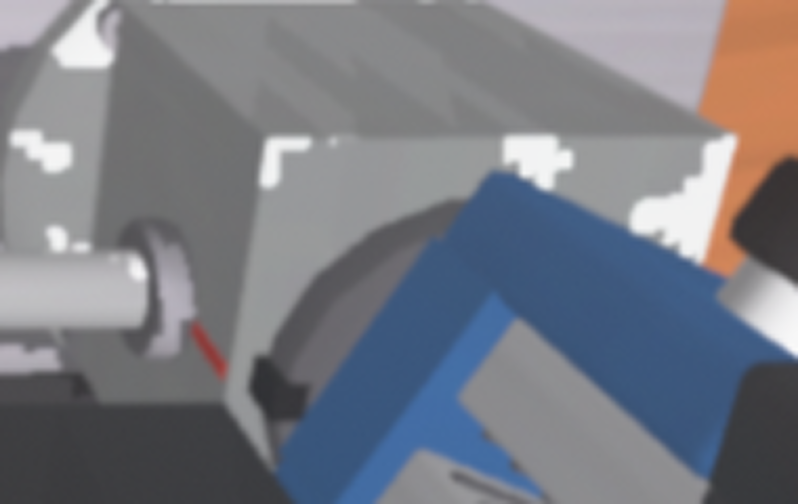

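Emit:
move_arm(
  series=[
    [1,0,0.4,0,0],
    [1,0,0.8,0,0],
    [1,0,0.8,0,0],
  ],
)

```text
t: 30.58
eef_pos: [0.57, -0.0171, 0.0688]
tcp_rot: [0.268, 3.114, -0.012]
wrist_force: [0.8, -3.2, -2.3]
grip_width: 0.0134
```

```bash
python3 - <<'E'
from mk import *
rep()
E
```

```text
t 30.58 tcp [570.  -17.1  68.8] yaw_y 80.18 tilt [ 0.015 -0.009 -1.   ] F [ 0.78 -3.22 -2.33] M [-0.9   -0.086  0.007] w 13.38 q [ 0.387  0.99  -0.8    1.851  1.047  0.779  0.393]
```

The shoulder is home. The TCP stays at y = -17.1 mm under a light 3 N push, and the computed pin origin is at -26.8 mm against an expected -27. Releasing slowly.

Emit:
move_arm(
  series=[
    [0.62,0,0.3,0,0],
    [0.55,0,0.3,0,0],
    [0.5,0,0,0,0],
    [0.45,0,0,0,0],
    [0.4,0,0,0,0],
    [0.4,0,0,0,0],
  ],
)

```text
t: 31.08
eef_pos: [0.5701, -0.016, 0.069]
tcp_rot: [0.266, 3.114, -0.009]
wrist_force: [0.5, -0.2, -0.4]
grip_width: 0.0265
```

```bash
python3 - <<'E'
from mk import *
rep()
save('wrist','wrist25',(280,170,590,330),2.5)
save('scene','scene25',(270,180,370,280),7)
E
```

```text
t 31.08 tcp [570.1 -16.   69. ] yaw_y 80.23 tilt [ 0.015 -0.007 -1.   ] F [ 0.54 -0.25 -0.43] M [-0.304  0.105 -0.003] w 26.55 q [ 0.387  0.989 -0.801  1.852  1.047  0.778  0.393]
```

View pics/wrist25.png

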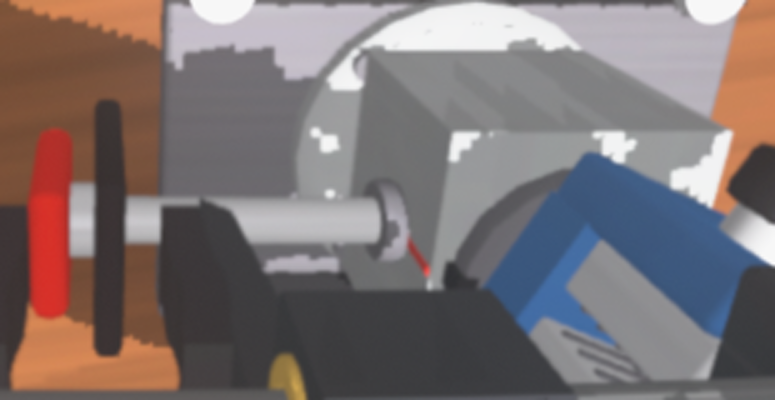

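View pics/scene25.png

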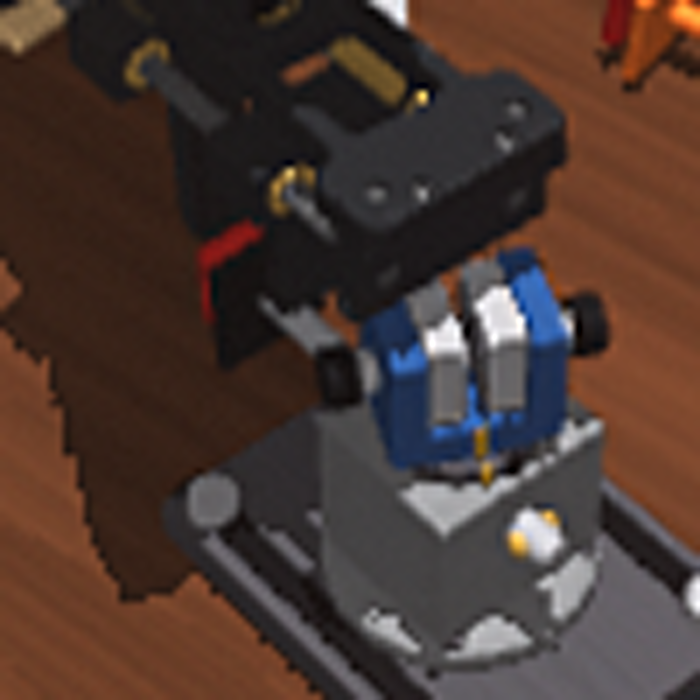

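The gold balls stand out behind the back wall at (518,540) and (548,518) in the scene crop, and the shoulder is flush. I'll open a little more and lift clear.

Emit:
move_arm(
  series=[
    [0.2,0,-1,0,0],
    [0.1,0,-1,0,0],
    [0.1,0,-1,0,0],
    [0.1,0,-1,-8,0],
    [0.1,0,-1,-25,0],
    [0.1,0,-1,-50,0],
    [0.1,0,-1,-80,0],
    [0.1,0,-1,-110,0],
    [0.1,0,-30,-140,0],
    [0.1,0,-60,-150,0],
    [0.1,0,-60,-150,0],
  ],
)

```text
t: 32.1
eef_pos: [0.5582, -0.0805, 0.2218]
tcp_rot: [0.278, 3.109, -0.017]
wrist_force: [-0.9, -1.2, 0.1]
grip_width: 0.0401
```

```bash
python3 - <<'E'
from mk import *
import json
rep()
m=r.camera_model('wrist');json.dump({k:np.array(v).tolist() for k,v in m.items()},open('pics/wrist26.json','w'))
save('wrist','wrist26',(260,60,640,330),2.1)
save('scene','scene26')
save('side','side26',(280,140,390,250),7)
zoom('scene26',(270,180,370,280),7,'scene26z')
E
```

```text
t 32.1 tcp [558.2 -80.5 221.8] yaw_y 79.77 tilt [ 0.019 -0.013 -1.   ] F [-0.87 -1.16  0.1 ] M [-0.017  0.049  0.026] w 40.11 q [ 0.595  0.786 -0.978  1.769  0.787  1.01   0.699]
```

View pics/wrist26.png

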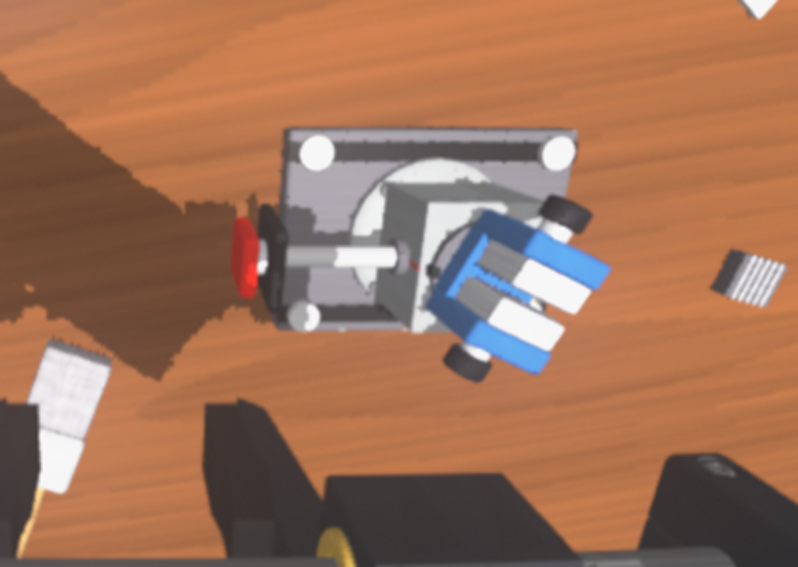

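View pics/scene26z.png

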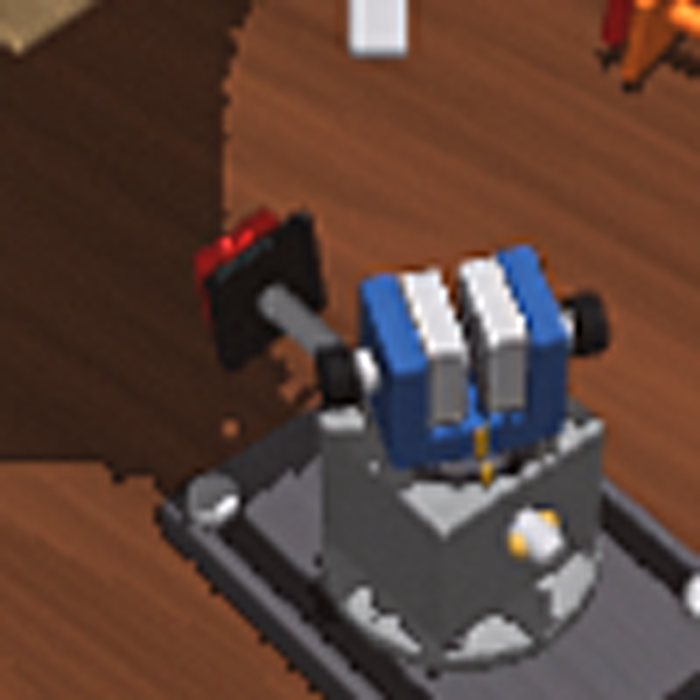

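View pics/side26.png

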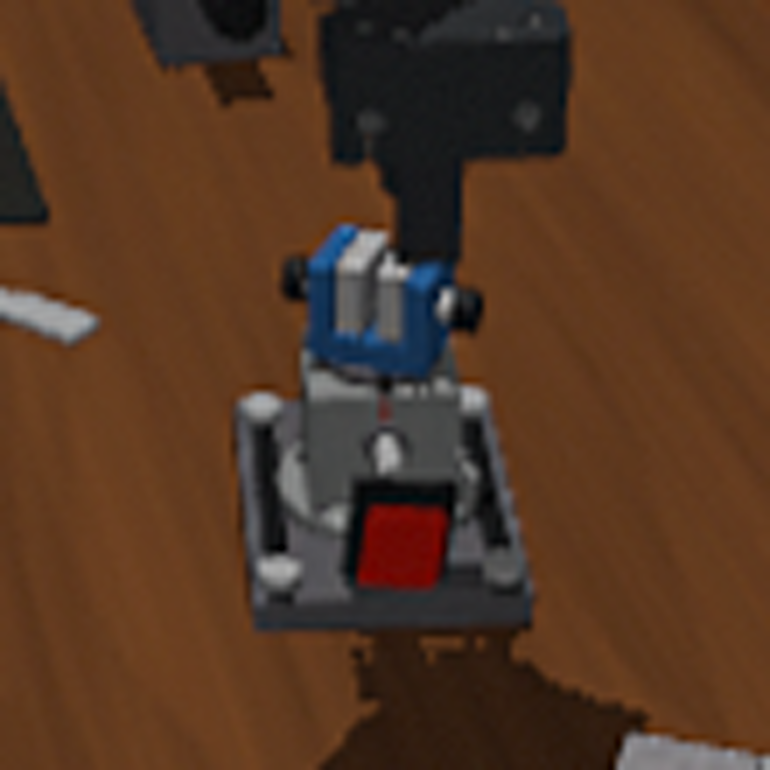

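View pics/scene26.png

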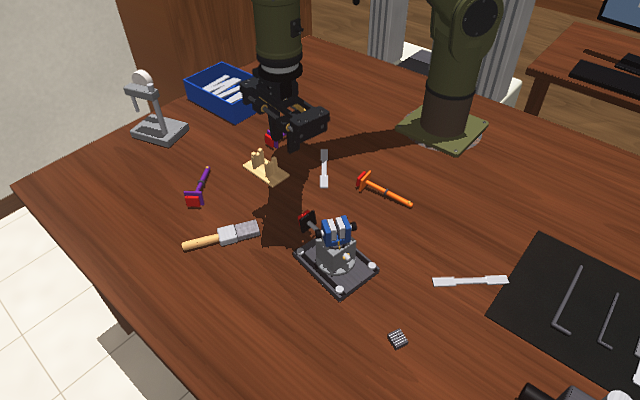

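```bash
python3 - <<'E'
from h import *
a=np.load('pics/scene0.npy').astype(int);b=np.load('pics/scene26.npy').astype(int)
for n,(x0,y0,x1,y1) in dict(brush=(178,222,262,254),spec_a=(318,146,330,190),spec_b=(430,273,512,289),jaw=(385,325,410,350)).items():
    print(n,np.abs(a-b)[y0:y1,x0:x1].mean().round(2))
print(r.sign_off())
E
```

```text
brush 1.0
spec_a 28.95
spec_b 0.76
jaw 0.82
the job is handed in; nothing more can be done
None
```

```bash
python3 - <<'E'
import numpy as np,cv2
a=np.load('pics/scene0.npy');b=np.load('pics/scene26.npy')
im=np.hstack([x[140:200,300:350] for x in (a,b)]);cv2.imwrite('pics/specA.png',cv2.resize(im,None,fx=7,fy=7,interpolation=cv2.INTER_CUBIC)[:,:,::-1])
E
```

```text
(no output)
```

View pics/specA.png

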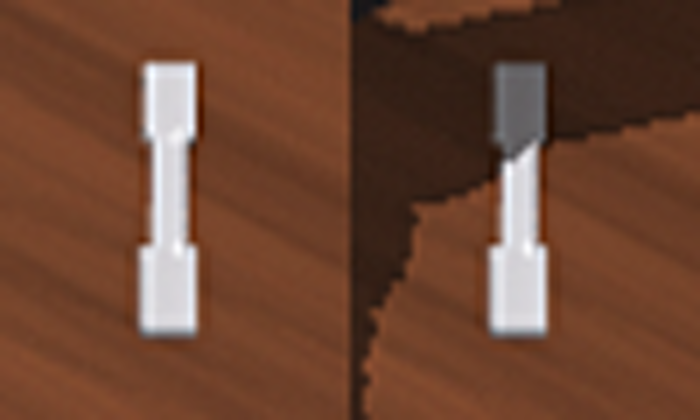

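The grip is locked against its stop and the pin is fully home and locked in the coupling. I handed the job in at about 32 s; sign-off gave no verdict.

**What I did**
- **Grip:** I turned it clockwise by about 58°, until the moment jumped from about 0.1 to 0.92 Nm at the stop. I then eased off and released it. The yellow paint marks on nut and body still look in line.
- **Pin:** I picked it up with its button squeezed fully in (finger opening 13.5 mm). It went through with about 3 N or less at every reading, until the shoulder stopped against the coupling under about 3 N. I then let go and lifted clear.

**Last checks**
- **Pin seated:** the shoulder looks flush with the coupling's front face. The position I worked out for it was 0.2 mm from the expected home.
- **Pin locked:** the button is visibly out, and both brass balls stand out behind the back wall.
- **Loose parts:** the brush, one specimen and the jaw insert look unchanged against the first picture. My automatic comparison flagged the other specimen, but a closer look showed only the arm's shadow on it; it lies in the same place.

**What went wrong on the way**
- **Half turn the wrong way:** early on I turned the tool the wrong way and ran joints 3 and 7 up to their range ends. Joint 3 read -1.473 to -1.474 against a listed -1.47, so I cannot rule out that this counts as passing the range.
- **Tilted tool:** that also tilted the tool by about 0.22 rad. I brought it back to about 0.01 rad before doing the job itself, which cost about 9 s and disturbed nothing I could see.
- **Stop moment:** 0.92 Nm is well over the 0.3 Nm needed to feel the stop and not far under the 1 Nm slip limit.

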